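# Book in the power modules and load the chassis

## Robot

A 7-joint arm with a two-finger parallel gripper is mounted at the origin on the work surface. World frame = base frame: x ahead of the robot, y to its left, z up, the work surface at z = 0. Lengths are in mm, angles in rad, forces in N, time in s.
With the tool pointing down it reaches from about 375 to 925 mm from the base axis. Payload 3.1 kg.
Tool frame: the origin (TCP) lies at the very end of the fingers, on their centre line; the grasp point (between the pads) lies bot.tcp_to_grasp behind it (bot.tcp_to_grasp is the distance from the TCP to the grasp point, in mm); z points along the fingers, y is the line along which they close (so a half turn about z gives the same grasp; the last joint's range is limited). The gripper opens to 85 mm and grips with 20 to 120 N. Pads are 22 mm wide; open, the fingers measure 114 mm over their backs; the gripper's body (76 mm by 85 mm) begins 54 mm behind the grasp point. The pads swing forward as they close: fully open they stand 13 mm farther back than shut.
Start: joints at [-1.319, 0.383, 0.044, 1.598, -0.018, 1.161, -0.05], TCP at [222.738, 610.647, 194.769] pointing down, gripper open.
Joint ranges: [-2.61, 2.61], [-0.41, 2.15], [-1.48, 1.57], [0, 2.5], [-1.57, 4.71], [0.05, 1.97], [-2.85, 2.85]. Speed limits (rad/s): [2.79, 2.79, 3.14, 3.14, 3.14, 3.14, 3.14].

## Interface

Orientations are given as a unit quaternion [w, x, y, z].
In Python, from cell import bot gives the robot as it stands. The module is installed in compiled form; this text tells all that it offers.
- The arm moves only by the tool arm_command, never from a script. Its argument "increments" is a list of rows, each an object with "rot": the turn, a rotation vector about the tool's x, y, z scaled (see below), a list of three; "travel": the shift along the tool's x, y, z scaled (see below), a list of three; "claw": the opening, from -1 (shut) to 1 (fully open). A call has 1 to 8 rows; each row shifts and turns the commanded pose from where the row before left it, along the tool's axes as they then stand; what a row does not reach is not made up. The controller multiplies each number of a shift by 250 mm and each number of a turn by 180 degrees. A row lasts 1/12 s, in which the tool goes at most 41.7 mm and 7.16 degrees, less where a joint would pass 70% of its speed; a pose out of reach is approached as far as the arm can. A call with a number of a shift or a turn outside -1 to 1 is refused whole. A call with a gripper value outside its range is refused whole. The fingers move at their own pace and stop on an object; "newtons" is the grip in N (left out, the last holds). Time passes only in rows, so rows that do not move let the fingers close. It gives the time, the measured TCP pose, the force, the opening and the grip force at its end, in the units of the state.
- bot.read_state(): the state, without advancing time (a new reading comes with each control period).
- bot.read_camera(name): name is "side" or "top"; returns a dict with "frame" (384x512x3 uint8, red, green, blue), "mtx" (3x3 intrinsics, pixels), "T" (4x4, takes a point from camera to world coordinates). Camera axes: x right, y down, z forward; pixel columns grow to the right and rows downward; lengths in mm; the calibration is good to about 2 mm. A picture is of the moment at which its call begins. There is no depth.
- bot.close_job(): hands the job in; it is judged then, once.
The state is a dict: "t": time; "qpos": joint angles; "dq": joint speeds; "joint_efforts": joint torques, N m; "tool_pos": TCP position; "tcp_rot": TCP orientation; "wrist_force": force on the tool from outside, world axes, zero at the start; "moment": the same for the moment, N m; "finger_gap": opening from 0.0 (shut) to 1.0 (fully open); "grip_force": force on a finger pad.
Only numpy, scipy, OpenCV 4.12 (cv2) and the standard library are available. Lean on these libraries where they do the work, as an engineer would, in place of code of your own. Each camera call takes 0.05 s, during which the arm holds its last target. There are 200 camera calls.

## Task

Take the barcode scanner and read the label of every power module lying on the bench, shortest module first, longest last; lay the scanner back in its cradle as it was and slide each module nose first into a bay of its own in the chassis (any bay), front plate flat against the chassis. Once all are loaded, take the scanner again, read the chassis's own label and lay the scanner back in its cradle. For each reading hold the scanner still for over a second, looking squarely at the label's middle with its window about 8 cm away; leave the solder reel, multimeter and parts tray alone.

Things in the scene. Friction and masses are not known exactly. Their poses are not given: they have to be found in the camera images.
- short: short module (may be absent), 0.16 kg, flat on the bench. Aluminium body x 0 to 66 mm, y +-23, z 0 to 26, +y upper edge sloped 45 deg; grey front plate x -6 to 0, y +-28, z 0 to 40; upright grip tab x -42 to -6, y +-6, z 4 to 40, to pinch from above. Origin: underside, mid-width, where body meets plate; x towards the nose, y to the label's side, z up.
- short_label (a point): centre of the paper barcode label (40 x 18 mm) on the short module's 45 degree slope, at (32, 15.2, 18.2) mm in the module's frame; the label faces along (0, 0.707, 0.707) of that frame.
- short_eye (a point): point in the air 80 mm straight out from the short module's label: where the scanner's window should be, looking at the label.
- medium: medium module (may be absent), 0.16 kg, flat on the bench. Aluminium body x 0 to 82 mm, y +-23, z 0 to 26, +y upper edge sloped 45 deg; grey front plate x -6 to 0, y +-28, z 0 to 40; upright grip tab x -42 to -6, y +-6, z 4 to 40, to pinch from above. Origin: underside, mid-width, where body meets plate; x towards the nose, y to the label's side, z up.
- medium_label (a point): centre of the paper barcode label (40 x 18 mm) on the medium module's 45 degree slope, at (32, 15.2, 18.2) mm in the module's frame; the label faces along (0, 0.707, 0.707) of that frame.
- medium_eye (a point): point in the air 80 mm straight out from the medium module's label: where the scanner's window should be, looking at the label.
- long: long module (may be absent), 0.16 kg, flat on the bench. Aluminium body x 0 to 98 mm, y +-23, z 0 to 26, +y upper edge sloped 45 deg; grey front plate x -6 to 0, y +-28, z 0 to 40; upright grip tab x -42 to -6, y +-6, z 4 to 40, to pinch from above. Origin: underside, mid-width, where body meets plate; x towards the nose, y to the label's side, z up.
- long_label (a point): centre of the paper barcode label (40 x 18 mm) on the long module's 45 degree slope, at (32, 15.2, 18.2) mm in the module's frame; the label faces along (0, 0.707, 0.707) of that frame.
- long_eye (a point): point in the air 80 mm straight out from the long module's label: where the scanner's window should be, looking at the label.
- scanner: cordless barcode scanner, 0.2 kg, in its cradle. Handle x -75 to 65 mm, y +-15, z 0 to 26; at its front a head (x 46 to 110, y +-22, z -28 to 36) bent 45 deg down, reading along (0.707, 0, -0.707). Always on: no trigger. Origin: grip point near the centre of mass, at the handle's underside; x to the head, z up.
- window (a point): centre of the scanner's window, at (97.8, 0, -15.8) mm in the scanner's frame.
- spot (a point): the scanner's aiming point, 80 mm in front of the window, at (154.4, 0, -72.4) mm in the scanner's frame; it must lie on the label, with the scanner level and its x pointing along the module's -y.
- cradle: white scanner cradle, fixed. Base 120 x 66 x 8 mm; two forks (x -52 to -40 and 28 to 40), seats at z = 50, ears 12 high, 36 apart for the 30 mm handle; between the forks is room for the fingers. The scanner lies at (0, 0, 50), give or take 4 mm in x, axes as the cradle's, head to +x. Origin: on the bench under the scanner's origin.
- rack: grey chassis, fixed, 198 wide, 125 deep, 42 high; three bays open to the front (-x) and in a 30 mm strip at the top. Each: floor z = 5, 50 wide, 31 high under the side lips, 116 deep. Origin: middle of the front face, on the bench; x into the bays, y left. A module is home when its plate meets the front face: axes along the rack's, origin at the bay's point.
- bay0 (a point): mouth of the left (+y) bay: mid-width, on the bay's floor, in the plane of the front face; at (0, 62, 5) mm in the rack's frame.
- bay1 (a point): mouth of the middle bay: mid-width, on the bay's floor, in the plane of the front face; at (0, 0, 5) mm in the rack's frame.
- bay2 (a point): mouth of the right (-y) bay: mid-width, on the bay's floor, in the plane of the front face; at (0, -62, 5) mm in the rack's frame.
- rack_label (a point): centre of the chassis's own barcode label (40 x 18 mm), on a 45 degree sloped plate upon its left wall (up to 63 mm high, y 77 to 99), at (65, 88.2, 53.2) mm in the rack's frame; it faces along (0, 0.707, 0.707) of that frame.
- rack_eye (a point): point in the air 80 mm straight out from the chassis's label: where the scanner's window should be, with the scanner level and its x along the rack's -y.
- spool: reel of solder, 54 mm across, 36 high, standing at the back of the bench: leave alone. Origin: centre of its underside.
- meter: hand multimeter lying at the back, 150 x 75 x 34 mm: leave alone. Origin: centre of its underside.
- tray: white open parts tray at the back, 80 x 100 x 30 mm: leave alone. Origin: centre of its underside.
Things that resemble listed ones, but are neither listed nor needed, are in the scene too. What is shaped like the long but blue or pink is not meant. What is shaped like the medium but brown is not meant.

How it is judged:
By the outcome, as a careful person would: the job done as asked, in the order asked, and still so for the second after the job is handed in, with the robot touching nothing.
Of short, medium, long only 2 to 3 are there at a start; the rules pass over those that are not, and their reading is None.
At some moment in a run one of short, medium, long may be knocked a few centimetres aside while the robot is not near it.
It also fails if it takes over 210 s, if anything falls off the work surface, if the arm or the gripper's body presses on something with over 40 N, if the wrist force passes 120 N, or if a joint passes its speed limit or range.

## Working session

There is one attempt and no reset: what is moved stays moved. The work goes in short steps, Python scripts to look and compute and a tool call to move; the robot and the scene stay as the last step left them, time stands still between calls to the robot, and variables do not carry over. Pictures are saved under pics/ and viewed, at most 14 in all, crops included, and the job is handed in when it is done.

Besides the shell and the picture viewer there is one more tool, called after ">>>" in YAML: its name, and indented under it one key for each argument. arm_command: Moves the arm, as the interface text tells. Its arguments: {"type":"object","properties":{"increments":{"type":"array","items":{"type":"object","properties":{"rot":{"type":"array","items":{"type":"number"}},"travel":{"type":"array","items":{"type":"number"}},"claw":{"type":"number"}}}},"newtons":{"type":"number"}},"required":["increments"]}

```bash
mkdir -p pics; python3 - <<'E'
from cell import bot
import cv2,numpy as np
for n in("top","side"):
    c=bot.read_camera(n);cv2.imwrite(f"pics/{n}0.png",cv2.resize(c["frame"][:,:,::-1],(800,600),interpolation=cv2.INTER_CUBIC))
    print(n,c["mtx"].tolist(),np.round(c["T"],3).tolist())
    np.save(f"{n}0.npy",c["frame"])
s=bot.read_state();print(s,bot.tcp_to_grasp)
E
```

```text
top [[418.9980719833435, 0.0, 245.5753232434954], [0.0, 418.9980719833435, 187.63997612844838], [0.0, 0.0, 1.0]] [[0.018, -0.995, 0.1, 453.894], [-1.0, -0.018, 0.002, 29.117], [-0.0, -0.1, -0.995, 1336.861], [0.0, 0.0, 0.0, 1.0]]
side [[402.5331957183288, 0.0, 256.1681754139308], [0.0, 402.5331957183288, 195.75063078894402], [0.0, 0.0, 1.0]] [[0.793, -0.375, 0.48, -3.944], [-0.609, -0.499, 0.616, -659.415], [0.009, -0.781, -0.624, 819.18], [0.0, 0.0, 0.0, 1.0]]
{'t': 0.1, 'qpos': array([-1.31881086,  0.38376454,  0.04384803,  1.59941911, -0.0179153 ,
        1.16119844, -0.04989917]), 'dq': array([ 0.00026284, -0.00248452, -0.00070072, -0.00361415, -0.00075519,
        0.00109801,  0.00115133]), 'joint_efforts': array([ 2.73596539e-03, -4.34724355e+01,  1.02919322e+00, -2.50455201e+01,
        1.08750051e-02,  5.45616058e-03, -3.06578997e-06]), 'tool_pos': array([222.43709041, 609.75186634, 193.50474898]), 'tcp_rot': array([-1.50998382e-04,  1.73970884e-01,  9.84750068e-01, -1.18886440e-03]), 'wrist_force': array([-0.0890133 ,  0.32046842, -0.75381639]), 'moment': array([ 0.02101171, -0.01381989,  0.01189042]), 'grip_force': 0.0, 'finger_gap': 1.0003826424500843} 18.700000000000003
```

View pics/top0.png

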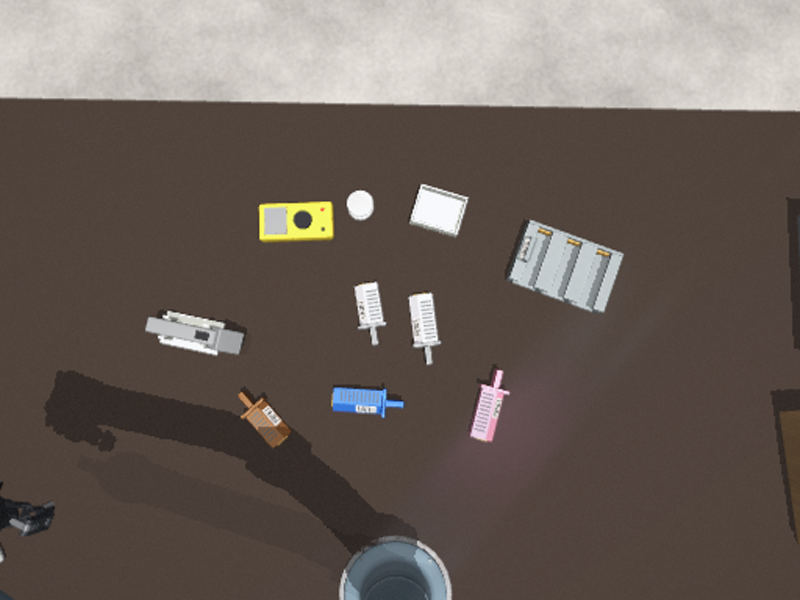

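View pics/side0.png

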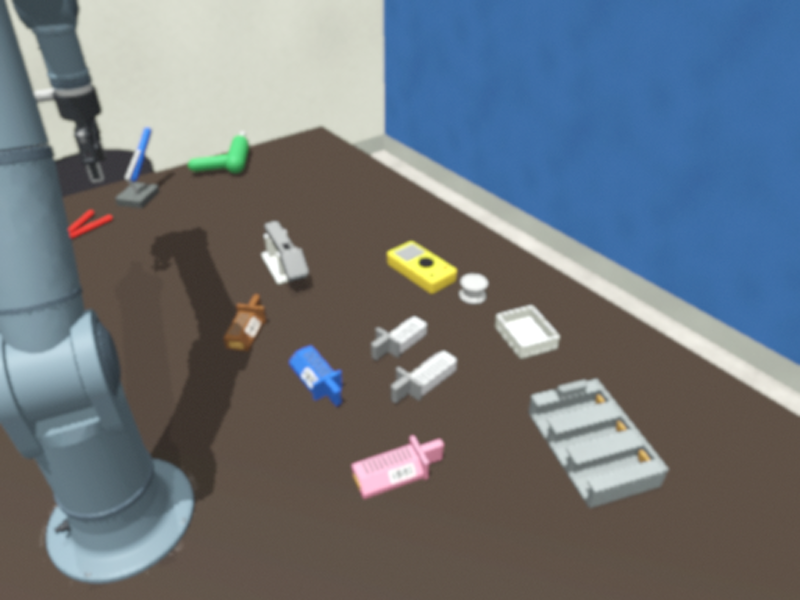

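The two views show:
- **Scanner in its cradle:** top (195,335).
- **Two aluminium modules:** top (368,312) and (424,325).
- **Chassis:** top (565,265).
- **Decoys:** blue (365,400), pink (488,405) and brown (263,418).

The left aluminium module looks shorter than the right one. I'll fit silhouette models in both views to get their poses and lengths.

```bash
cat > h.py <<'E'
from cell import bot
import cv2,numpy as np
from itertools import product
from scipy.optimize import minimize
from scipy.spatial.transform import Rotation as R
def box(x,y,z): return np.array(list(product(x,y,z)),float)
def module(L):
    b=[[x,y,z] for x in(0,L) for y,z in((-23,0),(-23,26),(7.4,26),(23,10.4),(23,0))]
    return [np.array(b,float),box((-6,0),(-28,28),(0,40)),box((-42,-6),(-6,6),(4,40))]
def rack():
    w=np.array([[x,y,z] for x in(40,90) for y,z in((77,42),(99,42),(77,63),(80,63))],float)
    return [box((0,125),(-99,99),(0,42))],w
c=np.array([78,0,4.]);ry=R.from_euler('y',45,degrees=True)
# head: window normal (.707,0,-.707); front face centre (97.8,0,-15.8), bounding x 46..110,z -28..36
def scanner(z0=0):
    d=np.array([.707,0,-.707]);u=np.array([.707,0,.707]);w=np.array([97.8,0,-15.8])
    hw=(110-97.8)/.707; dep=(64/.707)-2*hw
    h=np.array([w+a*hw*u-b*dep*d+[0,s*22,0] for a in(-1,1) for b in(0,1) for s in(-1,1)])
    H=box((-75,65),(-15,15),(0,26)); o=np.array([0,0,z0])
    return [H+o,h+o]
def cradle():
    out=[box((-60,60),(-33,33),(0,8))]
    for x in((-52,-40),(28,40)):
        out.append(box(x,(-24,24),(0,50)))
        for y in((-24,-18),(18,24)): out.append(box(x,y,(50,62)))
    return out
S=6
def project(P,cam):
    T=cam["T"];p=(P-T[:3,3])@T[:3,:3];q=p@cam["mtx"].T;return q[:,:2]/q[:,2:]
def tf(P,v): 
    return P@R.from_euler('z',v[3]).as_matrix().T+np.array(v[:3])
def render(parts,v,cam,roi):
    x0,y0,x1,y1=roi;m=np.zeros(((y1-y0)*S,(x1-x0)*S),np.uint8)
    for P in parts:
        q=(project(tf(P,v),cam)+.5-[x0,y0])*S-.5
        hull=cv2.convexHull(q.astype(np.float32)).astype(np.float64)
        cv2.fillConvexPoly(m,np.round(hull*16).astype(np.int32),255,shift=4)
    return cv2.resize(m,(x1-x0,y1-y0),interpolation=cv2.INTER_AREA)/255.
def mask(f,roi,thr=None):
    x0,y0,x1,y1=roi;g=f[y0:y1,x0:x1].astype(float)
    b=np.median(f[y0:y1,x0:x1].reshape(-1,3),0)
    d=g.min(2)-b.min()
    return np.clip(d/ (2*(thr or 35)),0,1)
def roi(parts,v,cam,pad=10):
    q=np.vstack([project(tf(P,v),cam) for P in parts]);a=np.floor(q.min(0)-pad).astype(int);b=np.ceil(q.max(0)+pad).astype(int)
    return max(a[0],0),max(a[1],0),min(b[0],512),min(b[1],384)
def fit(parts,v0,cams,fixz=None,step=(6,6,4,.06)):
    rs=[roi(parts,v0,c) for c in cams];ms=[cv2.GaussianBlur(mask(c["frame"],r),(0,0),.8) for c,r in zip(cams,rs)]
    def cost(p):
        v=[p[0],p[1],fixz if fixz is not None else p[2],p[-1]]
        return sum(((cv2.GaussianBlur(render(parts,v,c,r),(0,0),.8)-m)**2).sum() for c,r,m in zip(cams,rs,ms))
    p=np.array(v0 if fixz is None else [v0[0],v0[1],v0[3]],float);st=np.array(step if fixz is None else [step[0],step[1],step[3]])
    for k in(1,.3):
        sx=np.vstack([p]+[p+st*k*e for e in np.eye(len(p))])
        r=minimize(cost,p,method='Nelder-Mead',options=dict(initial_simplex=sx,xatol=.01,fatol=.01,maxiter=300));p=r.x
    v=[p[0],p[1],fixz if fixz is not None else p[2],p[-1]]
    return np.array(v),r.fun
def ray(px,cam,z):
    d=cam["T"][:3,:3]@np.linalg.solve(cam["mtx"],[px[0],px[1],1]);o=cam["T"][:3,3];return o+d*(z-o[2])/d[2]
def look(names=("top","side")):
    return [bot.read_camera(n) for n in names]
E
cat > a.py <<'E'
from h import *
cams=look();t=cams[0]
np.set_printoptions(precision=2,suppress=True)
f=1/1.5625
for nm,a,b in(("A",(371,290),(374,340)),("B",(424,300),(429,360)),):
    n=ray(np.array(a)*f,t,26);tb=ray(np.array(b)*f,t,40);yaw=np.arctan2(*(n-tb)[1::-1])
    u=np.array([np.cos(yaw),np.sin(yaw),0])
    for L in(66,82,98):
        o=tb+38*u;v,c=fit(module(L),[o[0],o[1],0,yaw],cams);print(nm,L,v,round(c,1))
r0=ray(np.array([527,281])*f,t,42)
p1=ray(np.array([510,280])*f,t,42);p2=ray(np.array([603,311])*f,t,42);m=(p1+p2)/2;yaw=np.arctan2(-(p2-p1)[0],(p2-p1)[1])+np.pi
yaw=np.arctan2((p1-p2)[1],(p1-p2)[0])-np.pi/2
b,w=rack();print("rack0",m,yaw);print(fit(b+[w],[m[0],m[1],0,yaw],cams))
p1=ray(np.array([150,325])*f,t,76);p2=ray(np.array([242,342])*f,t,76);yaw=np.arctan2(*(p2-p1)[1::-1]);m=p1+(p2-p1)*75/185
for y in (yaw,yaw+np.pi):
    mm=m if y==yaw else p2+(p1-p2)*75/185
    v,c=fit(scanner(50)+cradle(),[mm[0],mm[1],0,y],cams);print("scan",v,c)
cv2.imwrite("pics/c1.png",np.hstack([cv2.resize(cams[0]["frame"][175:237,220:284,::-1],(400,388),interpolation=cv2.INTER_CUBIC),cv2.resize(cams[0]["frame"][190:232,88:160,::-1],(400,388),interpolation=cv2.INTER_CUBIC)]))
E
python3 a.py
```

```text
A 66 [532.34  55.8    9.67   0.16] 354.8
A 82 [525.04  54.61   8.8    0.17] 334.8
A 98 [521.3   54.24   6.79   0.18] 459.2
B 66 [503.07 -52.65   8.74   0.1 ] 340.4
B 82 [496.53 -53.47   8.82   0.12] 256.5
B 98 [489.82 -54.8    8.23   0.14] 212.7
rack0 [ 586.01 -311.7    42.  ] -0.308052919807841
(array([ 586.31, -309.85,    9.57,   -0.34]), np.float64(278.9140695593902))
scan [500.24 416.75   6.22  -1.76] 59.113046875674854
scan [492.84 385.21  20.7    1.38] 270.2517974842782
```

View pics/c1.png

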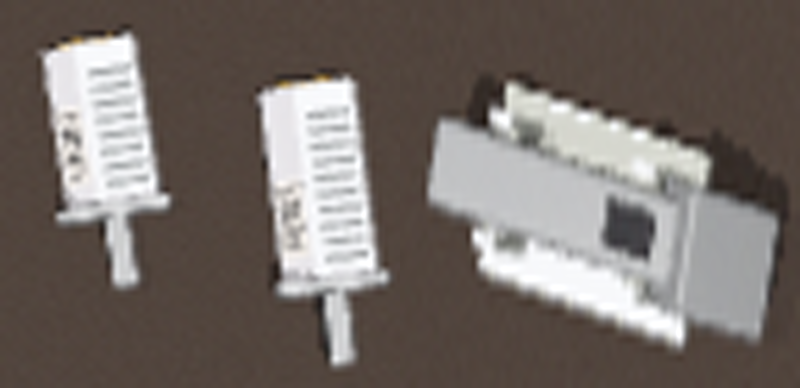

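```bash
cat > e.py <<'E'
import re
s=open('h.py').read()
a=s.index("def mask");b=s.index("def roi")
s=s[:a]+'''THR=45
def mask(f,roi,init):
    x0,y0,x1,y1=roi;g=f[y0:y1,x0:x1].astype(float)
    d=g.min(2)-np.median(f[y0:y1,x0:x1].min(2))
    n,l=cv2.connectedComponents((d>30).astype(np.uint8),connectivity=4)
    k=np.argmax([0]+[((l==i)*init).sum() for i in range(1,n)])
    c,_=cv2.findContours((l==k).astype(np.uint8),cv2.RETR_EXTERNAL,cv2.CHAIN_APPROX_NONE)
    fill=cv2.drawContours(np.zeros(l.shape,np.uint8),c,-1,1,-1)
    inner=cv2.erode(fill,np.ones((3,3)));m=np.clip(d/(2*THR),0,1)*cv2.dilate(fill,np.ones((3,3)))
    return np.maximum(m,inner)
'''+s[b:]
s=s.replace('mask(c["frame"],r)','mask(c["frame"],r,render(parts,v0,c,r))')
open('h.py','w').write(s)
E
python3 e.py
cat > b.py <<'E'
from h import *
np.set_printoptions(precision=2,suppress=True)
cams=look()
b,w=rack();b=b+[w]
for nm,P,v0 in([("A%d"%L,module(L),[525,54.6,0,.17]) for L in(66,82,98)]+[("B%d"%L,module(L),[493,-54,0,.13]) for L in(66,82,98)]+[("rack",b,[586,-310,0,-.33]),("scan",scanner(50)+cradle(),[500,416.7,0,-1.76])]):
    print(nm,*fit(P,v0,cams),"z0",*fit(P,v0,cams,0),"top",fit(P,v0,cams[:1],0)[0],"side",fit(P,v0,cams[1:],0)[0])
E
python3 b.py
```

```text
A66 [531.26  56.07   8.64   0.16] 114.6444815077208 z0 [535.33  59.2    0.     0.16] 140.10948707435153 top [535.59  56.96   0.     0.19] side [536.82  63.94   0.     0.12]
A82 [525.57  54.91   8.44   0.18] 31.457395015303973 z0 [527.6   56.91   0.     0.19] 68.66521622033265 top [525.41  55.06   0.     0.18] side [531.62  62.84   0.     0.15]
A98 [521.74  54.15   7.3    0.19] 106.64939453175566 z0 [523.93  55.85   0.     0.2 ] 131.00656172814533 top [519.24  53.91   0.     0.18] side [527.43  60.71   0.     0.19]
B66 [496.39 -53.33   8.03   0.12] 271.51842279898096 z0 [501.61 -51.     0.     0.12] 297.1346023495371 top [515.77 -51.82   0.     0.16] side [500.67 -47.2    0.     0.1 ]
B82 [495.33 -53.55   7.67   0.12] 123.6653589136181 z0 [499.88 -50.97   0.     0.12] 155.38286454654292 top [500.67 -53.63   0.     0.14] side [499.9  -47.86   0.     0.11]
B98 [489.89 -54.75   8.02   0.14] 27.53981038440405 z0 [492.14 -53.05   0.     0.14] 71.39707259323248 top [489.68 -55.33   0.     0.15] side [495.92 -48.59   0.     0.13]
rack [ 586.47 -310.05    8.99   -0.34] 65.69291177671944 z0 [ 591.09 -309.23    0.     -0.34] 157.9014260335374 top [ 588.46 -313.4     0.     -0.34] side [ 592.98 -306.95    0.     -0.34]
scan [500.25 416.73   5.96  -1.76] 29.229758220730062 z0 [501.3  419.39   0.    -1.76] 43.28853542431318 top [500.6  418.31   0.    -1.76] side [503.58 424.9    0.    -1.75]
```

A (top 368,312) matches the 82 mm medium: cost 31 against 107 or more for the other lengths. B (top 424,325) matches the 98 mm long: 28 against 124 or more. The short module is absent. The crop confirms that both are plain aluminium, and the blue, pink and brown ones are decoys.

The two views disagree by about 8 mm, so I'll check the cameras against the gripper tip.

```bash
cat > p.py <<'E'
import sys
from h import *
# p.py x y z theta(angle of tool y): turn about tool z then travel
def plan(x,y,z,th):
    s=bot.read_state();q=s["tcp_rot"];A=R.from_quat(np.r_[q[1:],q[0]])
    tgt=R.from_matrix(np.array([[-np.sin(th),np.cos(th),0],[np.cos(th),np.sin(th),0],[0,0,-1.]]))
    tr=tgt.inv().apply(np.array([x,y,z])-s["tool_pos"])/250;tn=A.inv().apply(np.array([x,y,z])-s["tool_pos"])/250
    rv=(A.inv()*tgt).as_rotvec()/np.pi
    ang=np.linalg.norm(rv)*180;print("t %.1f"%s["t"],"pos",s["tool_pos"].round(1),"rot",rv.round(4),"rows",round(ang/7.0,1),"| travel after turn",tr.round(4),"rows",round(np.linalg.norm(tr)/.16,1),"| before",tn.round(4),"F",s["wrist_force"].round(1),"gap",round(s["finger_gap"],3),"grip",round(s["grip_force"],1))
if __name__=="__main__": plan(*map(float,sys.argv[1:5]))
E
python3 p.py 500 417 180 -0.19
```

```text
t 0.3 pos [222.6 610.3 194.3] rot [-2.000e-04  2.000e-04  4.492e-01] rows 11.5 | travel after turn [-0.5497  1.2355  0.0571] rows 8.5 | before [-1.3072 -0.3462  0.0575] F [-0.2 -0.3  0.9] gap 0.996 grip 0.0
```

>>> arm_command:
  increments:
    - {"rot":[0,0,0.0374],"travel":[0,0,0],"claw":-1}
    - {"rot":[0,0,0.0374],"travel":[0,0,0],"claw":-1}
    - {"rot":[0,0,0.0374],"travel":[0,0,0],"claw":-1}
    - {"rot":[0,0,0.0374],"travel":[0,0,0],"claw":-1}
    - {"rot":[0,0,0.0374],"travel":[0,0,0],"claw":-1}
    - {"rot":[0,0,0.0374],"travel":[0,0,0],"claw":-1}
    - {"rot":[0,0,0.0374],"travel":[0,0,0],"claw":-1}
    - {"rot":[0,0,0.0374],"travel":[0,0,0],"claw":-1}

```text
t: 0.97
tool_pos: [222.6, 610.6, 194.7]
tcp_rot: [0.0, 0.603, 0.797, -0.0]
wrist_force: [0.3, 0.5, 0.2]
finger_gap: -0.001
grip_force: 0.0
```

>>> arm_command:
  increments:
    - {"rot":[0,0,0.0374],"travel":[0,0,0],"claw":-1}
    - {"rot":[0,0,0.0374],"travel":[0,0,0],"claw":-1}
    - {"rot":[0,0,0.0374],"travel":[0,0,0],"claw":-1}
    - {"rot":[0,0,0.0374],"travel":[0,0,0],"claw":-1}
    - {"rot":[0,0,0],"travel":[-0.061,0.137,0.006],"claw":-1}
    - {"rot":[0,0,0],"travel":[-0.061,0.137,0.006],"claw":-1}
    - {"rot":[0,0,0],"travel":[-0.061,0.137,0.006],"claw":-1}
    - {"rot":[0,0,0],"travel":[-0.061,0.137,0.006],"claw":-1}

```text
t: 1.63
tool_pos: [346.7, 524.2, 188.8]
tcp_rot: [0.0, 0.77, 0.638, 0.0]
wrist_force: [0.4, 0.1, -0.7]
finger_gap: 0.002
grip_force: 0.0
```

>>> arm_command:
  increments:
    - {"rot":[0,0,0],"travel":[-0.061,0.137,0.006],"claw":-1}
    - {"rot":[0,0,0],"travel":[-0.061,0.137,0.006],"claw":-1}
    - {"rot":[0,0,0],"travel":[-0.061,0.137,0.006],"claw":-1}
    - {"rot":[0,0,0],"travel":[-0.061,0.137,0.006],"claw":-1}
    - {"rot":[0,0,0],"travel":[-0.061,0.137,0.006],"claw":-1}
    - {"rot":[0,0,0],"travel":[0,0,0],"claw":-1}
    - {"rot":[0,0,0],"travel":[0,0,0],"claw":-1}
    - {"rot":[0,0,0],"travel":[0,0,0],"claw":-1}

```text
t: 2.3
tool_pos: [499.5, 418.1, 181.1]
tcp_rot: [-0.0, 0.771, 0.637, -0.0]
wrist_force: [-0.8, 0.7, 0.3]
finger_gap: 0.001
grip_force: 0.0
```

```bash
python3 p.py 500 417 180 -0.19; python3 - <<'E'
from h import *
cs=look();s=bot.read_state();p=s["tool_pos"];ims=[]
for c in cs:
    q=project(p[None],c)[0];print(q);x,y=q.astype(int)
    cr=c["frame"][y-25:y+25,x-25:x+25,::-1];im=cv2.resize(cr,(400,400),interpolation=cv2.INTER_CUBIC)
    k=tuple(int(v) for v in ((q+.5-[x-25,y-25])*8));cv2.drawMarker(im,k,(0,0,255),0,20,1);ims.append(im)
cv2.imwrite("pics/tip.png",np.hstack(ims))
E
```

```text
t 2.3 pos [499.5 418.1 181.1] rot [-0.0003 -0.0001  0.0001] rows 0.0 | travel after turn [-0.0038  0.0026  0.0043] rows 0.0 | before [-0.0038  0.0026  0.0043] F [-0.8  0.7  0.3] gap 0.001 grip 0.0
[104.11406881 211.33772672]
[174.48670847 125.13938854]
```

View pics/tip.png

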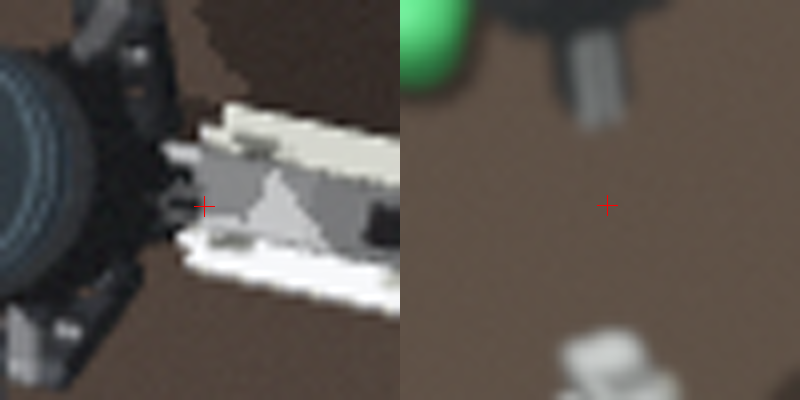

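The side view shows the shut fingertip about 10 px above where I projected it, at (600,125) against the marker at (607,205). The top view agrees much better. I'll touch a clear patch of bench to find the true tip height.

```bash
python3 p.py 560 250 60 -0.19
```

```text
t 2.4 pos [497.8 420.  181.1] rot [-0.0005 -0.0002  0.0014] rows 0.0 | travel after turn [-0.6206  0.3726  0.4842] rows 5.4 | before [-0.6226  0.3706  0.4833] F [ 0.3  0.3 -0.1] gap 0.003 grip 0.0
```

>>> arm_command:
  increments:
    - {"rot":[0,0,0],"travel":[-0.124,0.0744,0],"claw":-1}
    - {"rot":[0,0,0],"travel":[-0.124,0.0744,0],"claw":-1}
    - {"rot":[0,0,0],"travel":[-0.124,0.0744,0],"claw":-1}
    - {"rot":[0,0,0],"travel":[-0.124,0.0744,0],"claw":-1}
    - {"rot":[0,0,0],"travel":[-0.124,0.0744,0],"claw":-1}
    - {"rot":[0,0,0],"travel":[0,0,0.16],"claw":-1}
    - {"rot":[0,0,0],"travel":[0,0,0.16],"claw":-1}
    - {"rot":[0,0,0],"travel":[0,0,0.16],"claw":-1}

```text
t: 3.07
tool_pos: [562.5, 250.2, 61.5]
tcp_rot: [-0.0, 0.77, 0.638, 0.002]
wrist_force: [-0.3, 0.4, -1.1]
finger_gap: -0.0
grip_force: 0.0
```

>>> arm_command:
  increments:
    - {"travel":[0,0,0],"rot":[0,0,0],"claw":-1}
    - {"travel":[0,0,0],"rot":[0,0,0],"claw":-1}
    - {"travel":[0,0,0],"rot":[0,0,0],"claw":-1}

```text
t: 3.32
tool_pos: [562.8, 250.3, 63.1]
tcp_rot: [0.0, 0.77, 0.638, 0.001]
wrist_force: [0.3, -0.5, 0.3]
finger_gap: -0.006
grip_force: 0.0
```

```bash
python3 - <<'E'
from h import *
cs=look();s=bot.read_state();ims=[]
P=np.mean([bot.read_state()["tool_pos"] for _ in range(5)],0);print(P,s["tcp_rot"])
for c in cs:
    q=project(P[None],c)[0];print(q);x,y=q.astype(int)
    cr=c["frame"][y-25:y+25,x-25:x+25,::-1];im=cv2.resize(cr,(400,400),interpolation=cv2.INTER_CUBIC)
    k=tuple(int(v) for v in ((q+.5-[x-25,y-25])*8));cv2.drawMarker(im,k,(0,0,255),0,20,1);ims.append(im)
cv2.imwrite("pics/tip2.png",np.hstack(ims))
E
```

```text
[564.49466633 250.23322752  64.77870105] [4.70327783e-04 7.70244838e-01 6.37740502e-01 3.11769058e-03]
[173.69920169 192.1284236 ]
[222.38432271 171.61130122]
```

View pics/tip2.png

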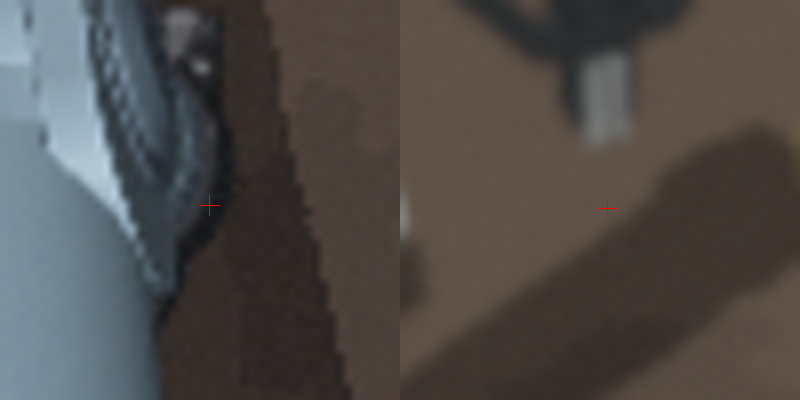

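>>> arm_command:
  increments:
    - {"travel":[0,0,0.08],"rot":[0,0,0],"claw":-1}
    - {"travel":[0,0,0.08],"rot":[0,0,0],"claw":-1}
    - {"travel":[0,0,0.02],"rot":[0,0,0],"claw":-1}
    - {"travel":[0,0,0.02],"rot":[0,0,0],"claw":-1}
    - {"travel":[0,0,0],"rot":[0,0,0],"claw":-1}

```text
t: 3.83
tool_pos: [562.5, 248.7, 12.1]
tcp_rot: [0.0, 0.771, 0.637, 0.001]
wrist_force: [-0.4, 0.6, -0.1]
finger_gap: -0.003
grip_force: 0.0
```

>>> arm_command:
  increments:
    - {"travel":[0,0,0.012],"rot":[0,0,0],"claw":-1}
    - {"travel":[0,0,0.012],"rot":[0,0,0],"claw":-1}
    - {"travel":[0,0,0],"rot":[0,0,0],"claw":-1}

```text
t: 4.08
tool_pos: [562.3, 248.4, 5.7]
tcp_rot: [0.0, 0.771, 0.637, 0.0]
wrist_force: [-0.1, -0.1, -1.4]
finger_gap: -0.001
grip_force: 0.0
```

>>> arm_command:
  increments:
    - {"travel":[0,0,0.012],"rot":[0,0,0],"claw":-1}
    - {"travel":[0,0,0],"rot":[0,0,0],"claw":-1}

```text
t: 4.25
tool_pos: [561.9, 248.2, 2.1]
tcp_rot: [-0.0, 0.771, 0.637, -0.0]
wrist_force: [-0.6, -0.9, -0.1]
finger_gap: -0.001
grip_force: 0.0
```

>>> arm_command:
  increments:
    - {"travel":[0,0,0.01],"rot":[0,0,0],"claw":-1}
    - {"travel":[0,0,0],"rot":[0,0,0],"claw":-1}

```text
t: 4.42
tool_pos: [561.6, 248.1, -0.7]
tcp_rot: [-0.0, 0.771, 0.637, -0.0]
wrist_force: [0.4, -0.2, -0.7]
finger_gap: 0.001
grip_force: 0.0
```

>>> arm_command:
  increments:
    - {"travel":[0,0,0.012],"rot":[0,0,0],"claw":-1}
    - {"travel":[0,0,0],"rot":[0,0,0],"claw":-1}

```text
t: 4.58
tool_pos: [561.6, 248.1, -3.8]
tcp_rot: [-0.0, 0.771, 0.637, -0.0]
wrist_force: [0.2, -0.4, -1.1]
finger_gap: -0.002
grip_force: 0.0
```

>>> arm_command:
  increments:
    - {"travel":[0,0,0.012],"rot":[0,0,0],"claw":-1}
    - {"travel":[0,0,0],"rot":[0,0,0],"claw":-1}

```text
t: 4.75
tool_pos: [561.6, 248.1, -6.8]
tcp_rot: [-0.0, 0.771, 0.637, -0.0]
wrist_force: [0.1, 0.2, -0.6]
finger_gap: 0.002
grip_force: 0.0
```

```bash
python3 - <<'E'
from h import *
cs=look(("side",));s=bot.read_state();ims=[]
P=s["tool_pos"];print(P,s["wrist_force"])
for c in cs:
    q=project(P[None],c)[0];print(q);x,y=q.astype(int)
    cr=c["frame"][y-35:y+15,x-25:x+25,::-1];im=cv2.resize(cr,(500,500),interpolation=cv2.INTER_CUBIC)
    k=tuple(int(v) for v in ((q+.5-[x-25,y-35])*10));cv2.drawMarker(im,k,(0,0,255),0,20,1);ims.append(im)
cv2.imwrite("pics/tip3.png",np.hstack(ims))
E
```

```text
[561.58005657 248.07684833  -6.67545818] [ 0.41207256  0.50945257 -0.42241637]
[222.95200364 189.69655624]
```

View pics/tip3.png

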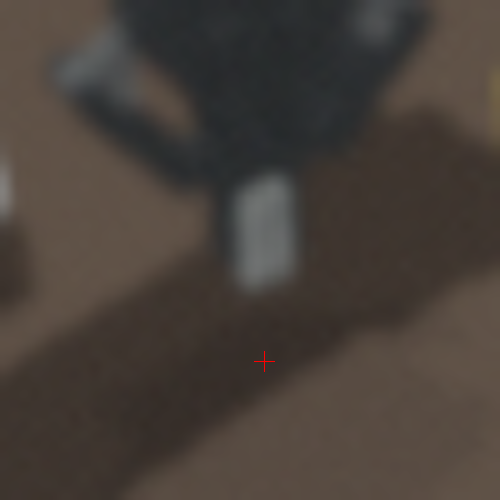

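>>> arm_command:
  increments:
    - {"travel":[0,0,0.012],"rot":[0,0,0],"claw":-1}
    - {"travel":[0,0,0.012],"rot":[0,0,0],"claw":-1}
    - {"travel":[0,0,0],"rot":[0,0,0],"claw":-1}

```text
t: 5.05
tool_pos: [561.4, 248.0, -13.0]
tcp_rot: [-0.0, 0.771, 0.637, -0.001]
wrist_force: [0.3, -0.3, -0.6]
finger_gap: -0.001
grip_force: 0.0
```

>>> arm_command:
  increments:
    - {"travel":[0,0,0.012],"rot":[0,0,0],"claw":-1}
    - {"travel":[0,0,0],"rot":[0,0,0],"claw":-1}

```text
t: 5.22
tool_pos: [561.6, 248.1, -15.8]
tcp_rot: [-0.0, 0.771, 0.637, -0.0]
wrist_force: [-0.5, -0.4, 0.5]
finger_gap: -0.001
grip_force: 0.0
```

>>> arm_command:
  increments:
    - {"travel":[0,0,0.012],"rot":[0,0,0],"claw":-1}
    - {"travel":[0,0,0],"rot":[0,0,0],"claw":-1}

```text
t: 5.38
tool_pos: [561.6, 248.1, -18.8]
tcp_rot: [-0.0, 0.771, 0.637, -0.0]
wrist_force: [-0.8, -0.4, -0.5]
finger_gap: 0.002
grip_force: 0.0
```

>>> arm_command:
  increments:
    - {"travel":[0,0,0.008],"rot":[0,0,0],"claw":-1}
    - {"travel":[0,0,0],"rot":[0,0,0],"claw":-1}

```text
t: 5.55
tool_pos: [561.7, 248.1, -20.6]
tcp_rot: [-0.0, 0.771, 0.637, -0.0]
wrist_force: [-0.2, 0.3, -1.2]
finger_gap: 0.0
grip_force: 0.0
```

>>> arm_command:
  increments:
    - {"travel":[0,0,0.008],"rot":[0,0,0],"claw":-1}
    - {"travel":[0,0,0],"rot":[0,0,0],"claw":-1}

```text
t: 5.72
tool_pos: [561.8, 248.2, -22.6]
tcp_rot: [-0.0, 0.771, 0.637, -0.0]
wrist_force: [0.6, 0.6, -0.7]
finger_gap: 0.0
grip_force: 0.0
```

>>> arm_command:
  increments:
    - {"travel":[0,0,0.008],"rot":[0,0,0],"claw":-1}
    - {"travel":[0,0,0],"rot":[0,0,0],"claw":-1}

```text
t: 5.88
tool_pos: [561.7, 248.1, -24.5]
tcp_rot: [-0.0, 0.771, 0.637, -0.0]
wrist_force: [-0.0, -0.3, -0.3]
finger_gap: 0.0
grip_force: 0.0
```

>>> arm_command:
  increments:
    - {"travel":[0,0,0.008],"rot":[0,0,0],"claw":-1}
    - {"travel":[0,0,0],"rot":[0,0,0],"claw":-1}

```text
t: 6.05
tool_pos: [561.7, 248.2, -26.6]
tcp_rot: [-0.0, 0.771, 0.637, -0.0]
wrist_force: [-0.0, -0.6, 0.3]
finger_gap: 0.0
grip_force: 0.0
```

```bash
python3 - <<'E'
from h import *
cs=look(("side",));s=bot.read_state()
P=s["tool_pos"];print(P,s["wrist_force"])
c=cs[0];f=c["frame"];np.save("s4.npy",f)
# tip: light-grey vertical strip near col 222; print column profile
for col in(221,222,223): print(col,[int(v) for v in f[165:200,col].mean(1)])
E
```

```text
[561.75421288 248.17756795 -26.47792037] [ 0.6353721   0.14126644 -0.22072421]
221 [43, 42, 43, 44, 43, 45, 44, 42, 44, 44, 44, 48, 55, 73, 85, 91, 91, 92, 94, 94, 95, 90, 74, 57, 49, 46, 48, 48, 50, 62, 68, 75, 76, 77, 76]
222 [44, 42, 42, 45, 43, 44, 45, 44, 44, 43, 44, 51, 70, 86, 101, 107, 109, 109, 112, 113, 113, 106, 84, 61, 49, 48, 48, 49, 56, 66, 73, 76, 77, 76, 76]
223 [43, 43, 43, 42, 41, 43, 43, 44, 45, 44, 47, 60, 80, 97, 105, 107, 107, 109, 111, 113, 111, 103, 82, 58, 48, 48, 49, 52, 62, 70, 76, 76, 77, 76, 77]
```

>>> arm_command:
  increments:
    - {"travel":[0,0,0.008],"rot":[0,0,0],"claw":-1}
    - {"travel":[0,0,0],"rot":[0,0,0],"claw":-1}

```text
t: 6.27
tool_pos: [561.8, 248.2, -28.5]
tcp_rot: [-0.0, 0.771, 0.637, -0.0]
wrist_force: [-0.2, 1.0, 0.0]
finger_gap: 0.002
grip_force: 0.0
```

>>> arm_command:
  increments:
    - {"travel":[0,0,0.008],"rot":[0,0,0],"claw":-1}
    - {"travel":[0,0,0],"rot":[0,0,0],"claw":-1}

```text
t: 6.43
tool_pos: [561.7, 248.1, -30.6]
tcp_rot: [-0.0, 0.771, 0.637, -0.0]
wrist_force: [0.0, -0.6, 0.1]
finger_gap: 0.002
grip_force: 0.0
```

>>> arm_command:
  increments:
    - {"travel":[0,0,0.006],"rot":[0,0,0],"claw":-1}
    - {"travel":[0,0,0],"rot":[0,0,0],"claw":-1}

```text
t: 6.6
tool_pos: [561.8, 248.2, -32.0]
tcp_rot: [-0.0, 0.771, 0.637, -0.0]
wrist_force: [-1.2, -0.4, 0.1]
finger_gap: 0.002
grip_force: 0.0
```

>>> arm_command:
  increments:
    - {"travel":[0,0,0.006],"rot":[0,0,0],"claw":-1}
    - {"travel":[0,0,0],"rot":[0,0,0],"claw":-1}

```text
t: 6.77
tool_pos: [561.8, 248.1, -33.5]
tcp_rot: [-0.0, 0.771, 0.637, -0.0]
wrist_force: [0.1, -1.0, -0.8]
finger_gap: 0.0
grip_force: 0.0
```

>>> arm_command:
  increments:
    - {"travel":[0,0,0.006],"rot":[0,0,0],"claw":-1}
    - {"travel":[0,0,0],"rot":[0,0,0],"claw":-1}

```text
t: 6.93
tool_pos: [561.8, 248.1, -35.0]
tcp_rot: [-0.0, 0.771, 0.637, -0.0]
wrist_force: [-0.4, 0.2, -0.3]
finger_gap: -0.002
grip_force: 0.0
```

>>> arm_command:
  increments:
    - {"travel":[0,0,0.006],"rot":[0,0,0],"claw":-1}
    - {"travel":[0,0,0],"rot":[0,0,0],"claw":-1}

```text
t: 7.1
tool_pos: [562.2, 248.4, -36.2]
tcp_rot: [0.0, 0.771, 0.637, 0.0]
wrist_force: [0.2, 0.1, 0.3]
finger_gap: 0.004
grip_force: 0.0
```

```bash
python3 - <<'E'
from h import *
np.set_printoptions(precision=4,suppress=True)
cs=look();s=bot.read_state();print(s)
for c in cs: print(c["T"])
f=cs[1]["frame"]
for col in(221,222,223): print(col,[int(v) for v in f[165:200,col].mean(1)])
big=[cv2.resize(f[130:220,165:285,::-1],(800,600),interpolation=cv2.INTER_CUBIC)]
cv2.imwrite("pics/tip4.png",big[0])
E
```

```text
{'t': 7.2, 'qpos': array([-0.7754,  0.635 ,  0.3686,  1.833 , -0.3251,  0.7331, -0.4175]), 'dq': array([-0.0002, -0.0002,  0.0009, -0.002 , -0.0013, -0.0038, -0.001 ]), 'joint_efforts': array([  0.0212, -44.2712,   6.4532, -17.1882,   0.0094,   0.0555,
         0.0002]), 'tool_pos': array([562.0025, 248.2415, -36.2319]), 'tcp_rot': array([-0.    ,  0.7707,  0.6372,  0.    ]), 'wrist_force': array([0.3645, 0.2541, 0.4842]), 'moment': array([ 0.0614, -0.0309, -0.0211]), 'grip_force': 0.10036847263108939, 'finger_gap': -0.0011727988307586319}
[[   0.0178   -0.9948    0.1003  453.8942]
 [  -0.9998   -0.0177    0.0018   29.1166]
 [  -0.       -0.1003   -0.995  1336.8608]
 [   0.        0.        0.        1.    ]]
[[   0.7932   -0.3749    0.4799   -3.9438]
 [  -0.6089   -0.4995    0.6163 -659.4149]
 [   0.0087   -0.781    -0.6244  819.1797]
 [   0.        0.        0.        1.    ]]
221 [45, 44, 43, 42, 43, 44, 43, 45, 43, 44, 44, 44, 44, 47, 53, 71, 86, 93, 92, 89, 86, 85, 86, 85, 71, 56, 48, 48, 52, 61, 70, 75, 76, 76, 76]
222 [44, 45, 44, 43, 43, 43, 43, 43, 44, 45, 44, 43, 45, 46, 62, 85, 105, 112, 113, 110, 108, 107, 107, 103, 85, 61, 50, 50, 56, 66, 73, 76, 76, 76, 76]
223 [45, 42, 44, 45, 44, 43, 42, 42, 44, 47, 44, 44, 44, 51, 69, 91, 107, 113, 114, 112, 111, 111, 112, 102, 82, 61, 50, 54, 60, 70, 75, 75, 75, 76, 77]
```

View pics/tip4.png

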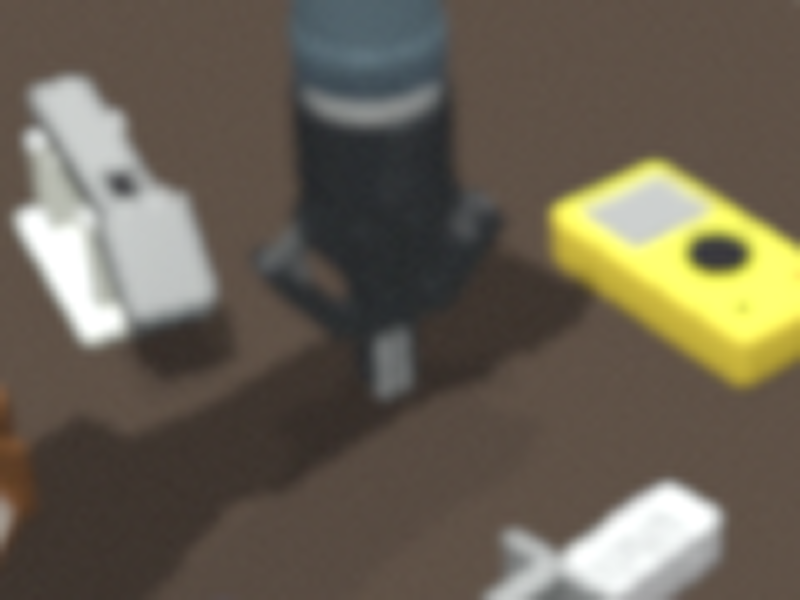

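>>> arm_command:
  increments:
    - {"travel":[0,0,0.006],"rot":[0,0,0],"claw":-1}
    - {"travel":[0,0,0],"rot":[0,0,0],"claw":-1}

```text
t: 7.37
tool_pos: [562.0, 248.2, -36.3]
tcp_rot: [-0.001, 0.771, 0.637, -0.0]
wrist_force: [-3.3, -1.7, 8.1]
finger_gap: 0.007
grip_force: 4.3
```

>>> arm_command:
  increments:
    - {"travel":[0,0,0.006],"rot":[0,0,0],"claw":-1}
    - {"travel":[0,0,0],"rot":[0,0,0],"claw":-1}

```text
t: 7.53
tool_pos: [562.0, 248.3, -36.4]
tcp_rot: [-0.001, 0.771, 0.637, -0.0]
wrist_force: [-5.8, -2.5, 16.6]
finger_gap: 0.002
grip_force: 8.4
```

>>> arm_command:
  increments:
    - {"travel":[0,0,0.006],"rot":[0,0,0],"claw":-1}
    - {"travel":[0,0,0],"rot":[0,0,0],"claw":-1}

```text
t: 7.7
tool_pos: [562.0, 248.3, -36.4]
tcp_rot: [-0.001, 0.771, 0.637, -0.001]
wrist_force: [-9.2, -2.6, 24.3]
finger_gap: 0.003
grip_force: 12.4
```

Contact comes at a reported z of −36.3. The reported tool pose is therefore offset from the bench, possibly in x and y too. I'll back off and check the first tip picture against a corrected hypothesis.

>>> arm_command:
  increments:
    - {"travel":[0,0,-0.16],"rot":[0,0,0],"claw":-1}
    - {"travel":[0,0,-0.16],"rot":[0,0,0],"claw":-1}
    - {"travel":[0,0,-0.16],"rot":[0,0,0],"claw":-1}
    - {"travel":[0,0,-0.16],"rot":[0,0,0],"claw":-1}
    - {"travel":[0,0,-0.16],"rot":[0,0,0],"claw":-1}
    - {"travel":[0,0,0],"rot":[0,0,0],"claw":-1}

```text
t: 8.2
tool_pos: [568.7, 250.6, 169.4]
tcp_rot: [0.001, 0.771, 0.637, 0.009]
wrist_force: [1.2, 0.8, 1.3]
finger_gap: -0.0
grip_force: 0.0
```

```bash
python3 - <<'E'
from h import *
np.set_printoptions(precision=2,suppress=True)
cs=look();t,s=cs
print("side ray z8.5",ray([222.5,189.3],s,8.5),"z0",ray([222.5,189.3],s,0))
# first tip: side pixel: crop origin (149,100), tip at ((600-400)/8,128/8)
p=np.array([149+200/8-.5,100+128/8-.5]);print(p)
for z in(181,205,217,226): 
    P=ray(p,s,z);q=project(P[None],t)[0];print(z,P,"top px",q,"crop px",(q+.5-[79,186])*8)
b,w=rack()
for nm,P,v0 in(("A",module(82),[525,54.6,8,.17]),("B",module(98),[490,-54,8,.13]),("rack",b+[w],[586,-310,8,-.34])):
    print(nm,*fit(P,v0,cs))
E
```

```text
side ray z8.5 [551.19 234.06   8.5 ] z0 [557.01 243.43   0.  ]
[173.5 115.5]
181 [527.33 481.16 181.  ] top px [ 82.55 200.26] crop px [ 32.39 118.12]
205 [507.35 438.27 205.  ] top px [ 94.55 207.3 ] crop px [128.4 174.4]
217 [497.36 416.82 217.  ] top px [100.76 210.94] crop px [178.07 203.51]
226 [489.87 400.74 226.  ] top px [105.51 213.72] crop px [216.09 225.8 ]
A [525.28  55.     7.71   0.18] 30.031343720985436
B [489.95 -54.71   7.91   0.14] 34.15756212696583
rack [ 586.48 -310.26    8.62   -0.34] 66.17912309479021
```

```bash
python3 p.py 507 426.5 110 -0.19
```

```text
t 8.3 pos [563.8 249.  162.1] rot [ 0.0013 -0.0013  0.0003] rows 0.0 | travel after turn [ 0.6541 -0.3573  0.2085] rows 4.8 | before [ 0.6536 -0.3576  0.2098] F [ 0.1  0.9 -0.2] gap 0.005 grip 0.0
```

>>> arm_command:
  increments:
    - {"rot":[0,0,0],"travel":[0.131,-0.0715,0.01],"claw":1}
    - {"rot":[0,0,0],"travel":[0.131,-0.0715,0.01],"claw":1}
    - {"rot":[0,0,0],"travel":[0.131,-0.0715,0.01],"claw":1}
    - {"rot":[0,0,0],"travel":[0.131,-0.0715,0.01],"claw":1}
    - {"rot":[0,0,0],"travel":[0.131,-0.0715,0.01],"claw":1}
    - {"rot":[0,0,0],"travel":[0,0,0.16],"claw":1}
    - {"rot":[0,0,0],"travel":[0,0,0],"claw":1}
    - {"rot":[0,0,0],"travel":[0,0,0],"claw":1}

```text
t: 8.97
tool_pos: [501.1, 423.7, 101.7]
tcp_rot: [0.001, 0.77, 0.638, -0.005]
wrist_force: [0.2, -0.8, -0.4]
finger_gap: 1.003
grip_force: 0.0
```

```bash
python3 p.py 507 426.5 5 -0.19; python3 - <<'E'
from h import *
cs=look();ims=[]
for c,(x,y) in zip(cs,((118,205),(178,150))):
    ims.append(cv2.resize(c["frame"][y-30:y+30,x-30:x+30,::-1],(400,400),interpolation=cv2.INTER_CUBIC))
cv2.imwrite("pics/g1.png",np.hstack(ims))
E
```

```text
t 9.0 pos [501.1 423.7 101.7] rot [-0.0018  0.0028  0.0009] rows 0.1 | travel after turn [0.0156 0.0211 0.3868] rows 2.4 | before [0.019  0.0233 0.3865] F [ 0.2 -0.8 -0.4] gap 1.003 grip 0.0
```

View pics/g1.png

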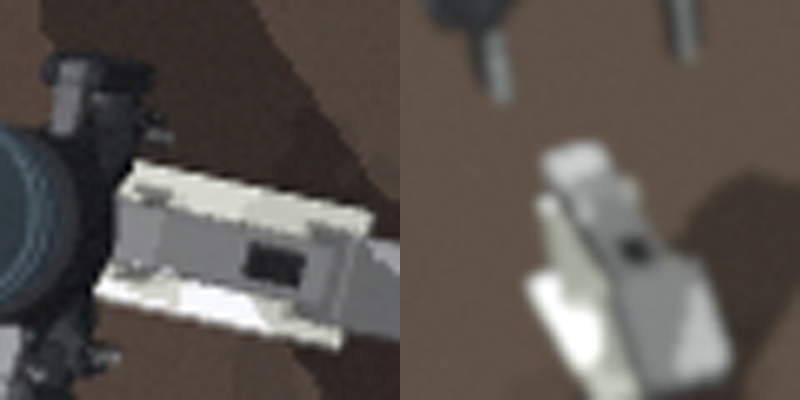

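```bash
cat >> h.py <<'E'
def tri(pt,ps,cams):
    A=[];b=[]
    for p,c in zip((pt,ps),cams):
        o=c["T"][:3,3];d=ray(p,c,0)-o;d/=np.linalg.norm(d);M=np.eye(3)-np.outer(d,d);A.append(M);b.append(M@o)
    X=np.linalg.lstsq(np.vstack(A),np.hstack(b),rcond=None)[0];return X,[np.linalg.norm(project(X[None],c)[0]-p) for p,c in zip((pt,ps),cams)]
E
python3 - <<'E'
from h import *
cs=look()
print(tri((107,211.3),(176.8,131.8),cs))
print(tri((110.7,194),(191,128.5),cs),tri((103.2,228.5),(162.5,134.5),cs))
print((project(np.array([[500.3,416.7,56.],[500.3,416.7,82]]),cs[0])+.5-[88,175])*6.67)
print((project(np.array([[500.3,416.7,56.],[500.3,416.7,82]]),cs[1])+.5-[148,120])*6.67)
E
```

```text
(array([500.60602959, 419.3595185 , 155.96634805]), [np.float64(0.6655490205724613), np.float64(0.5686877474703461)])
(array([549.62739607, 411.62862566, 155.30595185]), [np.float64(0.6309420750375566), np.float64(0.5341138133025444)]) (array([452.49844711, 426.31945842, 159.2603401 ]), [np.float64(0.7753710854295467), np.float64(0.6683341719483128)])
[[209.95389092 252.46341611]
 [192.5318046  250.04990259]]
[[216.03495256 255.10607973]
 [210.42787839 212.16402997]]
```

The triangulated finger midpoint is within 3 mm of the scanner origin, so the gripper can go straight down and grip.

>>> arm_command:
  increments:
    - {"rot":[0,0,0],"travel":[0.01,0,0.1],"claw":1}
    - {"rot":[0,0,0],"travel":[0,0,0.1],"claw":1}
    - {"rot":[0,0,0],"travel":[0,0,0.1],"claw":1}
    - {"rot":[0,0,0],"travel":[0,0,0.087],"claw":1}
    - {"rot":[0,0,0],"travel":[0,0,0],"claw":1}
    - {"rot":[0,0,0],"travel":[0,0,0],"claw":1}

```text
t: 9.67
tool_pos: [505.9, 427.1, 10.2]
tcp_rot: [0.0, 0.771, 0.637, -0.0]
wrist_force: [-0.3, -0.7, 0.6]
finger_gap: 0.998
grip_force: 0.0
```

>>> arm_command:
  increments:
    - {"rot":[0,0,0],"travel":[0,0,0],"claw":-1}
    - {"rot":[0,0,0],"travel":[0,0,0],"claw":-1}
    - {"rot":[0,0,0],"travel":[0,0,0],"claw":-1}
    - {"rot":[0,0,0],"travel":[0,0,0],"claw":-1}
    - {"rot":[0,0,0],"travel":[0,0,0],"claw":-1}
    - {"rot":[0,0,0],"travel":[0,0,0],"claw":-1}
  newtons: 40

```text
t: 10.17
tool_pos: [506.3, 429.2, 11.5]
tcp_rot: [-0.0, 0.771, 0.637, 0.001]
wrist_force: [0.2, -0.7, 4.7]
finger_gap: 0.338
grip_force: 41.4
```

>>> arm_command:
  increments:
    - {"rot":[0,0,0],"travel":[0,0,-0.04],"claw":-1}
    - {"rot":[0,0,0],"travel":[0,0,-0.08],"claw":-1}
    - {"rot":[0,0,0],"travel":[0,0,-0.12],"claw":-1}
    - {"rot":[0,0,0],"travel":[0,0,-0.12],"claw":-1}
    - {"rot":[0,0,0],"travel":[0,0,-0.08],"claw":-1}
    - {"rot":[0,0,0],"travel":[0,0,0],"claw":-1}
    - {"rot":[0,0,0],"travel":[0,0,0],"claw":-1}
    - {"rot":[0,0,0],"travel":[0,0,0],"claw":-1}

```text
t: 10.83
tool_pos: [503.7, 427.2, 117.9]
tcp_rot: [0.0, 0.771, 0.637, -0.002]
wrist_force: [0.3, -0.5, -3.8]
finger_gap: 0.35
grip_force: 40.5
```

```bash
cat > sc.py <<'E'
from h import *
# held scanner: fit visible part near head in both views, xyz+yaw; crop away the gripper by masking pixels only where darkness isn't arm
np.set_printoptions(precision=2,suppress=True)
cs=look();ss=[bot.read_state()]
s=ss[0];p=s["tool_pos"];q=s["tcp_rot"];print("t",s["t"],p,q.round(4),"gap",s["finger_gap"],"grip",s["grip_force"])
a=R.from_quat(np.r_[q[1:],q[0]]).as_matrix()[:,1];th=np.arctan2(a[1],a[0]);print("theta",th)
ims=[]
for c,nm in zip(cs,"ts"):
    v=[p[0],p[1],p[2]+36+5-44.3+50,th-np.pi/2]
    x=(project(tf(np.array([[60.,0,60-50]]),v),c)[0]).astype(int);print(nm,x-32)
    im=c["frame"][x[1]-32:x[1]+32,x[0]-32:x[0]+32,::-1];ims.append(cv2.resize(im,(400,400),interpolation=cv2.INTER_CUBIC))
cv2.imwrite("pics/held1.png",np.hstack(ims));np.savez("held1.npz",t=cs[0]["frame"],s=cs[1]["frame"])
print("cradle",*fit(cradle(),[500.3,416.7,6,-1.76],cs))
E
python3 sc.py
```

```text
t 10.9333 [503.34 426.86 116.94] [ 0.    0.77  0.64 -0.  ] gap 0.3425337214222095 grip 40.49424648284912
theta -0.18875476523055784
t [ 91 181]
s [149 102]
cradle [497.94 407.64  12.06  -1.76] 256.2704156674955
```

View pics/held1.png

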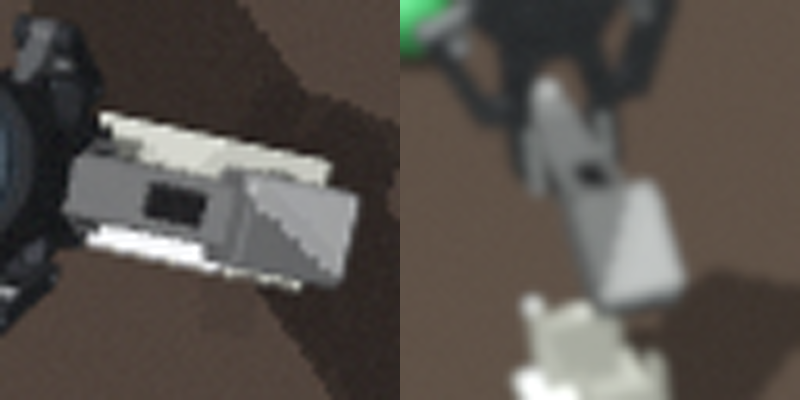

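```bash
python3 - <<'E'
from h import *
np.set_printoptions(precision=2,suppress=True)
cs=look();print(tri((146.26,218.9),(187.7,148.7),cs))
P=np.array([[476.6,306.4,157.8]]);print([project(P,c) for c in cs])
# scan poses: module cam frame -> scanner origin cam -> rep TCP
off=np.array([6.05,12.47,-44.5])
for nm,v in(("A",(525.3,55,7.9,.18)),("B",(490,-54.7,7.9,.14))):
    o=tf(np.array([[32,169.6,90.6]]),v)[0];sp=o+off;print(nm,"origin",o,"rep",sp,"theta",v[3])
E
python3 p.py 505 234 89 0
```

```text
(array([479.83, 309.32, 153.75]), [np.float64(0.049567365063308264), np.float64(0.04501048652838686)])
[array([[146.94, 219.99]]), array([[187.09, 148.32]])]
A origin [526.42 227.59  98.5 ] rep [532.47 240.06  54.  ] theta 0.18
B origin [498.02 117.71  98.5 ] rep [504.07 130.18  54.  ] theta 0.14
t 11.0 pos [503.9 427.2 117.5] rot [-0.0009  0.0011 -0.0601] rows 1.5 | travel after turn [-0.7729  0.0043  0.1139] rows 4.9 | before [-0.7579  0.1496  0.1164] F [ 0.  -0.4 -2.8] gap 0.345 grip 40.5
```

```bash
python3 p.py 532.5 240 54 0.18
```

```text
t 11.0 pos [503.9 427.2 117.5] rot [-0.001   0.001  -0.1174] rows 3.0 | travel after turn [-0.7572 -0.0216  0.2539] rows 5.0 | before [-0.7132  0.2535  0.2559] F [ 0.  -0.4 -2.8] gap 0.345 grip 40.5
```

>>> arm_command:
  increments:
    - {"rot":[0,0,-0.0294],"travel":[0,0,0],"claw":-1}
    - {"rot":[0,0,-0.0294],"travel":[0,0,0],"claw":-1}
    - {"rot":[0,0,-0.0294],"travel":[0,0,0],"claw":-1}
    - {"rot":[0,0,-0.0294],"travel":[0,0,0],"claw":-1}
    - {"rot":[0,0,0],"travel":[-0.126,-0.0036,0.02],"claw":-1}
    - {"rot":[0,0,0],"travel":[-0.126,-0.0036,0.02],"claw":-1}
    - {"rot":[0,0,0],"travel":[-0.126,-0.0036,0.02],"claw":-1}
    - {"rot":[0,0,0],"travel":[-0.126,-0.0036,0.02],"claw":-1}

```text
t: 11.7
tool_pos: [523.9, 302.0, 98.7]
tcp_rot: [-0.0, 0.64, 0.768, -0.001]
wrist_force: [-0.0, -0.9, -2.1]
finger_gap: 0.339
grip_force: 40.5
```

>>> arm_command:
  increments:
    - {"rot":[0,0,0],"travel":[-0.126,-0.0036,0.04],"claw":-1}
    - {"rot":[0,0,0],"travel":[-0.1272,-0.0036,0.04],"claw":-1}
    - {"rot":[0,0,0],"travel":[0,0,0.054],"claw":-1}
    - {"rot":[0,0,0],"travel":[0,0,0.04],"claw":-1}
    - {"rot":[0,0,0],"travel":[0,0,0],"claw":-1}
    - {"rot":[0,0,0],"travel":[0,0,0],"claw":-1}
    - {"rot":[0,0,0],"travel":[0,0,0],"claw":-1}

```text
t: 12.28
tool_pos: [533.9, 243.3, 56.7]
tcp_rot: [-0.0, 0.639, 0.769, 0.0]
wrist_force: [0.3, 0.1, -2.4]
finger_gap: 0.343
grip_force: 40.4
```

```bash
cat > chk.py <<'E'
import sys
from h import *
np.set_printoptions(precision=2,suppress=True)
# expected: x y z yaw of scanner origin in cam; crop around window in both views with model outline
def draw(v,cs,name,extra=(),k=6.25,h=32):
    ims=[]
    for c in cs:
        x=project(tf(np.array([[110.,0,-20]]),v),c)[0].astype(int)
        x=np.clip(x,h,[511-h,383-h]);im=cv2.resize(c["frame"][x[1]-h:x[1]+h,x[0]-h:x[0]+h,::-1],(400,400),interpolation=cv2.INTER_CUBIC)
        f=lambda P:np.int32(np.round((project(P,c)+.5-(x-h))*k))
        for P in scanner(): cv2.polylines(im,[cv2.convexHull(f(tf(P,v)))],1,(0,0,255),1)
        for mv,L in extra:
            for P in module(L): cv2.polylines(im,[cv2.convexHull(f(tf(P,mv)))],1,(0,255,0),1)
        cv2.drawMarker(im,tuple(int(a) for a in f(tf(np.array([[154.4,0,-72.4]]),v))[0]),(255,0,255),0,12,1);ims.append(im)
        print("crop origin",x-h)
    cv2.imwrite(f"pics/{name}.png",np.hstack(ims))
E
python3 p.py 532.5 240 54 0.18; python3 - <<'E'
from chk import *
cs=look();s=bot.read_state();o=s["tool_pos"]-[6.05,12.47,-44.5]
draw([*o,.18-np.pi/2],cs,"scanA",[((525.3,55,7.9,.18),82)])
E
```

```text
t 12.3 pos [533.9 243.3  56.7] rot [ 0.0001 -0.0003  0.0011] rows 0.0 | travel after turn [-0.0118 -0.0079  0.0106] rows 0.1 | before [-0.0118 -0.0079  0.0106] F [ 0.3  0.1 -2.4] gap 0.343 grip 40.4
crop origin [183 165]
crop origin [209 156]
```

View pics/scanA.png

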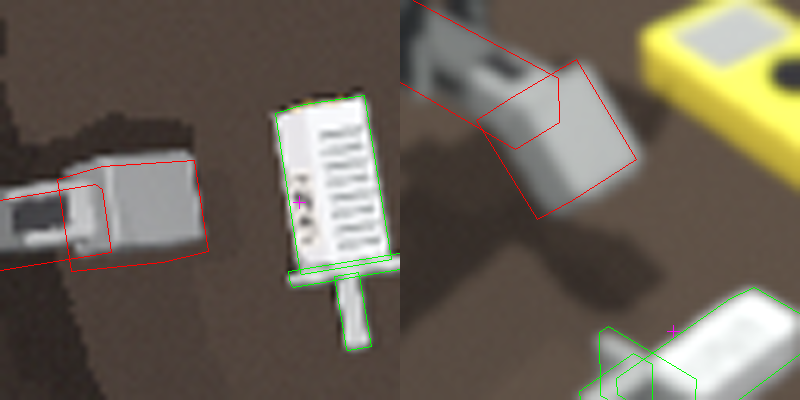

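The scanner is aligned except that its head sits about 4 mm too far along +x. I'll correct that and hold still.

>>> arm_command:
  increments:
    - {"rot":[0,0,0],"travel":[-0.012,-0.02,0.01],"claw":-1}
    - {"rot":[0,0,0],"travel":[0,0,0],"claw":-1}
    - {"rot":[0,0,0],"travel":[0,0,0],"claw":-1}
    - {"rot":[0,0,0],"travel":[0,0,0],"claw":-1}
    - {"rot":[0,0,0],"travel":[0,0,0],"claw":-1}
    - {"rot":[0,0,0],"travel":[0,0,0],"claw":-1}
    - {"rot":[0,0,0],"travel":[0,0,0],"claw":-1}
    - {"rot":[0,0,0],"travel":[0,0,0],"claw":-1}

```text
t: 13.05
tool_pos: [529.8, 237.3, 54.0]
tcp_rot: [0.0, 0.64, 0.768, 0.0]
wrist_force: [0.5, -0.1, -2.4]
finger_gap: 0.349
grip_force: 40.4
```

>>> arm_command:
  increments:
    - {"rot":[0,0,0],"travel":[0,0,0],"claw":-1}
    - {"rot":[0,0,0],"travel":[0,0,0],"claw":-1}
    - {"rot":[0,0,0],"travel":[0,0,0],"claw":-1}
    - {"rot":[0,0,0],"travel":[0,0,0],"claw":-1}
    - {"rot":[0,0,0],"travel":[0,0,0],"claw":-1}
    - {"rot":[0,0,0],"travel":[0,0,0],"claw":-1}
    - {"rot":[0,0,0],"travel":[0,0,0],"claw":-1}
    - {"rot":[0,0,0],"travel":[0,0,0],"claw":-1}

```text
t: 13.72
tool_pos: [529.7, 237.3, 54.0]
tcp_rot: [-0.0, 0.64, 0.768, 0.0]
wrist_force: [0.5, 0.1, -3.3]
finger_gap: 0.347
grip_force: 40.4
```

>>> arm_command:
  increments:
    - {"rot":[0,0,0],"travel":[0,0,0],"claw":-1}
    - {"rot":[0,0,0],"travel":[0,0,0],"claw":-1}
    - {"rot":[0,0,0],"travel":[0,0,0],"claw":-1}
    - {"rot":[0,0,0],"travel":[0,0,0],"claw":-1}
    - {"rot":[0,0,0],"travel":[0,0,0],"claw":-1}
    - {"rot":[0,0,0],"travel":[0,0,0],"claw":-1}
    - {"rot":[0,0,0],"travel":[0,0,0],"claw":-1}
    - {"rot":[0,0,0],"travel":[0,0,0],"claw":-1}

```text
t: 14.38
tool_pos: [529.7, 237.3, 54.0]
tcp_rot: [0.0, 0.64, 0.768, 0.0]
wrist_force: [-0.6, 0.1, -2.5]
finger_gap: 0.345
grip_force: 40.4
```

```bash
cat > hfit.py <<'E'
from h import *
# fit only scanner head (+handle front) silhouette, in the part of the image around the head
def headmask(c,v):
    q=project(tf(scanner()[1],v),c);a=np.floor(q.min(0)-7).astype(int);b=np.ceil(q.max(0)+7).astype(int);return(a[0],a[1],b[0],b[1])
def hfit(v0,cs):
    rs=[headmask(c,v0) for c in cs];ms=[]
    for c,r in zip(cs,rs):
        g=c["frame"][r[1]:r[3],r[0]:r[2]].astype(float).min(2);ms.append(np.clip((g-75)/60,0,1))
    P=scanner();ws=[]
    for c,r in zip(cs,rs):  # ignore region behind the head (handle, fingers)
        m=np.zeros((r[3]-r[1],r[2]-r[0]),np.uint8);q=project(tf(box((58,150),(-60,60),(-60,60)),v0),c)-[r[0],r[1]]
        front=project(tf(np.array([[62,-70,20],[62,70,20],[170,70,-10],[170,-70,-10.]]),v0),c)-[r[0],r[1]]
        cv2.fillConvexPoly(m,np.int32(np.round(front)),1);ws.append(m)
    def cost(p): return sum((w*(render(P,[*p],c,r)-m)**2).sum() for w,c,r,m in zip(ws,cs,rs,ms))
    p=np.array(v0,float);sx=np.vstack([p]+[p+e for e in np.diag([5,5,5,.05])])
    r=minimize(cost,p,method='Nelder-Mead',options=dict(initial_simplex=sx,xatol=.02,fatol=.01,maxiter=400));return r.x,r.fun
E
python3 p.py 532.5 240 54 0.18; python3 - <<'E'
from hfit import *
np.set_printoptions(precision=2,suppress=True)
cs=look();s=bot.read_state();o=s["tool_pos"]-[6.05,12.47,-44.5]
np.savez("A.npz",t=cs[0]["frame"],s=cs[1]["frame"],o=o)
v,f=hfit([*o,.18-np.pi/2],cs);print("pred",o,.18-np.pi/2,"fit",v,f)
A,_=fit(module(82),[525.3,55,7.9,.18],cs);B,_=fit(module(98),[490,-54.7,7.9,.14],cs);print("A",A,"B",B)
for vv in(v,[*o,.18-np.pi/2]):
    sp=tf(np.array([[154.4,0,-72.4]]),vv)[0]-A[:3];print("spot in A frame",R.from_euler('z',-A[3]).apply(sp),"want 32 15.2 18.2")
print(A, "scan B rep",tf(np.array([[32,169.6,90.6]]),B)+[6.05,12.47,-44.5])
E
```

```text
t 14.4 pos [529.7 237.3  54. ] rot [ 0.     -0.      0.0002] rows 0.0 | travel after turn [0.0086 0.0129 0.0001] rows 0.1 | before [0.0086 0.0129 0.0001] F [-0.6  0.1 -2.5] gap 0.345 grip 40.4
pred [523.62 224.81  98.49] -1.3907963267948966 fit [536.41 227.15  93.81  -1.45] 37.27350249903883
A [525.29  55.     7.97   0.17] B [490.04 -54.72   7.88   0.13]
spot in A frame [32.32 13.48 13.44] want 32 15.2 18.2
spot in A frame [28.67 13.16 18.12] want 32 15.2 18.2
[525.29  55.     7.97   0.17] scan B rep [[505.04 130.11  53.98]]
```

>>> arm_command:
  increments:
    - {"rot":[0,0,0],"travel":[0.006,0.004,-0.01],"claw":-1}
    - {"rot":[0,0,0],"travel":[0,0,0],"claw":-1}
    - {"rot":[0,0,0],"travel":[0,0,0],"claw":-1}
    - {"rot":[0,0,0],"travel":[0,0,0],"claw":-1}
    - {"rot":[0,0,0],"travel":[0,0,0],"claw":-1}
    - {"rot":[0,0,0],"travel":[0,0,0],"claw":-1}
    - {"rot":[0,0,0],"travel":[0,0,0],"claw":-1}
    - {"rot":[0,0,0],"travel":[0,0,0],"claw":-1}

```text
t: 15.15
tool_pos: [530.4, 238.9, 56.5]
tcp_rot: [-0.0, 0.64, 0.768, -0.0]
wrist_force: [0.5, -0.4, -3.4]
finger_gap: 0.34
grip_force: 40.4
```

>>> arm_command:
  increments:
    - {"rot":[0,0,0],"travel":[0,0,0],"claw":-1}
    - {"rot":[0,0,0],"travel":[0,0,0],"claw":-1}
    - {"rot":[0,0,0],"travel":[0,0,0],"claw":-1}
    - {"rot":[0,0,0],"travel":[0,0,0],"claw":-1}
    - {"rot":[0,0,0],"travel":[0,0,0],"claw":-1}
    - {"rot":[0,0,0],"travel":[0,0,0],"claw":-1}
    - {"rot":[0,0,0],"travel":[0,0,0],"claw":-1}
    - {"rot":[0,0,0],"travel":[0,0,0],"claw":-1}

```text
t: 15.82
tool_pos: [530.4, 239.0, 56.5]
tcp_rot: [-0.0, 0.64, 0.768, -0.0]
wrist_force: [0.4, 0.6, -3.2]
finger_gap: 0.341
grip_force: 40.4
```

>>> arm_command:
  increments:
    - {"rot":[0,0,0],"travel":[0,0,0],"claw":-1}
    - {"rot":[0,0,0],"travel":[0,0,0],"claw":-1}

```text
t: 15.98
tool_pos: [530.4, 238.9, 56.5]
tcp_rot: [0.0, 0.64, 0.768, 0.0]
wrist_force: [0.6, 1.0, -2.8]
finger_gap: 0.343
grip_force: 40.4
```

```bash
python3 p.py 503.5 131 57 0.135
```

```text
t 16.0 pos [530.4 238.9  56.5] rot [0.     0.     0.0145] rows 0.4 | travel after turn [-0.4133 -0.1648 -0.0019] rows 2.8 | before [-0.4054 -0.1835 -0.0019] F [ 0.6  1.  -2.8] gap 0.343 grip 40.4
```

>>> arm_command:
  increments:
    - {"rot":[0,0,0.0145],"travel":[0,0,-0.1],"claw":-1}
    - {"rot":[0,0,0],"travel":[-0.1033,-0.0412,-0.06],"claw":-1}
    - {"rot":[0,0,0],"travel":[-0.1033,-0.0412,0],"claw":-1}
    - {"rot":[0,0,0],"travel":[-0.1033,-0.0412,0],"claw":-1}
    - {"rot":[0,0,0],"travel":[-0.1033,-0.0412,0],"claw":-1}
    - {"rot":[0,0,0],"travel":[0,0,0.1],"claw":-1}
    - {"rot":[0,0,0],"travel":[0,0,0.058],"claw":-1}
    - {"rot":[0,0,0],"travel":[0,0,0],"claw":-1}

```text
t: 16.65
tool_pos: [500.3, 129.3, 54.4]
tcp_rot: [-0.002, 0.658, 0.753, -0.003]
wrist_force: [-0.4, 0.5, -3.5]
finger_gap: 0.339
grip_force: 40.5
```

>>> arm_command:
  increments:
    - {"rot":[0,0,0],"travel":[0,0,0],"claw":-1}
    - {"rot":[0,0,0],"travel":[0,0,0],"claw":-1}
    - {"rot":[0,0,0],"travel":[0,0,0],"claw":-1}

```text
t: 16.9
tool_pos: [504.8, 131.9, 58.2]
tcp_rot: [0.001, 0.657, 0.753, 0.001]
wrist_force: [0.1, -0.8, -2.7]
finger_gap: 0.348
grip_force: 40.5
```

```bash
python3 p.py 503.5 131 57 0.135; python3 - <<'E'
from hfit import *
np.set_printoptions(precision=2,suppress=True)
cs=look();s=bot.read_state();o=s["tool_pos"]-[6.05,12.47,-44.5]
v,f=hfit([*o,.135-np.pi/2],cs);print("pred",o,.135-np.pi/2,"fit",v,f)
B,_=fit(module(98),[490,-54.7,7.9,.14],cs);print("B",B)
for vv in(v,[*o,.135-np.pi/2]):
    sp=tf(np.array([[154.4,0,-72.4]]),vv)[0]-B[:3];print("spot in B frame",R.from_euler('z',-B[3]).apply(sp),"want 32 15.2 18.2")
E
```

```text
t 16.9 pos [504.8 131.9  58.2] rot [ 0.0008 -0.0002  0.0003] rows 0.0 | travel after turn [-0.0029 -0.0058  0.0048] rows 0.1 | before [-0.0029 -0.0058  0.0048] F [ 0.1 -0.8 -2.7] gap 0.348 grip 40.5
pred [498.56 119.33 102.59] -1.4357963267948965 fit [555.07 114.64  64.19  -1.93] 303.9772789311803
B [489.87 -54.83   8.13   0.14]
spot in B frame [ 14.22  23.2  -16.33] want 32 15.2 18.2
spot in B frame [32.09 16.94 22.06] want 32 15.2 18.2
```

>>> arm_command:
  increments:
    - {"rot":[0,0,0],"travel":[-0.007,-0.01,0.006],"claw":-1}
    - {"rot":[0,0,0],"travel":[0,0,0],"claw":-1}
    - {"rot":[0,0,0],"travel":[0,0,0],"claw":-1}
    - {"rot":[0,0,0],"travel":[0,0,0],"claw":-1}
    - {"rot":[0,0,0],"travel":[0,0,0],"claw":-1}
    - {"rot":[0,0,0],"travel":[0,0,0],"claw":-1}
    - {"rot":[0,0,0],"travel":[0,0,0],"claw":-1}
    - {"rot":[0,0,0],"travel":[0,0,0],"claw":-1}

```text
t: 17.67
tool_pos: [501.3, 129.0, 55.5]
tcp_rot: [0.0, 0.658, 0.753, -0.0]
wrist_force: [0.1, -0.3, -2.8]
finger_gap: 0.342
grip_force: 40.6
```

>>> arm_command:
  increments:
    - {"rot":[0,0,0],"travel":[0,0,0],"claw":-1}
    - {"rot":[0,0,0],"travel":[0,0,0],"claw":-1}
    - {"rot":[0,0,0],"travel":[0,0,0],"claw":-1}
    - {"rot":[0,0,0],"travel":[0,0,0],"claw":-1}
    - {"rot":[0,0,0],"travel":[0,0,0],"claw":-1}
    - {"rot":[0,0,0],"travel":[0,0,0],"claw":-1}
    - {"rot":[0,0,0],"travel":[0,0,0],"claw":-1}
    - {"rot":[0,0,0],"travel":[0,0,0],"claw":-1}

```text
t: 18.33
tool_pos: [501.3, 129.0, 55.5]
tcp_rot: [-0.0, 0.658, 0.753, -0.0]
wrist_force: [-0.5, 0.0, -1.4]
finger_gap: 0.342
grip_force: 40.6
```

>>> arm_command:
  increments:
    - {"rot":[0,0,0],"travel":[0,0,0],"claw":-1}
    - {"rot":[0,0,0],"travel":[0,0,0],"claw":-1}
    - {"rot":[0,0,0],"travel":[0,0,0],"claw":-1}
    - {"rot":[0,0,0],"travel":[0,0,0],"claw":-1}

```text
t: 18.67
tool_pos: [501.3, 129.0, 55.5]
tcp_rot: [-0.0, 0.658, 0.753, -0.0]
wrist_force: [0.5, -0.7, -2.8]
finger_gap: 0.342
grip_force: 40.6
```

```bash
python3 - <<'E'
from chk import *
cs=look();s=bot.read_state();print(s["t"],s["tool_pos"]);o=s["tool_pos"]-[6.05,12.47,-44.5]
draw([*o,.135-np.pi/2],cs,"scanB",[((489.9,-54.8,8.1,.14),98)])
E
```

```text
18.7667 [501.25 128.98  55.5 ]
crop origin [221 179]
crop origin [222 182]
```

View pics/scanB.png

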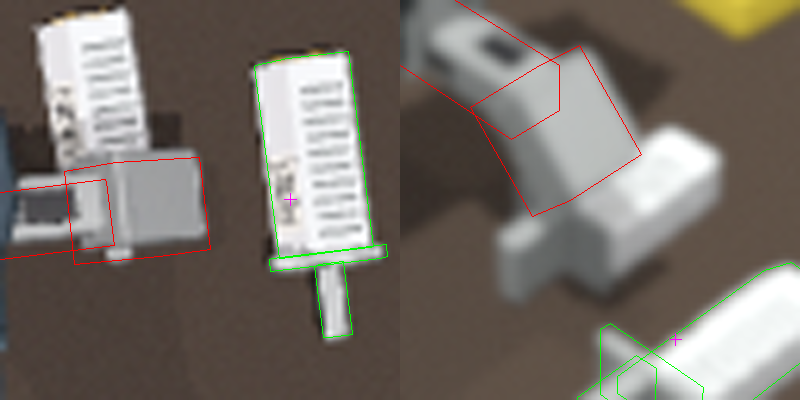

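The top view shows the head centred on the label to within about 4 mm. I've now read both labels in order, medium then long. Next I return the scanner by reversing the lift path.

```bash
python3 p.py 503.6 427 117 -0.1888
```

```text
t 18.8 pos [501.2 129.   55.5] rot [-0.      0.      0.1031] rows 2.7 | travel after turn [ 1.1727 -0.2145 -0.246 ] rows 7.6 | before [ 1.18    0.1698 -0.246 ] F [ 0.4 -0.  -3.1] gap 0.345 grip 40.6
```

>>> arm_command:
  increments:
    - {"rot":[0,0,0],"travel":[0,0,-0.123],"claw":-1}
    - {"rot":[0,0,0],"travel":[0,0,-0.123],"claw":-1}
    - {"rot":[0,0,0.0344],"travel":[0,0,0],"claw":-1}
    - {"rot":[0,0,0.0344],"travel":[0,0,0],"claw":-1}
    - {"rot":[0,0,0.0343],"travel":[0,0,0],"claw":-1}
    - {"rot":[0,0,0],"travel":[0.13,-0.0238,0],"claw":-1}
    - {"rot":[0,0,0],"travel":[0.13,-0.0238,0],"claw":-1}
    - {"rot":[0,0,0],"travel":[0.13,-0.0238,0],"claw":-1}

```text
t: 19.43
tool_pos: [502.3, 228.4, 117.2]
tcp_rot: [-0.0, 0.771, 0.636, 0.0]
wrist_force: [1.3, -0.6, -2.7]
finger_gap: 0.351
grip_force: 40.8
```

>>> arm_command:
  increments:
    - {"rot":[0,0,0],"travel":[0.13,-0.0238,0],"claw":-1}
    - {"rot":[0,0,0],"travel":[0.13,-0.0238,0],"claw":-1}
    - {"rot":[0,0,0],"travel":[0.13,-0.0238,0],"claw":-1}
    - {"rot":[0,0,0],"travel":[0.13,-0.0238,0],"claw":-1}
    - {"rot":[0,0,0],"travel":[0.13,-0.0238,0],"claw":-1}
    - {"rot":[0,0,0],"travel":[0.13,-0.0238,0],"claw":-1}
    - {"rot":[0,0,0],"travel":[0,0,0],"claw":-1}
    - {"rot":[0,0,0],"travel":[0,0,0],"claw":-1}

```text
t: 20.1
tool_pos: [501.4, 430.6, 116.3]
tcp_rot: [-0.001, 0.769, 0.64, -0.0]
wrist_force: [-0.2, -1.2, -3.5]
finger_gap: 0.346
grip_force: 40.8
```

>>> arm_command:
  increments:
    - {"rot":[0,0,0],"travel":[0,0,0],"claw":-1}
    - {"rot":[0,0,0],"travel":[0,0,0],"claw":-1}
    - {"rot":[0,0,0],"travel":[0,0,0],"claw":-1}
    - {"rot":[0,0,0],"travel":[0,0,0],"claw":-1}

```text
t: 20.43
tool_pos: [504.3, 424.5, 117.1]
tcp_rot: [0.0, 0.771, 0.636, -0.0]
wrist_force: [-0.9, -0.5, -1.5]
finger_gap: 0.341
grip_force: 40.8
```

```bash
python3 p.py 503.6 427 117 -0.1888; python3 - <<'E'
from h import *
np.set_printoptions(precision=2,suppress=True)
cs=look();print(bot.read_state()["tool_pos"])
# compare with held1 frames: shift of the scanner image in both views
o=np.load("held1.npz")
for c,k,(x,y,w,h) in zip(cs,"ts",((112,205,30,18),(170,135,25,20))):
    a=c["frame"].mean(2)[y:y+h,x:x+w].astype(np.float32);b=o[k].mean(2)[y:y+h,x:x+w].astype(np.float32)
    print(k,cv2.phaseCorrelate(b,a,cv2.createHanningWindow((w,h),cv2.CV_32F)),np.abs(a-b).mean())
E
```

```text
t 20.4 pos [504.3 424.5 117.1] rot [ 0.0001  0.0002 -0.0009] rows 0.0 | travel after turn [ 0.0093 -0.0048  0.0004] rows 0.1 | before [ 0.0093 -0.0048  0.0004] F [-0.9 -0.5 -1.5] gap 0.341 grip 40.8
[504.04 425.24 117.2 ]
t ((1.1613166786385403, 0.20640538689262478), 0.9067219835740549) 4.827861
s ((0.8963960794666352, 0.264592940657316), 0.9581146802902222) 3.3397026
```

>>> arm_command:
  increments:
    - {"rot":[0,0,-0.0009],"travel":[0.01,-0.003,0],"claw":-1}
    - {"rot":[0,0,0],"travel":[0,0,0],"claw":-1}
    - {"rot":[0,0,0],"travel":[0,0,0],"claw":-1}
    - {"rot":[0,0,0],"travel":[0,0,0],"claw":-1}
    - {"rot":[0,0,0],"travel":[0,0,0],"claw":-1}

```text
t: 20.95
tool_pos: [503.3, 428.9, 117.0]
tcp_rot: [0.0, 0.77, 0.638, -0.0]
wrist_force: [0.7, 0.4, -2.0]
finger_gap: 0.344
grip_force: 40.8
```

```bash
python3 p.py 503.6 427 117 -0.1888; python3 - <<'E'
from h import *
np.set_printoptions(precision=2,suppress=True)
cs=look();print(bot.read_state()["tool_pos"])
o=np.load("held1.npz")
for c,k,(x,y,w,h) in zip(cs,"ts",((112,205,30,18),(170,135,25,20))):
    a=c["frame"].mean(2)[y:y+h,x:x+w].astype(np.float32);b=o[k].mean(2)[y:y+h,x:x+w].astype(np.float32)
    print(k,cv2.phaseCorrelate(b,a,cv2.createHanningWindow((w,h),cv2.CV_32F)),np.abs(a-b).mean())
E
```

```text
t 20.9 pos [503.3 428.9 117. ] rot [-0.      0.      0.0009] rows 0.0 | travel after turn [-0.0074  0.0027  0.    ] rows 0.0 | before [-0.0074  0.0027  0.    ] F [ 0.7  0.4 -2. ] gap 0.344 grip 40.8
[503.31 428.89 116.99]
t ((0.03437008347478887, -0.07766472786048695), 0.8836805590876826) 2.8397207
s ((0.5272822134877497, -0.26595836815953255), 1.031404649734497) 1.6543307
```

>>> arm_command:
  increments:
    - {"rot":[0,0,0.0009],"travel":[0,0,0.1],"claw":-1}
    - {"rot":[0,0,0],"travel":[0,0,0.12],"claw":-1}
    - {"rot":[0,0,0],"travel":[0,0,0.1],"claw":-1}
    - {"rot":[0,0,0],"travel":[0,0,0.04],"claw":-1}
    - {"rot":[0,0,0],"travel":[0,0,0.03],"claw":-1}
    - {"rot":[0,0,0],"travel":[0,0,0.02],"claw":-1}
    - {"rot":[0,0,0],"travel":[0,0,0.01],"claw":-1}
    - {"rot":[0,0,0],"travel":[0,0,0],"claw":-1}

```text
t: 21.72
tool_pos: [503.2, 429.0, 11.8]
tcp_rot: [0.0, 0.771, 0.637, -0.0]
wrist_force: [-0.8, 0.6, -3.1]
finger_gap: 0.345
grip_force: 41.1
```

>>> arm_command:
  increments:
    - {"rot":[0,0,0],"travel":[0,0,0.01],"claw":-1}
    - {"rot":[0,0,0],"travel":[0,0,0.01],"claw":-1}
    - {"rot":[0,0,0],"travel":[0,0,0],"claw":-1}
    - {"rot":[0,0,0],"travel":[0,0,0],"claw":-1}

```text
t: 22.05
tool_pos: [503.3, 429.2, 11.3]
tcp_rot: [-0.001, 0.771, 0.637, -0.001]
wrist_force: [-6.2, -4.9, 17.1]
finger_gap: 0.34
grip_force: 43.5
```

>>> arm_command:
  increments:
    - {"rot":[0,0,0],"travel":[0,0,-0.016],"claw":-1}
    - {"rot":[0,0,0],"travel":[0,0,0],"claw":1}
    - {"rot":[0,0,0],"travel":[0,0,0],"claw":1}
    - {"rot":[0,0,0],"travel":[0,0,0],"claw":1}
    - {"rot":[0,0,0],"travel":[0,0,0],"claw":1}
    - {"rot":[0,0,0],"travel":[0,0,-0.06],"claw":1}
    - {"rot":[0,0,0],"travel":[0,0,-0.12],"claw":1}
    - {"rot":[0,0,0],"travel":[0,0,-0.16],"claw":1}

```text
t: 22.72
tool_pos: [500.6, 426.7, 93.7]
tcp_rot: [0.001, 0.771, 0.637, -0.004]
wrist_force: [0.3, 0.9, -0.2]
finger_gap: 1.0
grip_force: 0.0
```

>>> arm_command:
  increments:
    - {"rot":[0,0,0],"travel":[0,0,-0.16],"claw":1}
    - {"rot":[0,0,0],"travel":[-0.15,0,0],"claw":1}
    - {"rot":[0,0,0],"travel":[-0.15,0,0],"claw":1}
    - {"rot":[0,0,0],"travel":[-0.15,0,0],"claw":1}
    - {"rot":[0,0,0],"travel":[-0.15,0,0],"claw":1}
    - {"rot":[0,0,0],"travel":[0,0,0],"claw":1}

```text
t: 23.22
tool_pos: [474.4, 270.4, 135.9]
tcp_rot: [0.001, 0.774, 0.633, -0.003]
wrist_force: [0.5, -0.8, 0.7]
finger_gap: 1.001
grip_force: 0.0
```

```bash
cat > st.py <<'E'
from h import *
np.set_printoptions(precision=2,suppress=True)
cs=look()
b,w=rack()
for nm,P,v0 in(("A",module(82),[525.3,55,8,.17]),("B",module(98),[490,-54.7,8,.135]),("rack",b+[w],[586.5,-310,8.6,-.34]),("scan+cradle",scanner(50)+cradle(),[500.25,416.7,6,-1.76])):
    print(nm,*fit(P,v0,cs))
E
python3 st.py;python3 p.py 490 60 100 1.74
```

```text
A [525.23  54.81   8.6    0.17] 33.93988158311095
B [489.93 -54.77   8.1    0.14] 35.88663136809418
rack [ 586.94 -309.95    8.57   -0.34] 66.71656955871075
scan+cradle [488.47 425.24   8.77  -2.12] 773.3080903366982
t 23.3 pos [475.5 279.2 136.9] rot [ 3.000e-04 -2.000e-04 -6.155e-01] rows 15.8 | travel after turn [ 0.0906 -0.8741  0.1477] rows 5.6 | before [-0.8495  0.2255  0.147 ] F [-0.5  0.8  0.8] gap 0.999 grip 0.0
```

```bash
python3 p.py 504.5 62 60 -1.40
```

```text
t 23.3 pos [475.5 279.2 136.9] rot [-2.00e-04 -3.00e-04  3.84e-01] rows 9.9 | travel after turn [-0.0335  0.8759  0.3077] rows 5.8 | before [-0.8306  0.2808  0.307 ] F [-0.5  0.8  0.8] gap 0.999 grip 0.0
```

>>> arm_command:
  increments:
    - {"rot":[0,0,0.0384],"travel":[0,0,0],"claw":1}
    - {"rot":[0,0,0.0384],"travel":[0,0,0],"claw":1}
    - {"rot":[0,0,0.0384],"travel":[0,0,0],"claw":1}
    - {"rot":[0,0,0.0384],"travel":[0,0,0],"claw":1}
    - {"rot":[0,0,0.0384],"travel":[0,0,0],"claw":1}
    - {"rot":[0,0,0.0384],"travel":[0,0,0],"claw":1}
    - {"rot":[0,0,0.0384],"travel":[0,0,0],"claw":1}
    - {"rot":[0,0,0.0384],"travel":[0,0,0],"claw":1}

```text
t: 23.98
tool_pos: [475.5, 284.1, 136.7]
tcp_rot: [-0.0, 0.979, 0.205, 0.001]
wrist_force: [-0.5, -0.2, -0.1]
finger_gap: 0.999
grip_force: 0.0
```

>>> arm_command:
  increments:
    - {"rot":[0,0,0.0384],"travel":[0,0,0],"claw":1}
    - {"rot":[0,0,0.0384],"travel":[0,0,0],"claw":1}
    - {"rot":[0,0,0],"travel":[-0.0056,0.146,0.02],"claw":1}
    - {"rot":[0,0,0],"travel":[-0.0056,0.146,0.02],"claw":1}
    - {"rot":[0,0,0],"travel":[-0.0056,0.146,0.02],"claw":1}
    - {"rot":[0,0,0],"travel":[-0.0056,0.146,0.02],"claw":1}
    - {"rot":[0,0,0],"travel":[-0.0056,0.146,0.02],"claw":1}
    - {"rot":[0,0,0],"travel":[-0.0056,0.146,0.02],"claw":1}

```text
t: 24.65
tool_pos: [506.7, 65.1, 106.8]
tcp_rot: [-0.0, 0.996, 0.089, 0.001]
wrist_force: [0.5, 0.6, 0.2]
finger_gap: 0.998
grip_force: 0.0
```

>>> arm_command:
  increments:
    - {"rot":[0,0,0],"travel":[0,0,0.1],"claw":1}
    - {"rot":[0,0,0],"travel":[0,0,0.088],"claw":1}
    - {"rot":[0,0,0],"travel":[0,0,0],"claw":1}
    - {"rot":[0,0,0],"travel":[0,0,0],"claw":1}
    - {"rot":[0,0,0],"travel":[0,0,0],"claw":1}
    - {"rot":[0,0,0],"travel":[0,0,0],"claw":1}

```text
t: 25.15
tool_pos: [506.9, 66.0, 60.5]
tcp_rot: [-0.0, 0.996, 0.089, 0.001]
wrist_force: [0.6, -0.4, 0.8]
finger_gap: 0.997
grip_force: 0.0
```

```bash
python3 st.py;python3 p.py 504.5 62 -29 -1.40;python3 -c "
from cell import bot;print(bot.read_state()['qpos'])"
```

```text
A [528.55  57.87   3.65   0.14] 324.86757208650295
B [489.91 -54.77   8.02   0.14] 28.71535836953423
rack [ 586.72 -310.11    8.4    -0.34] 64.38019390631825
scan+cradle [499.94 417.18   5.86  -1.76] 27.433743003665032
t 25.2 pos [506.5  65.6  60.4] rot [-0.0002 -0.0009  0.002 ] rows 0.1 | travel after turn [-0.0103  0.0129  0.3574] rows 2.2 | before [-0.0113  0.0131  0.3574] F [ 0.2 -0.5 -0.1] gap 0.999 grip 0.0
[-0.79784745  0.35083952  0.67870104  2.0672154  -0.30147319  0.8171573
 -1.33435347]
```

The scanner is back in its cradle: the refit matches the original pose to within 0.5 mm. Next I grip the medium module.

>>> arm_command:
  increments:
    - {"rot":[0,0,0.002],"travel":[-0.01,0.013,0.12],"claw":1}
    - {"rot":[0,0,0],"travel":[0,0,0.12],"claw":1}
    - {"rot":[0,0,0],"travel":[0,0,0.08],"claw":1}
    - {"rot":[0,0,0],"travel":[0,0,0.037],"claw":1}
    - {"rot":[0,0,0],"travel":[0,0,0],"claw":1}
    - {"rot":[0,0,0],"travel":[0,0,0],"claw":1}
    - {"rot":[0,0,0],"travel":[0,0,0],"claw":1}

```text
t: 25.83
tool_pos: [505.0, 61.2, -28.8]
tcp_rot: [-0.0, 0.996, 0.085, 0.001]
wrist_force: [0.2, -0.1, 0.6]
finger_gap: 1.001
grip_force: 0.0
```

>>> arm_command:
  increments:
    - {"rot":[0,0,0],"travel":[0,0,0],"claw":-1}
    - {"rot":[0,0,0],"travel":[0,0,0],"claw":-1}
    - {"rot":[0,0,0],"travel":[0,0,0],"claw":-1}
    - {"rot":[0,0,0],"travel":[0,0,0],"claw":-1}
    - {"rot":[0,0,0],"travel":[0,0,0],"claw":-1}
    - {"rot":[0,0,0],"travel":[0,0,0],"claw":-1}
    - {"rot":[0,0,0],"travel":[0,0,0],"claw":-1}
  newtons: 40

```text
t: 26.42
tool_pos: [503.7, 60.5, -29.9]
tcp_rot: [0.0, 0.996, 0.084, 0.0]
wrist_force: [-0.4, -0.4, 2.2]
finger_gap: 0.134
grip_force: 42.7
```

>>> arm_command:
  increments:
    - {"rot":[0,0,0],"travel":[0,0,-0.02],"claw":-1}
    - {"rot":[0,0,0],"travel":[0,0,-0.05],"claw":-1}
    - {"rot":[0,0,0],"travel":[0,0,-0.1],"claw":-1}
    - {"rot":[0,0,0],"travel":[0,0,-0.13],"claw":-1}
    - {"rot":[0,0,0],"travel":[0,0,0],"claw":-1}
    - {"rot":[0,0,0],"travel":[0,0,0],"claw":-1}
    - {"rot":[0,0,0],"travel":[0,0,0],"claw":-1}

```text
t: 27.0
tool_pos: [502.6, 61.2, 44.9]
tcp_rot: [-0.0, 0.996, 0.085, -0.0]
wrist_force: [-0.5, -0.5, -2.1]
finger_gap: 0.134
grip_force: 42.3
```

```bash
cat > ins.py <<'E'
import sys
from h import *
from p import plan
rk=(586.75,-310.05,8.5,-.34)
def tcp(bx,by,rk=rk,b=(2.2,9.6)): # module origin at rack-frame (bx,by) -> rep TCP xy
    return tf(np.array([[bx-24,by,0.]]),rk)[0][:2]+b
if __name__=="__main__":
    bx,by,z=map(float,sys.argv[1:4]);x,y=tcp(bx,by);plan(x,y,z,-.34-np.pi/2)
E
python3 ins.py -150 62 45; python3 - <<'E'
from h import *
cs=look();b,w=rack()
for pp in((586.5,-310,8.5,-.34),(589,-308,8.5,-.32)): print(fit(b+[w],pp,cs))
E
```

```text
t 27.0 pos [502.6  61.2  44.9] rot [-0.0002  0.0002  0.1622] rows 4.2 | travel after turn [ 1.1210e-01  1.0008e+00 -4.0000e-04] rows 6.3 | before [-0.3903  0.9283 -0.001 ] F [-0.5 -0.5 -2.1] gap 0.134 grip 42.3
(array([ 5.86290111e+02, -3.10516995e+02,  8.49406953e+00, -3.35842446e-01]), np.float64(65.97035404621916))
(array([ 5.86619755e+02, -3.10202773e+02,  8.56163664e+00, -3.38895926e-01]), np.float64(64.12704600935459))
```

>>> arm_command:
  increments:
    - {"rot":[0,0,0.0324],"travel":[0,0,0],"claw":-1}
    - {"rot":[0,0,0.0324],"travel":[0,0,0],"claw":-1}
    - {"rot":[0,0,0.0324],"travel":[0,0,0],"claw":-1}
    - {"rot":[0,0,0.0324],"travel":[0,0,0],"claw":-1}
    - {"rot":[0,0,0.032],"travel":[0,0,0],"claw":-1}
    - {"rot":[0,0,0],"travel":[0.016,0.143,0],"claw":-1}
    - {"rot":[0,0,0],"travel":[0.016,0.143,0],"claw":-1}
    - {"rot":[0,0,0],"travel":[0.016,0.143,0],"claw":-1}

```text
t: 27.77
tool_pos: [477.5, -44.7, 43.6]
tcp_rot: [0.001, 0.986, -0.167, -0.001]
wrist_force: [-0.0, -1.0, -1.1]
finger_gap: 0.132
grip_force: 42.2
```

>>> arm_command:
  increments:
    - {"rot":[0,0,0],"travel":[0.016,0.143,0],"claw":-1}
    - {"rot":[0,0,0],"travel":[0.016,0.143,0],"claw":-1}
    - {"rot":[0,0,0],"travel":[0.016,0.143,0],"claw":-1}
    - {"rot":[0,0,0],"travel":[0.016,0.143,0],"claw":-1}
    - {"rot":[0,0,0],"travel":[0,0,0.1],"claw":-1}
    - {"rot":[0,0,0],"travel":[0,0,0],"claw":-1}
    - {"rot":[0,0,0],"travel":[0,0,0],"claw":-1}
    - {"rot":[0,0,0],"travel":[0,0,0],"claw":-1}

```text
t: 28.43
tool_pos: [446.0, -183.7, 19.3]
tcp_rot: [-0.0, 0.986, -0.168, -0.001]
wrist_force: [-0.8, -0.5, -1.1]
finger_gap: 0.132
grip_force: 42.2
```

>>> arm_command:
  increments:
    - {"rot":[0,0,0],"travel":[0,0,0],"claw":-1}
    - {"rot":[0,0,0],"travel":[0,0,0],"claw":-1}
    - {"rot":[0,0,0],"travel":[0,0,0],"claw":-1}

```text
t: 28.68
tool_pos: [447.5, -183.7, 20.3]
tcp_rot: [-0.0, 0.986, -0.167, 0.001]
wrist_force: [0.5, 0.1, -2.1]
finger_gap: 0.136
grip_force: 42.2
```

```bash
sed -i 's/rk=(586.75,-310.05,8.5,-.34)/rk=(586.5,-310.3,8.5,-.338)/;s/-.34-np/-.338-np/' ins.py
cat > mf.py <<'E'
import sys
from h import *
np.set_printoptions(precision=3,suppress=True)
# fit held module's body (in front of plate) in both views; arg: L, z above bench
def mfit(L,v0,cs,show=None):
    P=module(L);rs=[];ms=[];ws=[]
    for i,c in enumerate(cs):
        q=project(tf(P[0],v0),c);a=np.floor(q.min(0)-8).astype(int);b=np.ceil(q.max(0)+8).astype(int);r=(a[0],a[1],b[0],b[1]);rs.append(r)
        g=c["frame"][r[1]:r[3],r[0]:r[2]].astype(float).min(2);ms.append(np.clip((g-58)/90,0,1))
        f=project(tf(np.array([[8,-55,13],[8,55,13],[L+28,55,13],[L+28,-55,13.]]),v0),c)-[r[0],r[1]]
        m=np.zeros(g.shape,np.uint8);cv2.fillConvexPoly(m,np.int32(np.round(f)),1);ws.append(m)
    def cost(p): return sum((w*(render(P[:1],p,c,r)-m)**2).sum() for w,c,r,m in zip(ws,cs,rs,ms))
    p=np.array(v0,float)
    for k in(1,.3):
        sx=np.vstack([p]+[p+k*e for e in np.diag([6,6,5,.06])])
        o=minimize(cost,p,method='Nelder-Mead',options=dict(initial_simplex=sx,xatol=.01,fatol=.01,maxiter=400));p=o.x
    if show:
        ims=[]
        for c,r in zip(cs,rs):
            x=np.array([(r[0]+r[2])//2,(r[1]+r[3])//2]);im=cv2.resize(c["frame"][x[1]-32:x[1]+32,x[0]-32:x[0]+32,::-1],(400,400),interpolation=cv2.INTER_CUBIC)
            cv2.polylines(im,[cv2.convexHull(np.int32(np.round((project(tf(P[0],p),c)+.5-(x-32))*6.25)))],1,(0,255,0),1);ims.append(im)
        cv2.imwrite(f"pics/{show}.png",np.hstack(ims))
    return p,o.fun
def rel(v,rk): return R.from_euler('z',-rk[3]).apply(v[:3]-np.array(rk[:3])),v[3]-rk[3]
if __name__=="__main__":
    from ins import rk
    L=int(sys.argv[1]);cs=look();s=bot.read_state();p=s["tool_pos"];q=s["tcp_rot"];a=R.from_quat(np.r_[q[1:],q[0]]).as_matrix()[:,0];yaw=np.arctan2(a[1],a[0])
    o=p[:2]-[2.2,9.6]+24*np.array([np.cos(yaw),np.sin(yaw)]);v0=[*o,p[2]+38.2,yaw];print(s["t"],"rep",p,"pred",np.array(v0),*rel(np.array(v0),rk))
    v,f=mfit(L,v0,cs,sys.argv[2] if len(sys.argv)>2 else None);print("fit",v,f,"rel rack",*rel(v,rk))
    b,w=rack();rf,cf=fit(b+[w],rk,cs);print("rack",rf,cf)
E
python3 mf.py 82 heldA; python3 ins.py -150 62 20
```

```text
28.7833 rep [ 447.189 -183.935   20.181] pred [ 467.639 -201.471   58.381   -0.337] [-148.224   63.257   49.881] 0.0010007407497365506
fit [ 468.007 -191.58    54.901   -0.338] 254.44633559741976 rel rack [-151.156   72.711   46.401] 0.0004234191829736167
rack [ 586.599 -310.183    8.486   -0.341] 65.26318116845341
t 28.8 pos [ 447.2 -183.9   20.2] rot [-0.0001 -0.0003  0.0003] rows 0.0 | travel after turn [-0.0071  0.0049  0.0007] rows 0.1 | before [-0.0071  0.0049  0.0007] F [-0.6 -0.1 -1.6] gap 0.134 grip 42.2
```

View pics/heldA.png

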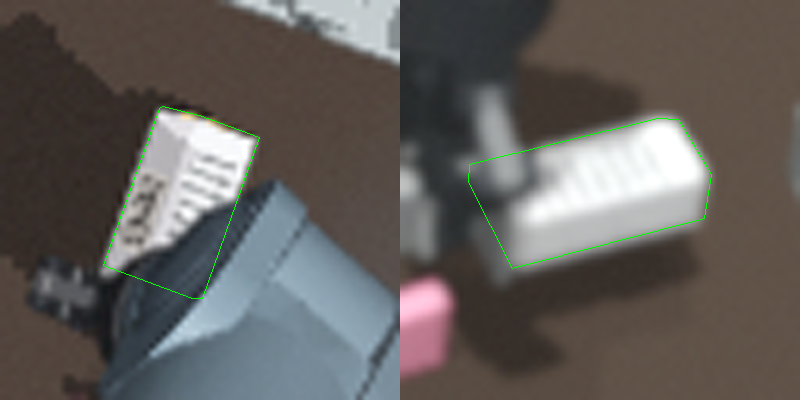

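The fitted outline lies on the module, whose lateral position is about 10 mm off the bay centre line. I'll refit without the pixels the arm hides.

```bash
python3 - <<'E'
s=open('mf.py').read()
s=s.replace("f=project(tf(np.array([[8,-55,13],[8,55,13]","x0=XS[i] if XS else 8;f=project(tf(np.array([[x0,-55,13],[x0,55,13]").replace("def mfit","XS=None;FZ=None\ndef mfit")
s=s.replace("w*(render(P[:1],p,c,r)-m)","w*(render(P[:1],[p[0],p[1],FZ if FZ is not None else p[2],p[3]],c,r)-m)")
open('mf.py','w').write(s)
E
cat > mm.py <<'E'
import sys,mf
from mf import *
from ins import rk
L=int(sys.argv[1]);v0=np.array(eval(sys.argv[2]));zr=eval(sys.argv[3])
cs=look();s=bot.read_state();print(s["t"],s["tool_pos"])
for xs in((L-28,30),(L-40,L-50),(L-15,30)):
    for fz in(None,zr):
        mf.XS=xs;mf.FZ=fz;v,f=mfit(L,v0,cs);print(xs,fz,v,round(f,1),*rel(v,rk))
E
python3 mm.py 82 "[468,-191.6,56,-.338]" 58.4
```

```text
28.8833 [ 446.899 -184.194   20.038]
(54, 30) None [ 466.219 -195.024   56.241   -0.294] 34.0 [-151.701   68.868   47.741] 0.04400344990567401
(54, 30) 58.4 [ 465.339 -195.401   62.201   -0.301] 38.9 [-152.406   68.22    53.701] 0.03704382596565836
(42, 32) None [ 467.117 -193.505   55.179   -0.313] 57.7 [-151.358   70.599   46.679] 0.024770886480138976
(42, 32) 58.4 [ 465.925 -193.199   57.561   -0.322] 66.4 [-152.583   70.493   49.061] 0.016161664635231665
(67, 30) None [ 466.053 -194.944   56.339   -0.304] 27.0 [-151.884   68.889   47.839] 0.03420745210714132
(67, 30) 58.4 [ 465.071 -196.175   63.376   -0.294] 28.8 [-152.402   67.402   54.876] 0.04427650407046707
```

>>> arm_command:
  increments:
    - {"rot":[0,0,0],"travel":[0,0.042,0.08],"claw":-1}
    - {"rot":[0,0,0],"travel":[0,0,0.084],"claw":-1}
    - {"rot":[0,0,0],"travel":[0.1,0,0],"claw":-1}
    - {"rot":[0,0,0],"travel":[0.08,0,0],"claw":-1}
    - {"rot":[0,0,0],"travel":[0.036,0,0],"claw":-1}
    - {"rot":[0,0,0],"travel":[0,0,0],"claw":-1}
    - {"rot":[0,0,0],"travel":[0,0,0],"claw":-1}
    - {"rot":[0,0,0],"travel":[0,0,0],"claw":-1}

```text
t: 29.55
tool_pos: [495.9, -213.3, -20.3]
tcp_rot: [0.001, 0.986, -0.169, 0.002]
wrist_force: [2.1, -1.1, 3.1]
finger_gap: 0.135
grip_force: 48.9
```

```bash
cat > m2.py <<'E'
import sys,mf
from mf import *
from ins import rk
# yaw fixed to tool's; fits xyz; ignore pixels over the rack
L=int(sys.argv[1]);r0=np.array(eval(sys.argv[2]));pad=eval(sys.argv[3]) if len(sys.argv)>3 else 8
cs=look();s=bot.read_state();q=s["tcp_rot"];a=R.from_quat(np.r_[q[1:],q[0]]).as_matrix()[:,0];yaw=np.arctan2(a[1],a[0])
print(s["t"],s["tool_pos"],"yaw",yaw,"F",s["wrist_force"])
v0=tf(r0[None],rk)[0]
b,w=rack();P=module(L)[:1]
for xs in((L-28,30),(L-15,30),(L-40,30)):
    W=[];M=[];RS=[]
    for i,c in enumerate(cs):
        qq=project(tf(P[0],[*v0,yaw]),c);A=np.floor(qq.min(0)-8).astype(int);B=np.ceil(qq.max(0)+8).astype(int);r=(A[0],A[1],B[0],B[1]);RS.append(r)
        g=c["frame"][r[1]:r[3],r[0]:r[2]].astype(float).min(2);M.append(np.clip((g-58)/90,0,1))
        f=project(tf(np.array([[xs[i],-55,13],[xs[i],55,13],[L+pad,55,13],[L+pad,-55,13.]]),[*v0,yaw]),c)-[r[0],r[1]]
        m=np.zeros(g.shape,np.uint8);cv2.fillConvexPoly(m,np.int32(np.round(f)),1);m[render(b+[w],rk,c,r)>0.02]=0;W.append(m)
    cost=lambda p:sum((w_*(render(P,[*p,yaw],c,r)-m)**2).sum() for w_,c,r,m in zip(W,cs,RS,M))
    sx=np.vstack([v0]+[v0+e for e in np.diag([5,5,4])]);o=minimize(cost,v0,method='Nelder-Mead',options=dict(initial_simplex=sx,xatol=.01,fatol=.01,maxiter=400))
    print(xs,o.x,round(o.fun,1),*rel(np.r_[o.x,yaw],rk))
E
python3 m2.py 82 "[-97,62,6.5]"
```

```text
29.65 [ 494.828 -212.743  -20.64 ] yaw -0.3387607723883686 F [ 1.874 -0.704  3.276]
(54, 30) [ 514.106 -220.338    8.033] 50.1 [-98.13   60.866  -0.467] -0.0007607723883685802
(67, 30) [ 513.196 -221.092    9.729] 34.9 [-98.737  59.853   1.229] -0.0007607723883685802
(42, 30) [ 514.098 -220.3      8.209] 84.5 [-98.15   60.899  -0.291] -0.0007607723883685802
```

The force reading changed sign, so something touched: either the bench, or the pink decoy's tab under my descent. I'll lift and measure both.

>>> arm_command:
  increments:
    - {"rot":[0,0,0],"travel":[0,0,-0.06],"claw":-1}
    - {"rot":[0,0,0],"travel":[0,0,-0.06],"claw":-1}
    - {"rot":[0,0,0],"travel":[0,0,0],"claw":-1}
    - {"rot":[0,0,0],"travel":[0,0,0],"claw":-1}
    - {"rot":[0,0,0],"travel":[0,0,0],"claw":-1}
    - {"rot":[0,0,0],"travel":[0,0,0],"claw":-1}

```text
t: 30.15
tool_pos: [491.9, -211.2, 7.3]
tcp_rot: [-0.0, 0.986, -0.168, -0.002]
wrist_force: [0.2, 0.3, -1.4]
finger_gap: 0.132
grip_force: 48.3
```

```bash
python3 m2.py 82 "[-97,62,33]"; python3 - <<'E'
from h import *
np.set_printoptions(precision=3,suppress=True)
cs=look();old=[dict(c) for c in cs];old[0]["frame"]=np.load("top0.npy");old[1]["frame"]=np.load("side0.npy")
# pink: tab at top px800 (498,375), nose at (483,440)
t=cs[0];a=ray(np.array([498,372])/1.5625,t,40);n=ray(np.array([483,440])/1.5625,t,26);d=(n-a)/np.linalg.norm(n-a);yaw=np.arctan2(d[1],d[0]);o=a+42*d
for c in(old,cs): print("pink",*fit(module(98),[o[0],o[1],8,yaw],c))
cv2.imwrite("pics/chk.png",np.hstack([cv2.resize(cs[0]["frame"][160:230,280:350,::-1],(400,400),interpolation=cv2.INTER_CUBIC),cv2.resize(cs[1]["frame"][200:310,240:350,::-1],(400,400),interpolation=cv2.INTER_CUBIC)]))
E
```

```text
30.25 [ 492.67  -211.719    7.651] yaw -0.3383083579173145 F [ 1.004  0.42  -1.749]
(54, 30) [ 509.8   -218.16    34.225] 46.3 [-102.914   61.493   25.725] -0.0003083579173144835
(67, 30) [ 509.571 -218.671   34.599] 28.4 [-102.961   60.935   26.099] -0.0003083579173144835
(42, 30) [ 510.052 -218.011   33.916] 72.1 [-102.725   61.717   25.416] -0.0003083579173144835
pink [ 396.042 -190.077    8.91     2.893] 26.74421385420259
pink [ 378.852 -190.112   13.002    3.   ] 2453.9739638848546
```

Before the descent the pink tab ended at about (437,−200), under the rear of my gripper. It pitched the held module nose-down by about 7°. I'll set the module on the clear bench here, let it settle flat, and re-grip.

>>> arm_command:
  increments:
    - {"rot":[0,0,0],"travel":[0,0,0.05],"claw":-1}
    - {"rot":[0,0,0],"travel":[0,0,0.04],"claw":-1}
    - {"rot":[0,0,0],"travel":[0,0,0.014],"claw":-1}
    - {"rot":[0,0,0],"travel":[0,0,0.012],"claw":-1}
    - {"rot":[0,0,0],"travel":[0,0,0.008],"claw":-1}
    - {"rot":[0,0,0],"travel":[0,0,0],"claw":-1}

```text
t: 30.85
tool_pos: [493.2, -212.3, -22.6]
tcp_rot: [-0.0, 0.986, -0.169, -0.001]
wrist_force: [-1.9, 1.1, 2.1]
finger_gap: 0.139
grip_force: 48.9
```

>>> arm_command:
  increments:
    - {"rot":[0,0,0],"travel":[0,0,0],"claw":-0.5}
    - {"rot":[0,0,0],"travel":[0,0,0],"claw":-0.3}
    - {"rot":[0,0,0],"travel":[0,0,0],"claw":-0.3}
    - {"rot":[0,0,0],"travel":[0,0,0],"claw":-0.3}
    - {"rot":[0,0,0],"travel":[0,0,-0.06],"claw":-0.3}
    - {"rot":[0,0,0],"travel":[0,0,-0.1],"claw":0}
    - {"rot":[0,0,0],"travel":[0,0,-0.16],"claw":0}
    - {"rot":[0,0,0],"travel":[0,0,-0.16],"claw":0}

```text
t: 31.52
tool_pos: [492.6, -212.0, 98.0]
tcp_rot: [0.0, 0.986, -0.169, -0.002]
wrist_force: [1.4, 0.5, 1.4]
finger_gap: 0.498
grip_force: 0.0
```

>>> arm_command:
  increments:
    - {"rot":[0,0,0],"travel":[0,-0.15,-0.05],"claw":0}
    - {"rot":[0,0,0],"travel":[0,-0.15,0],"claw":0}
    - {"rot":[0,0,0],"travel":[0,-0.15,0],"claw":0}
    - {"rot":[0,0,0],"travel":[0,-0.15,0],"claw":0}
    - {"rot":[0,0,0],"travel":[0,-0.1,0],"claw":0}
    - {"rot":[0,0,0],"travel":[0,0,0],"claw":0}

```text
t: 32.02
tool_pos: [554.9, -38.2, 110.1]
tcp_rot: [-0.002, 0.987, -0.162, 0.0]
wrist_force: [0.1, 1.1, 0.7]
finger_gap: 0.5
grip_force: 0.0
```

```bash
cat > st2.py <<'E'
from h import *
np.set_printoptions(precision=3,suppress=True)
from mf import rel
cs=look();b,w=rack();s=bot.read_state();print(s["t"],s["tool_pos"])
rk,f=fit(b+[w],[586.5,-310.3,8.5,-.338],cs);print("rack",rk,f)
import sys
for a in sys.argv[1:]:
    L,v0=eval(a);v,f=fit(module(L),v0,cs);print(L,v,round(f,1),"rel",*rel(v,rk))
E
python3 st2.py "(82,[510,-219,8,-.34])" "(98,[396,-190,8.9,2.89])" "(98,[490,-54.7,8,.137])"
```

```text
32.1167 [552.555 -45.604 110.164]
rack [ 586.474 -310.346    8.314   -0.334] 340.24220961970036
82 [ 511.089 -219.934    7.366   -0.338] 325.6 rel [-100.843   60.727   -0.949] -0.004663170275142459
98 [ 380.682 -187.673    8.875    2.993] 29.7 rel [-234.623   48.488    0.561] 3.3263940514048445
98 [516.686 -22.078 -34.027   0.105] 449.1 rel [-160.371  249.499  -42.341] 0.4389450764377832
```

>>> arm_command:
  increments:
    - {"rot":[0,0,0],"travel":[0,-0.15,0],"claw":0}
    - {"rot":[0,0,0],"travel":[0,-0.15,0],"claw":0}
    - {"rot":[0,0,0],"travel":[0,-0.15,0],"claw":0}
    - {"rot":[0,0,0],"travel":[0,-0.15,0],"claw":0}
    - {"rot":[0,0,0],"travel":[0,0,0],"claw":0}

```text
t: 32.53
tool_pos: [604.2, 103.8, 110.0]
tcp_rot: [-0.002, 0.987, -0.163, 0.001]
wrist_force: [0.9, 1.9, -0.5]
finger_gap: 0.498
grip_force: 0.0
```

```bash
python3 st2.py "(82,[510,-219,8,-.34])" "(98,[490,-54.7,8,.137])"; python3 - <<'E'
from h import *
cs=look()
cv2.imwrite("pics/now.png",np.hstack([cv2.resize(cs[0]["frame"][150:250,270:370,::-1],(400,400),interpolation=cv2.INTER_CUBIC),cv2.resize(cs[1]["frame"][210:330,230:350,::-1],(400,400),interpolation=cv2.INTER_CUBIC)]))
E
```

```text
32.6333 [602.192  94.701 110.016]
rack [ 586.73  -310.13     8.405   -0.339] 338.90870271770376
82 [ 511.272 -219.912    7.044   -0.344] 324.3 rel [-101.175   59.974   -1.361] -0.00484917842944993
98 [489.927 -54.778   8.007   0.137] 26.1 rel [-176.244  208.599   -0.398] 0.47602208820852926
```

View pics/now.png

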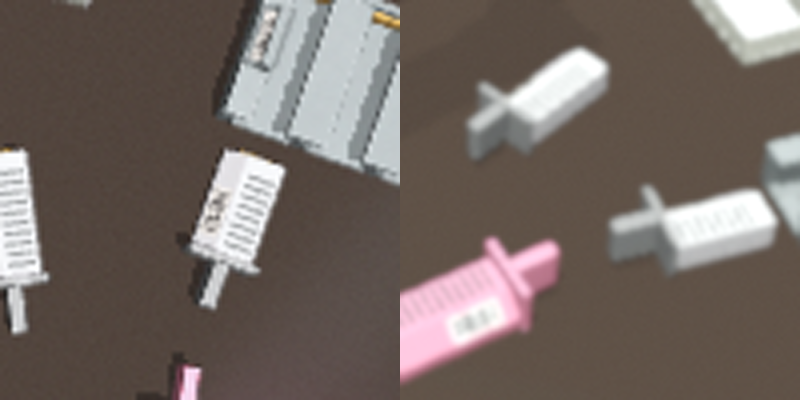

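The module lies flat and clear, with its nose about 19 mm in front of the left bay. The fits only merged because it overlaps the rack in the side view, so I'll refit with that overlap excluded.

```bash
cat > fx.py <<'E'
import sys
from h import *
from mf import rel
np.set_printoptions(precision=3,suppress=True)
RK=(586.5,-310.3,8.5,-.338)
def fitx(parts,v0,cams,excl,fixz=None):
    rs=[roi(parts,v0,c,6) for c in cams];ms=[];ws=[]
    for c,r in zip(cams,rs):
        g=c["frame"][r[1]:r[3],r[0]:r[2]].astype(float).min(2);g-=60
        ms.append(cv2.GaussianBlur(np.clip(g/90,0,1),(0,0),.8))
        w=np.ones(g.shape,np.uint8)
        for P,v in excl: w[cv2.dilate(render(P,v,c,r),np.ones((5,5)))>.02]=0
        ws.append(w)
    fz=(lambda p:p) if fixz is None else (lambda p:[p[0],p[1],fixz,p[3]])
    cost=lambda p:sum((w*(cv2.GaussianBlur(render(parts,fz(p),c,r),(0,0),.8)-m)**2).sum() for w,c,r,m in zip(ws,cams,rs,ms))
    p=np.array(v0,float)
    for k in(1,.3):
        sx=np.vstack([p]+[p+k*e for e in np.diag([5,5,4,.05])]);o=minimize(cost,p,method='Nelder-Mead',options=dict(initial_simplex=sx,xatol=.01,fatol=.01,maxiter=400));p=o.x
    return np.array(fz(p)),o.fun
if __name__=="__main__":
    cs=look();b,w=rack();b=b+[w];print(bot.read_state()["tool_pos"])
    L,v0=eval(sys.argv[1])
    for fz in(None,8.3):
        v,f=fitx(module(L),v0,cs,[(b,RK)],fz);rk,g=fitx(b,RK,cs,[(module(L),v)],fz)
        print(v,round(f,1),"rack",rk,round(g,1),"rel",*rel(v,rk))
    print("top only",fitx(module(L),v0,cs[:1],[(b,RK)],0)[0],fitx(b,RK,cs[:1],[(module(L),v)],0)[0])
E
python3 fx.py "(82,[511,-219,8,-.34])"
```

```text
[601.503  90.579 110.401]
[ 510.092 -219.457    6.872   -0.345] 75.4 rack [ 586.06  -309.98    10.161   -0.345] 382.0 rel [-102.078   59.545   -3.289] -0.00022563835327571446
[ 509.626 -219.608    8.3     -0.341] 77.4 rack [ 587.15  -309.943    8.3     -0.349] 386.2 rel [-103.742   58.377    0.   ] 0.0081698403458344
top only [ 510.402 -221.175    0.      -0.327] [ 588.033 -313.8      0.      -0.339]
```

```bash
python3 p.py 493 -212.2 60 -1.909
```

```text
t 32.8 pos [601.5  90.6 110.4] rot [ 0.0004 -0.     -0.0017] rows 0.0 | travel after turn [-0.0076  1.2865  0.2016] rows 8.1 | before [-8.0000e-04  1.2863e+00  2.0310e-01] F [ 0.3 -1.  -0.1] gap 0.499 grip 0.0
```

>>> arm_command:
  increments:
    - {"rot":[0,0,-0.0017],"travel":[0,0.128,0],"claw":0}
    - {"rot":[0,0,0],"travel":[-0.0008,0.1287,0],"claw":0}
    - {"rot":[0,0,0],"travel":[-0.0008,0.1287,0],"claw":0}
    - {"rot":[0,0,0],"travel":[-0.0008,0.1287,0],"claw":0}
    - {"rot":[0,0,0],"travel":[-0.0008,0.1287,0],"claw":0}
    - {"rot":[0,0,0],"travel":[-0.0008,0.1287,0],"claw":0}
    - {"rot":[0,0,0],"travel":[-0.0008,0.1287,0],"claw":0}
    - {"rot":[0,0,0],"travel":[-0.0008,0.1287,0],"claw":0}

```text
t: 33.5
tool_pos: [514.3, -151.5, 110.5]
tcp_rot: [-0.0, 0.986, -0.168, 0.0]
wrist_force: [0.2, 0.3, 0.4]
finger_gap: 0.501
grip_force: 0.0
```

>>> arm_command:
  increments:
    - {"rot":[0,0,0],"travel":[-0.0008,0.1287,0],"claw":0}
    - {"rot":[0,0,0],"travel":[-0.0008,0.1287,0],"claw":0}
    - {"rot":[0,0,0],"travel":[0,0,0.1],"claw":0}
    - {"rot":[0,0,0],"travel":[0,0,0.1],"claw":0}
    - {"rot":[0,0,0],"travel":[0,0,0],"claw":0}
    - {"rot":[0,0,0],"travel":[0,0,0],"claw":0}
    - {"rot":[0,0,0],"travel":[0,0,0],"claw":0}
    - {"rot":[0,0,0],"travel":[0,0,0],"claw":0}

```text
t: 34.17
tool_pos: [496.0, -209.6, 61.7]
tcp_rot: [0.0, 0.986, -0.166, 0.001]
wrist_force: [-1.1, -0.3, -0.1]
finger_gap: 0.5
grip_force: 0.0
```

>>> arm_command:
  increments:
    - {"rot":[0,0,0],"travel":[0,0,0],"claw":0}
    - {"rot":[0,0,0],"travel":[0,0,0],"claw":0}
    - {"rot":[0,0,0],"travel":[0,0,0],"claw":0}

```text
t: 34.42
tool_pos: [495.7, -208.8, 61.0]
tcp_rot: [-0.0, 0.986, -0.165, 0.001]
wrist_force: [0.2, 1.1, 0.1]
finger_gap: 0.496
grip_force: 0.0
```

```bash
python3 p.py 493 -212.2 -27 -1.909
```

```text
t 34.4 pos [ 495.7 -208.8   61. ] rot [-0.0001 -0.0004  0.0019] rows 0.0 | travel after turn [-0.0056  0.0162  0.352 ] rows 2.2 | before [-0.0061  0.0163  0.3519] F [0.2 1.1 0.1] gap 0.496 grip 0.0
```

>>> arm_command:
  increments:
    - {"rot":[0,0,0.0019],"travel":[-0.005,0.016,0.1],"claw":0}
    - {"rot":[0,0,0],"travel":[0,0,0.12],"claw":0}
    - {"rot":[0,0,0],"travel":[0,0,0.09],"claw":0}
    - {"rot":[0,0,0],"travel":[0,0,0.04],"claw":0}
    - {"rot":[0,0,0],"travel":[0,0,0],"claw":0}
    - {"rot":[0,0,0],"travel":[0,0,0],"claw":0}
    - {"rot":[0,0,0],"travel":[0,0,0],"claw":0}

```text
t: 35.0
tool_pos: [493.8, -213.2, -25.9]
tcp_rot: [0.0, 0.986, -0.169, 0.001]
wrist_force: [-0.5, -0.0, -0.2]
finger_gap: 0.499
grip_force: 0.0
```

>>> arm_command:
  increments:
    - {"rot":[0,0,0],"travel":[0,0,0],"claw":-1}
    - {"rot":[0,0,0],"travel":[0,0,0],"claw":-1}
    - {"rot":[0,0,0],"travel":[0,0,0],"claw":-1}
    - {"rot":[0,0,0],"travel":[0,0,0],"claw":-1}
    - {"rot":[0,0,0],"travel":[0,0,0],"claw":-1}
    - {"rot":[0,0,0],"travel":[0,0,0],"claw":-1}
  newtons: 50

```text
t: 35.5
tool_pos: [493.6, -212.6, -26.0]
tcp_rot: [-0.0, 0.986, -0.169, 0.001]
wrist_force: [-1.2, 0.9, 5.7]
finger_gap: 0.126
grip_force: 49.8
```

>>> arm_command:
  increments:
    - {"rot":[0,0,0],"travel":[0,0,-0.03],"claw":-1}
    - {"rot":[0,0,0],"travel":[0,0,0],"claw":-1}
    - {"rot":[0,0,0],"travel":[0,0,0],"claw":-1}
    - {"rot":[0,0,0],"travel":[0,0,0],"claw":-1}

```text
t: 35.83
tool_pos: [492.0, -212.1, -19.9]
tcp_rot: [-0.0, 0.986, -0.169, -0.0]
wrist_force: [0.1, 0.7, -0.4]
finger_gap: 0.127
grip_force: 48.8
```

```bash
python3 m2.py 82 "[-101.5,61,8]"
```

```text
35.9333 [ 491.902 -212.124  -20.098] yaw -0.33894684022404925 F [-0.    -0.401 -1.623]
(54, 30) [ 509.118 -219.053   11.217] 66.9 [-103.262   60.424    2.717] -0.000946840224049228
(67, 30) [ 508.212 -220.333   12.991] 43.4 [-103.692   58.917    4.491] -0.000946840224049228
(42, 30) [ 509.757 -219.047   10.858] 94.8 [-102.661   60.642    2.358] -0.000946840224049228
```

>>> arm_command:
  increments:
    - {"rot":[0,0,0],"travel":[0,-0.005,-0.006],"claw":-1}
    - {"rot":[0,0,0],"travel":[0.03,0,0],"claw":-1}
    - {"rot":[0,0,0],"travel":[0.03,0,0],"claw":-1}
    - {"rot":[0,0,0],"travel":[0.02,0,0],"claw":-1}
    - {"rot":[0,0,0],"travel":[0.02,0,0],"claw":-1}
    - {"rot":[0,0,0],"travel":[0,0,0],"claw":-1}
    - {"rot":[0,0,0],"travel":[0,0,0],"claw":-1}

```text
t: 36.52
tool_pos: [516.9, -219.8, -18.2]
tcp_rot: [0.0, 0.986, -0.169, 0.0]
wrist_force: [-0.3, -0.4, -2.1]
finger_gap: 0.132
grip_force: 48.7
```

```bash
python3 ins.py 0 62 -18; python3 m2.py 82 "[-77,62,7.5]" | head -3
```

```text
t 36.5 pos [ 516.9 -219.8  -18.2] rot [ 0.0001 -0.0001 -0.0003] rows 0.0 | travel after turn [ 0.2823 -0.038  -0.001 ] rows 1.8 | before [ 0.2823 -0.0382 -0.0009] F [-0.3 -0.4 -2.1] gap 0.132 grip 48.7
36.6167 [ 515.941 -219.546  -18.421] yaw -0.3393142405673126 F [-0.668  0.11  -1.475]
(54, 30) [ 534.231 -225.164    8.741] 58.9 [-77.543  62.987   0.241] -0.0013142405673125523
(67, 30) [ 544.176 -228.498    8.529] 32.3 [-67.055  63.139   0.029] -0.0013142405673125523
```

>>> arm_command:
  increments:
    - {"rot":[0,0,0],"travel":[0.02,0,0],"claw":-1}
    - {"rot":[0,0,0],"travel":[0.02,0,0],"claw":-1}
    - {"rot":[0,0,0],"travel":[0,0,0],"claw":-1}
    - {"rot":[0,0,0],"travel":[0,0,0],"claw":-1}

```text
t: 36.95
tool_pos: [526.5, -223.0, -18.1]
tcp_rot: [0.0, 0.986, -0.169, 0.0]
wrist_force: [-0.0, 0.8, -1.8]
finger_gap: 0.129
grip_force: 48.7
```

>>> arm_command:
  increments:
    - {"rot":[0,0,0],"travel":[0.02,0,0],"claw":-1}
    - {"rot":[0,0,0],"travel":[0.02,0,0],"claw":-1}
    - {"rot":[0,0,0],"travel":[0,0,0],"claw":-1}
    - {"rot":[0,0,0],"travel":[0,0,0],"claw":-1}

```text
t: 37.28
tool_pos: [535.9, -226.3, -18.1]
tcp_rot: [0.0, 0.986, -0.169, 0.0]
wrist_force: [-0.5, 1.1, -1.3]
finger_gap: 0.127
grip_force: 48.7
```

>>> arm_command:
  increments:
    - {"rot":[0,0,0],"travel":[0.04,0,0],"claw":-1}
    - {"rot":[0,0,0],"travel":[0.04,0,0],"claw":-1}
    - {"rot":[0,0,0],"travel":[0.04,0,0],"claw":-1}
    - {"rot":[0,0,0],"travel":[0,0,0],"claw":-1}
    - {"rot":[0,0,0],"travel":[0,0,0],"claw":-1}

```text
t: 37.7
tool_pos: [564.2, -236.4, -18.2]
tcp_rot: [0.0, 0.986, -0.169, 0.0]
wrist_force: [0.3, 1.0, -1.0]
finger_gap: 0.131
grip_force: 48.7
```

>>> arm_command:
  increments:
    - {"rot":[0,0,0],"travel":[0.03,0,0],"claw":-1}
    - {"rot":[0,0,0],"travel":[0.02,0,0],"claw":-1}
    - {"rot":[0,0,0],"travel":[0,0,0],"claw":-1}
    - {"rot":[0,0,0],"travel":[0,0,0],"claw":-1}

```text
t: 38.03
tool_pos: [575.7, -240.4, -18.2]
tcp_rot: [0.0, 0.986, -0.169, 0.0]
wrist_force: [0.4, 0.7, -1.5]
finger_gap: 0.128
grip_force: 48.7
```

>>> arm_command:
  increments:
    - {"rot":[0,0,0],"travel":[0.012,0,0],"claw":-1}
    - {"rot":[0,0,0],"travel":[0.012,0,0],"claw":-1}
    - {"rot":[0,0,0],"travel":[0,0,0],"claw":-1}
    - {"rot":[0,0,0],"travel":[0,0,0],"claw":-1}

```text
t: 38.37
tool_pos: [581.2, -242.4, -18.2]
tcp_rot: [0.0, 0.986, -0.169, 0.0]
wrist_force: [-0.5, 0.4, -1.3]
finger_gap: 0.132
grip_force: 48.7
```

>>> arm_command:
  increments:
    - {"rot":[0,0,0],"travel":[0.012,0,0],"claw":-1}
    - {"rot":[0,0,0],"travel":[0.008,0,0],"claw":-1}
    - {"rot":[0,0,0],"travel":[0,0,0],"claw":-1}
    - {"rot":[0,0,0],"travel":[0,0,0],"claw":-1}

```text
t: 38.7
tool_pos: [585.9, -244.0, -18.2]
tcp_rot: [0.0, 0.986, -0.169, 0.0]
wrist_force: [-0.2, 0.3, -1.9]
finger_gap: 0.132
grip_force: 48.7
```

>>> arm_command:
  increments:
    - {"rot":[0,0,0],"travel":[0,0,0.006],"claw":-1}
    - {"rot":[0,0,0],"travel":[0,0,0],"claw":-1}
    - {"rot":[0,0,0],"travel":[0,0,0],"claw":-1}

```text
t: 38.95
tool_pos: [585.4, -243.9, -19.9]
tcp_rot: [-0.0, 0.986, -0.169, -0.0]
wrist_force: [-0.4, 0.1, -1.4]
finger_gap: 0.131
grip_force: 48.7
```

>>> arm_command:
  increments:
    - {"rot":[0,0,0],"travel":[0.008,0,0],"claw":-1}
    - {"rot":[0,0,0],"travel":[0,0,0],"claw":-1}
    - {"rot":[0,0,0],"travel":[0,0,0],"claw":-1}

```text
t: 39.2
tool_pos: [587.8, -244.7, -19.7]
tcp_rot: [0.0, 0.986, -0.169, 0.0]
wrist_force: [0.9, 0.6, -1.6]
finger_gap: 0.135
grip_force: 48.7
```

>>> arm_command:
  increments:
    - {"rot":[0,0,0],"travel":[0.008,0,0],"claw":-1}
    - {"rot":[0,0,0],"travel":[0,0,0],"claw":-1}
    - {"rot":[0,0,0],"travel":[0,0,0],"claw":-1}

```text
t: 39.45
tool_pos: [589.7, -245.4, -19.7]
tcp_rot: [0.0, 0.986, -0.169, 0.0]
wrist_force: [0.5, 0.5, -1.5]
finger_gap: 0.132
grip_force: 48.7
```

>>> arm_command:
  increments:
    - {"rot":[0,0,0],"travel":[0.008,0,0],"claw":-1}
    - {"rot":[0,0,0],"travel":[0,0,0],"claw":-1}
    - {"rot":[0,0,0],"travel":[0,0,0],"claw":-1}

```text
t: 39.7
tool_pos: [591.5, -246.0, -19.7]
tcp_rot: [0.0, 0.986, -0.169, 0.0]
wrist_force: [-1.0, 0.1, -0.8]
finger_gap: 0.129
grip_force: 48.7
```

>>> arm_command:
  increments:
    - {"rot":[0,0,0],"travel":[0.008,0,0],"claw":-1}
    - {"rot":[0,0,0],"travel":[0,0,0],"claw":-1}
    - {"rot":[0,0,0],"travel":[0,0,0],"claw":-1}

```text
t: 39.95
tool_pos: [593.1, -246.6, -19.9]
tcp_rot: [-0.0, 0.986, -0.169, -0.0]
wrist_force: [0.6, -0.7, -1.4]
finger_gap: 0.132
grip_force: 48.9
```

>>> arm_command:
  increments:
    - {"rot":[0,0,0],"travel":[0.008,0,0],"claw":-1}
    - {"rot":[0,0,0],"travel":[0,0,0],"claw":-1}
    - {"rot":[0,0,0],"travel":[0,0,0],"claw":-1}

```text
t: 40.2
tool_pos: [592.9, -246.5, -20.3]
tcp_rot: [-0.001, 0.986, -0.169, -0.002]
wrist_force: [-4.0, 1.3, 0.5]
finger_gap: 0.132
grip_force: 49.3
```

```bash
python3 ins.py 0 62 -18; python3 - <<'E'
# plate-to-face from top view: fit held plate+tab region is hidden; report only state
from cell import bot;s=bot.read_state();print(s["t"],s["wrist_force"])
E
```

```text
t 40.2 pos [ 592.9 -246.5  -20.3] rot [-0.0003  0.0015 -0.0005] rows 0.0 | travel after turn [-0.0401 -0.0378 -0.0091] rows 0.3 | before [-0.0402 -0.0378 -0.0089] F [-4.   1.3  0.5] gap 0.132 grip 49.3
40.2 [-4.00398952  1.31567464  0.4696171 ]
```

>>> arm_command:
  increments:
    - {"rot":[0,0,0],"travel":[0,0,0.008],"claw":-1}
    - {"rot":[0,0,0],"travel":[0,0,0],"claw":-1}
    - {"rot":[0,0,0],"travel":[0,0,0],"claw":-1}

```text
t: 40.45
tool_pos: [592.9, -246.5, -20.9]
tcp_rot: [-0.001, 0.986, -0.169, -0.002]
wrist_force: [-9.1, 4.2, 8.6]
finger_gap: 0.134
grip_force: 50.4
```

>>> arm_command:
  increments:
    - {"rot":[0,0,0],"travel":[0.008,0,0.004],"claw":-1}
    - {"rot":[0,0,0],"travel":[0,0,0],"claw":-1}
    - {"rot":[0,0,0],"travel":[0,0,0],"claw":-1}

```text
t: 40.7
tool_pos: [592.9, -246.4, -21.0]
tcp_rot: [-0.003, 0.986, -0.169, -0.004]
wrist_force: [-13.6, 6.9, 16.8]
finger_gap: 0.136
grip_force: 51.7
```

>>> arm_command:
  increments:
    - {"rot":[0,0,0],"travel":[0,0,-0.008],"claw":-1}
    - {"rot":[0,0,0],"travel":[0,0,0],"claw":-0.4}
    - {"rot":[0,0,0],"travel":[0,0,0],"claw":-0.3}
    - {"rot":[0,0,0],"travel":[-0.008,0,0],"claw":-0.3}
    - {"rot":[0,0,0],"travel":[0,0,-0.06],"claw":-0.3}
    - {"rot":[0,0,0],"travel":[0,0,-0.12],"claw":-0.3}
    - {"rot":[0,0,0],"travel":[0,0,-0.16],"claw":-0.3}
    - {"rot":[0,0,0],"travel":[0,0,-0.16],"claw":-0.3}

```text
t: 41.37
tool_pos: [596.2, -248.2, 106.9]
tcp_rot: [0.001, 0.986, -0.169, 0.001]
wrist_force: [1.5, 0.8, 0.6]
finger_gap: 0.348
grip_force: 0.0
```

>>> arm_command:
  increments:
    - {"rot":[0,0,0],"travel":[0,-0.15,0],"claw":0}
    - {"rot":[0,0,0],"travel":[0,-0.15,0],"claw":0}
    - {"rot":[0,0,0],"travel":[0,-0.15,0],"claw":0}
    - {"rot":[0,0,0],"travel":[0,-0.15,0],"claw":0}
    - {"rot":[0,0,0],"travel":[0,-0.15,0],"claw":0}
    - {"rot":[0,0,0],"travel":[0,-0.15,0],"claw":0}
    - {"rot":[0,0,0],"travel":[0,-0.15,0],"claw":0}
    - {"rot":[0,0,0],"travel":[0,0,0],"claw":0}

```text
t: 42.03
tool_pos: [688.2, 14.7, 106.0]
tcp_rot: [-0.004, 0.987, -0.161, 0.003]
wrist_force: [1.1, 2.7, -0.6]
finger_gap: 0.498
grip_force: 0.0
```

```bash
python3 - <<'E'
from h import *
np.set_printoptions(precision=3,suppress=True)
from mf import rel
RK=np.array([586.5,-310.3,8.5,-.338])
cs=look();b,w=rack();print(bot.read_state()["tool_pos"])
# union fit: rack fixed, module near bay0: plate/tab visible outside
def joint(L,by,cs):
    P0=module(L);base=[tf(P,RK) for P in b+[w]]
    v0=[0,by,5,0];allp=lambda p:base+[tf(tf(P,p),RK) for P in P0]
    rs=[]
    for c in cs:
        q=np.vstack([project(tf(tf(P,v0),RK),c) for P in P0[1:]]);a=np.floor(q.min(0)-5).astype(int);e=np.ceil(q.max(0)+5).astype(int);rs.append((a[0],a[1],e[0],e[1]))
    ms=[cv2.GaussianBlur(np.clip((c["frame"][r[1]:r[3],r[0]:r[2]].astype(float).min(2)-60)/70,0,1),(0,0),.6) for c,r in zip(cs,rs)]
    Z=[0,0,0,0]
    cost=lambda p:sum(((cv2.GaussianBlur(render(allp([p[0],p[1],5,p[2]]),Z,c,r),(0,0),.6)-m)**2).sum() for c,r,m in zip(cs,rs,ms))
    p=np.array([0,by,0.]);o=minimize(cost,p,method='Nelder-Mead',options=dict(initial_simplex=np.vstack([p]+[p+e for e in np.diag([5,4,.05])]),xatol=.01,fatol=.01))
    return o.x,o.fun
print("A in rack frame",*joint(82,62,cs))
print("B",*fit(module(98),[490,-54.7,8,.137],cs)); print("scan",*fit(scanner(50)+cradle(),[500.25,416.7,6,-1.76],cs))
E
python3 p.py 470 -50 60 -1.434
```

```text
[685.361   4.31  106.07 ]
A in rack frame [ 3.985 60.175 -0.015] 46.87082885857342
B [500.709 -99.019   8.875   0.309] 31.03503995227475
scan [500.215 417.263   5.694  -1.765] 27.641562834536124
t 42.1 pos [685.4   4.3 106.1] rot [-0.0003 -0.0015 -0.1493] rows 3.8 | travel after turn [-0.883   0.0977  0.1843] rows 5.7 | before [-0.7442  0.4868  0.18  ] F [ 0.5 -1.  -0.1] gap 0.501 grip 0.0
```

B has been knocked to about (500.7, −99, yaw 0.309), so I'll use its new pose.

```bash
python3 p.py 482 -101.5 60 -1.262
```

```text
t 42.1 pos [685.4   4.3 106.1] rot [-2.000e-04 -1.600e-03 -2.041e-01] rows 5.2 | travel after turn [-0.9036  0.156   0.1843] rows 5.8 | before [-0.6316  0.6659  0.1801] F [ 0.5 -1.  -0.1] gap 0.501 grip 0.0
```

>>> arm_command:
  increments:
    - {"rot":[0,0,-0.034],"travel":[0,0,0],"claw":0}
    - {"rot":[0,0,-0.034],"travel":[0,0,0],"claw":0}
    - {"rot":[0,0,-0.034],"travel":[0,0,0],"claw":0}
    - {"rot":[0,0,-0.034],"travel":[0,0,0],"claw":0}
    - {"rot":[0,0,-0.034],"travel":[0,0,0],"claw":0}
    - {"rot":[0,0,-0.034],"travel":[0,0,0],"claw":0}
    - {"rot":[0,0,0],"travel":[-0.1506,0.026,0],"claw":0}
    - {"rot":[0,0,0],"travel":[-0.1506,0.026,0],"claw":0}

```text
t: 42.8
tool_pos: [616.4, -36.3, 105.8]
tcp_rot: [0.001, 0.989, 0.151, 0.002]
wrist_force: [-0.9, -2.1, -0.1]
finger_gap: 0.498
grip_force: 0.0
```

>>> arm_command:
  increments:
    - {"rot":[0,0,0],"travel":[-0.1506,0.026,0],"claw":0}
    - {"rot":[0,0,0],"travel":[-0.1506,0.026,0],"claw":0}
    - {"rot":[0,0,0],"travel":[-0.1506,0.026,0],"claw":0}
    - {"rot":[0,0,0],"travel":[-0.1506,0.026,0],"claw":0}
    - {"rot":[0,0,0],"travel":[0,0,0.1],"claw":0}
    - {"rot":[0,0,0],"travel":[0,0,0.084],"claw":0}
    - {"rot":[0,0,0],"travel":[0,0,0],"claw":0}
    - {"rot":[0,0,0],"travel":[0,0,0],"claw":0}

```text
t: 43.47
tool_pos: [477.6, -106.2, 58.7]
tcp_rot: [0.0, 0.989, 0.148, -0.0]
wrist_force: [0.0, -0.4, 1.0]
finger_gap: 0.497
grip_force: 0.0
```

>>> arm_command:
  increments:
    - {"rot":[0,0,0],"travel":[0,0,0],"claw":0}
    - {"rot":[0,0,0],"travel":[0,0,0],"claw":0}
    - {"rot":[0,0,0],"travel":[0,0,0],"claw":0}
    - {"rot":[0,0,0],"travel":[0,0,0],"claw":0}

```text
t: 43.8
tool_pos: [479.5, -104.3, 59.1]
tcp_rot: [0.0, 0.989, 0.151, 0.001]
wrist_force: [0.9, -0.5, -1.0]
finger_gap: 0.497
grip_force: 0.0
```

```bash
python3 p.py 482 -101.5 -28 -1.262
```

```text
t 43.8 pos [ 479.5 -104.3   59.1] rot [ 0.0003 -0.0005 -0.0021] rows 0.1 | travel after turn [ 0.013  -0.0075  0.3482] rows 2.2 | before [ 0.0124 -0.0078  0.3482] F [ 0.9 -0.5 -1. ] gap 0.497 grip 0.0
```

>>> arm_command:
  increments:
    - {"rot":[0,0,-0.002],"travel":[0.01,-0.0075,0.1],"claw":0}
    - {"rot":[0,0,0],"travel":[0,0,0.12],"claw":0}
    - {"rot":[0,0,0],"travel":[0,0,0.09],"claw":0}
    - {"rot":[0,0,0],"travel":[0,0,0.036],"claw":0}
    - {"rot":[0,0,0],"travel":[0,0,0],"claw":0}
    - {"rot":[0,0,0],"travel":[0,0,0],"claw":0}
    - {"rot":[0,0,0],"travel":[0,0,0],"claw":0}

```text
t: 44.38
tool_pos: [481.7, -102.0, -27.0]
tcp_rot: [0.0, 0.988, 0.153, 0.001]
wrist_force: [-0.1, -0.1, 0.1]
finger_gap: 0.496
grip_force: 0.0
```

>>> arm_command:
  increments:
    - {"rot":[0,0,0],"travel":[0,0,0],"claw":-1}
    - {"rot":[0,0,0],"travel":[0,0,0],"claw":-1}
    - {"rot":[0,0,0],"travel":[0,0,0],"claw":-1}
    - {"rot":[0,0,0],"travel":[0,0,0],"claw":-1}
    - {"rot":[0,0,0],"travel":[0,0,0],"claw":-1}
    - {"rot":[0,0,0],"travel":[0,0,0],"claw":-1}
  newtons: 50

```text
t: 44.88
tool_pos: [481.6, -102.0, -27.0]
tcp_rot: [0.0, 0.988, 0.153, 0.001]
wrist_force: [-1.0, -0.8, 7.0]
finger_gap: 0.129
grip_force: 51.2
```

>>> arm_command:
  increments:
    - {"rot":[0,0,0],"travel":[0,0,-0.04],"claw":-1}
    - {"rot":[0,0,0],"travel":[0,0,-0.1],"claw":-1}
    - {"rot":[0,0,0],"travel":[0,0,-0.14],"claw":-1}
    - {"rot":[0,0,0],"travel":[0,0,-0.12],"claw":-1}
    - {"rot":[0,0,0],"travel":[0,0,0],"claw":-1}
    - {"rot":[0,0,0],"travel":[0,0,0],"claw":-1}
    - {"rot":[0,0,0],"travel":[0,0,0],"claw":-1}

```text
t: 45.47
tool_pos: [478.9, -100.9, 71.2]
tcp_rot: [-0.001, 0.988, 0.154, -0.001]
wrist_force: [0.5, 0.1, -2.5]
finger_gap: 0.132
grip_force: 50.0
```

```bash
python3 ins.py -117 0 70; python3 -c "
from ins import *
print(tcp(-117,0),tcp(-117,0,b=(5.5,-.5)),tcp(-117,-62,b=(5.5,-.5)))"
```

```text
t 45.5 pos [ 478.9 -100.9   71.2] rot [-0.0003  0.0006  0.2058] rows 5.3 | travel after turn [0.1154 0.6084 0.0047] rows 3.9 | before [-0.2745  0.5551  0.0043] F [ 0.5  0.1 -2.5] gap 0.132 grip 50.0
[ 455.67781472 -253.94427069] [ 458.97781472 -264.04427069] [ 438.41855786 -322.53629542]
```

```bash
python3 p.py 454.4 -263.5 71 -1.9089
```

```text
t 45.5 pos [ 478.9 -100.9   71.2] rot [-0.0003  0.0006  0.2059] rows 5.3 | travel after turn [0.1233 0.6461 0.0007] rows 4.1 | before [-2.910e-01  5.899e-01  2.000e-04] F [ 0.5  0.1 -2.5] gap 0.132 grip 50.0
```

>>> arm_command:
  increments:
    - {"rot":[0,0,0.0343],"travel":[0,0,0],"claw":-1}
    - {"rot":[0,0,0.0343],"travel":[0,0,0],"claw":-1}
    - {"rot":[0,0,0.0343],"travel":[0,0,0],"claw":-1}
    - {"rot":[0,0,0.0343],"travel":[0,0,0],"claw":-1}
    - {"rot":[0,0,0.0343],"travel":[0,0,0],"claw":-1}
    - {"rot":[0,0,0.0343],"travel":[0,0,0],"claw":-1}
    - {"rot":[0,0,0],"travel":[0.0247,0.1292,0],"claw":-1}
    - {"rot":[0,0,0],"travel":[0.0247,0.1292,0],"claw":-1}

```text
t: 46.13
tool_pos: [469.0, -163.6, 69.4]
tcp_rot: [-0.0, 0.986, -0.165, -0.003]
wrist_force: [0.0, -1.0, -1.5]
finger_gap: 0.133
grip_force: 50.0
```

>>> arm_command:
  increments:
    - {"rot":[0,0,0],"travel":[0.0247,0.1292,0],"claw":-1}
    - {"rot":[0,0,0],"travel":[0.0247,0.1292,0],"claw":-1}
    - {"rot":[0,0,0],"travel":[0.0247,0.1292,0],"claw":-1}
    - {"rot":[0,0,0],"travel":[0,0,0.1],"claw":-1}
    - {"rot":[0,0,0],"travel":[0,0,0.1],"claw":-1}
    - {"rot":[0,0,0],"travel":[0,0,0],"claw":-1}
    - {"rot":[0,0,0],"travel":[0,0,0],"claw":-1}
    - {"rot":[0,0,0],"travel":[0,0,0],"claw":-1}

```text
t: 46.8
tool_pos: [455.0, -263.7, 21.3]
tcp_rot: [-0.0, 0.986, -0.168, -0.001]
wrist_force: [1.3, 0.2, -1.6]
finger_gap: 0.129
grip_force: 49.9
```

>>> arm_command:
  increments:
    - {"rot":[0,0,0],"travel":[0,0,0],"claw":-1}
    - {"rot":[0,0,0],"travel":[0,0,0],"claw":-1}
    - {"rot":[0,0,0],"travel":[0,0,0],"claw":-1}
    - {"rot":[0,0,0],"travel":[0,0,0],"claw":-1}

```text
t: 47.13
tool_pos: [456.5, -264.1, 22.6]
tcp_rot: [-0.0, 0.986, -0.168, 0.001]
wrist_force: [0.1, 0.4, -2.3]
finger_gap: 0.132
grip_force: 49.9
```

```bash
python3 p.py 454.4 -263.5 -18.5 -1.9089;python3 m2.py 98 "[-125,0,48]" 16
```

```text
t 47.1 pos [ 456.5 -264.1   22.6] rot [-0.0001 -0.0005  0.0001] rows 0.0 | travel after turn [-0.0088  0.0006  0.1643] rows 1.0 | before [-0.0091  0.0006  0.1643] F [ 0.1  0.4 -2.3] gap 0.132 grip 49.9
47.2333 [ 456.185 -264.123   22.297] yaw -0.3380063982726554 F [ 0.31   0.826 -2.705]
(70, 30) [ 474.882 -272.064   53.68 ] 93.0 [-117.981   -0.94    45.18 ] -6.398272655361303e-06
(83, 30) [ 474.82  -272.145   53.611] 90.9 [-118.013   -1.037   45.111] -6.398272655361303e-06
(58, 30) [ 474.815 -272.162   53.748] 94.5 [-118.013   -1.055   45.248] -6.398272655361303e-06
```

>>> arm_command:
  increments:
    - {"rot":[0,0,0],"travel":[0,-0.002,0.06],"claw":-1}
    - {"rot":[0,0,0],"travel":[0,0,0.06],"claw":-1}
    - {"rot":[0,0,0],"travel":[0,0,0.04],"claw":-1}
    - {"rot":[0,0,0],"travel":[0,0,0],"claw":-1}
    - {"rot":[0,0,0],"travel":[0,0,0],"claw":-1}
    - {"rot":[0,0,0],"travel":[0,0,0],"claw":-1}
    - {"rot":[0,0,0],"travel":[0,0,0],"claw":-1}

```text
t: 47.82
tool_pos: [456.6, -264.3, -17.4]
tcp_rot: [0.0, 0.986, -0.169, 0.001]
wrist_force: [-0.7, 0.7, -1.3]
finger_gap: 0.133
grip_force: 49.9
```

```bash
python3 p.py 454.4 -263.5 -18.5 -1.9089;python3 m2.py 98 "[-118,0,5]"
```

```text
t 47.8 pos [ 456.6 -264.3  -17.4] rot [ 0.0001 -0.0005 -0.0002] rows 0.0 | travel after turn [-0.0093 -0.0003  0.0042] rows 0.1 | before [-0.0093 -0.0003  0.0042] F [-0.7  0.7 -1.3] gap 0.133 grip 49.9
47.9167 [ 456.524 -264.139  -17.509] yaw -0.3385350114734444 F [ 0.677  0.488 -1.764]
(70, 30) [ 475.003 -272.444   14.847] 51.4 [-117.742   -1.259    6.347] -0.0005350114734443689
(83, 30) [ 474.782 -273.18    15.793] 50.9 [-117.706   -2.026    7.293] -0.0005350114734443689
(58, 30) [ 475.058 -272.46    14.94 ] 52.2 [-117.684   -1.255    6.44 ] -0.0005350114734443689
```

>>> arm_command:
  increments:
    - {"rot":[0,0,0],"travel":[0.03,-0.004,0.001],"claw":-1}
    - {"rot":[0,0,0],"travel":[0.04,0,0],"claw":-1}
    - {"rot":[0,0,0],"travel":[0.02,0,0],"claw":-1}
    - {"rot":[0,0,0],"travel":[0,0,0],"claw":-1}
    - {"rot":[0,0,0],"travel":[0,0,0],"claw":-1}
    - {"rot":[0,0,0],"travel":[0,0,0],"claw":-1}

```text
t: 48.42
tool_pos: [477.1, -270.3, -18.7]
tcp_rot: [0.0, 0.986, -0.168, -0.0]
wrist_force: [-0.1, 0.1, -2.2]
finger_gap: 0.132
grip_force: 49.9
```

>>> arm_command:
  increments:
    - {"rot":[0,0,0],"travel":[0.02,0,0],"claw":-1}
    - {"rot":[0,0,0],"travel":[0.02,0,0],"claw":-1}
    - {"rot":[0,0,0],"travel":[0,0,0],"claw":-1}
    - {"rot":[0,0,0],"travel":[0,0,0],"claw":-1}

```text
t: 48.75
tool_pos: [487.5, -273.8, -18.4]
tcp_rot: [0.0, 0.986, -0.168, 0.0]
wrist_force: [0.3, -0.3, -2.7]
finger_gap: 0.137
grip_force: 50.0
```

>>> arm_command:
  increments:
    - {"rot":[0,0,0],"travel":[0.03,0,0],"claw":-1}
    - {"rot":[0,0,0],"travel":[0.03,0,0],"claw":-1}
    - {"rot":[0,0,0],"travel":[0,0,0],"claw":-1}
    - {"rot":[0,0,0],"travel":[0,0,0],"claw":-1}

```text
t: 49.08
tool_pos: [502.0, -278.8, -18.3]
tcp_rot: [0.0, 0.986, -0.168, 0.0]
wrist_force: [-0.1, -0.4, -2.1]
finger_gap: 0.131
grip_force: 50.0
```

>>> arm_command:
  increments:
    - {"rot":[0,0,0],"travel":[0.04,0,0],"claw":-1}
    - {"rot":[0,0,0],"travel":[0.05,0,0],"claw":-1}
    - {"rot":[0,0,0],"travel":[0.04,0,0],"claw":-1}
    - {"rot":[0,0,0],"travel":[0,0,0],"claw":-1}
    - {"rot":[0,0,0],"travel":[0,0,0],"claw":-1}

```text
t: 49.5
tool_pos: [532.4, -289.5, -18.5]
tcp_rot: [0.0, 0.986, -0.168, 0.0]
wrist_force: [0.0, -0.2, -2.1]
finger_gap: 0.135
grip_force: 50.0
```

>>> arm_command:
  increments:
    - {"rot":[0,0,0],"travel":[0.04,0,0],"claw":-1}
    - {"rot":[0,0,0],"travel":[0.04,0,0],"claw":-1}
    - {"rot":[0,0,0],"travel":[0,0,0],"claw":-1}
    - {"rot":[0,0,0],"travel":[0,0,0],"claw":-1}

```text
t: 49.83
tool_pos: [550.0, -295.8, -18.6]
tcp_rot: [-0.0, 0.986, -0.168, -0.0]
wrist_force: [-0.6, 0.7, -1.6]
finger_gap: 0.129
grip_force: 50.0
```

>>> arm_command:
  increments:
    - {"rot":[0,0,0],"travel":[0.02,0,0],"claw":-1}
    - {"rot":[0,0,0],"travel":[0.012,0,0],"claw":-1}
    - {"rot":[0,0,0],"travel":[0,0,0],"claw":-1}
    - {"rot":[0,0,0],"travel":[0,0,0],"claw":-1}

```text
t: 50.17
tool_pos: [558.0, -298.6, -18.5]
tcp_rot: [-0.0, 0.986, -0.168, -0.0]
wrist_force: [-0.4, 0.1, -2.8]
finger_gap: 0.132
grip_force: 50.0
```

>>> arm_command:
  increments:
    - {"rot":[0,0,0],"travel":[0.012,0,0.006],"claw":-1}
    - {"rot":[0,0,0],"travel":[0,0,0],"claw":-1}
    - {"rot":[0,0,0],"travel":[0,0,0],"claw":-1}

```text
t: 50.42
tool_pos: [560.9, -299.5, -20.1]
tcp_rot: [-0.0, 0.986, -0.168, -0.0]
wrist_force: [0.2, -0.2, -2.6]
finger_gap: 0.133
grip_force: 50.0
```

>>> arm_command:
  increments:
    - {"rot":[0,0,0],"travel":[0.012,0,0],"claw":-1}
    - {"rot":[0,0,0],"travel":[0.006,0,0],"claw":-1}
    - {"rot":[0,0,0],"travel":[0,0,0],"claw":-1}
    - {"rot":[0,0,0],"travel":[0,0,0],"claw":-1}

```text
t: 50.75
tool_pos: [565.3, -301.2, -20.0]
tcp_rot: [0.0, 0.986, -0.168, 0.0]
wrist_force: [-0.3, -0.3, -1.8]
finger_gap: 0.129
grip_force: 50.0
```

>>> arm_command:
  increments:
    - {"rot":[0,0,0],"travel":[0.012,0,0],"claw":-1}
    - {"rot":[0,0,0],"travel":[0,0,0],"claw":-1}
    - {"rot":[0,0,0],"travel":[0,0,0],"claw":-1}

```text
t: 51.0
tool_pos: [568.3, -302.2, -19.9]
tcp_rot: [0.0, 0.986, -0.168, 0.0]
wrist_force: [-0.3, 0.8, -1.9]
finger_gap: 0.13
grip_force: 50.0
```

>>> arm_command:
  increments:
    - {"rot":[0,0,0],"travel":[0.01,0,0],"claw":-1}
    - {"rot":[0,0,0],"travel":[0,0,0],"claw":-1}
    - {"rot":[0,0,0],"travel":[0,0,0],"claw":-1}

```text
t: 51.25
tool_pos: [570.4, -303.0, -20.0]
tcp_rot: [0.0, 0.986, -0.168, 0.0]
wrist_force: [-0.1, -0.2, -2.4]
finger_gap: 0.133
grip_force: 49.9
```

>>> arm_command:
  increments:
    - {"rot":[0,0,0],"travel":[0.01,0,0],"claw":-1}
    - {"rot":[0,0,0],"travel":[0,0,0],"claw":-1}
    - {"rot":[0,0,0],"travel":[0,0,0],"claw":-1}

```text
t: 51.5
tool_pos: [570.4, -303.0, -20.7]
tcp_rot: [-0.001, 0.986, -0.168, -0.002]
wrist_force: [-4.5, 2.2, -0.6]
finger_gap: 0.13
grip_force: 50.2
```

>>> arm_command:
  increments:
    - {"rot":[0,0,0],"travel":[0,0,0.008],"claw":-1}
    - {"rot":[0,0,0],"travel":[0,0,0],"claw":-1}
    - {"rot":[0,0,0],"travel":[0,0,0],"claw":-1}

```text
t: 51.75
tool_pos: [570.4, -303.1, -21.8]
tcp_rot: [-0.001, 0.986, -0.169, -0.002]
wrist_force: [-6.8, 3.2, 5.1]
finger_gap: 0.127
grip_force: 50.9
```

>>> arm_command:
  increments:
    - {"rot":[0,0,0],"travel":[0.008,0,0.004],"claw":-1}
    - {"rot":[0,0,0],"travel":[0,0,0],"claw":-1}
    - {"rot":[0,0,0],"travel":[0,0,0],"claw":-1}

```text
t: 52.0
tool_pos: [570.2, -302.8, -21.9]
tcp_rot: [-0.002, 0.986, -0.169, -0.004]
wrist_force: [-11.6, 7.6, 13.6]
finger_gap: 0.135
grip_force: 52.3
```

Seated on the floor and against the face. Release, then move clear.

>>> arm_command:
  increments:
    - {"rot":[0,0,0],"travel":[0,0,-0.008],"claw":-1}
    - {"rot":[0,0,0],"travel":[0,0,0],"claw":-0.4}
    - {"rot":[0,0,0],"travel":[0,0,0],"claw":-0.3}
    - {"rot":[0,0,0],"travel":[-0.008,0,0],"claw":-0.3}
    - {"rot":[0,0,0],"travel":[0,0,-0.06],"claw":-0.3}
    - {"rot":[0,0,0],"travel":[0,0,-0.12],"claw":-0.3}
    - {"rot":[0,0,0],"travel":[0,0,-0.16],"claw":-0.3}
    - {"rot":[0,0,0],"travel":[0,0,-0.16],"claw":-0.3}

```text
t: 52.67
tool_pos: [573.8, -304.6, 106.6]
tcp_rot: [0.001, 0.986, -0.168, 0.001]
wrist_force: [1.6, -0.7, 1.0]
finger_gap: 0.349
grip_force: 0.0
```

>>> arm_command:
  increments:
    - {"rot":[0,0,0],"travel":[-0.05,-0.15,0],"claw":1}
    - {"rot":[0,0,0],"travel":[-0.05,-0.15,0],"claw":1}
    - {"rot":[0,0,0],"travel":[-0.05,-0.15,0],"claw":1}
    - {"rot":[0,0,0],"travel":[-0.05,-0.15,0],"claw":1}
    - {"rot":[0,0,0],"travel":[-0.05,-0.15,0],"claw":1}
    - {"rot":[0,0,0],"travel":[-0.05,-0.15,0],"claw":1}
    - {"rot":[0,0,0],"travel":[-0.05,-0.15,0],"claw":1}
    - {"rot":[0,0,0],"travel":[-0.05,-0.15,0],"claw":1}

```text
t: 53.33
tool_pos: [580.6, 14.2, 106.5]
tcp_rot: [-0.001, 0.986, -0.169, 0.003]
wrist_force: [0.4, -1.2, 0.4]
finger_gap: 1.003
grip_force: 0.0
```

```bash
cat > home.py <<'E'
from h import *
np.set_printoptions(precision=3,suppress=True)
cs=look();b,w=rack();base0=b+[w]
RK,_=fit(base0+[tf(P,[0,62,5,0]) for P in module(82)]+[tf(P,[0,0,5,0]) for P in module(98)],[586.5,-310.3,8.5,-.338],cs);print("rack w/ both home:",RK,_)
print("rack alone cost",fit(base0,[586.5,-310.3,8.5,-.338],cs)[1])
# slide test: cost vs x of each module
for nm,L,by,oL,oby in(("A",82,62,98,0),("B",98,0,82,62)):
    out=[]
    for dx in(-12,-8,-4,0,4,8):
        parts=base0+[tf(P,[0,oby,5,0]) for P in module(oL)]+[tf(P,[dx,by,5,0]) for P in module(L)]
        c_=0
        for c in cs:
            r=roi(parts,RK,c);m=cv2.GaussianBlur(mask(c["frame"],r,render(parts,RK,c,r)),(0,0),.8);c_+=((cv2.GaussianBlur(render(parts,RK,c,r),(0,0),.8)-m)**2).sum()
        out.append(round(c_,1))
    print(nm,out)
print("scan",*fit(scanner(50)+cradle(),[500.25,417,6,-1.76],cs))
E
python3 home.py;python3 p.py 503.8 427.5 110 -0.1888
```

```text
rack w/ both home: [ 588.1   -310.776    8.496   -0.344] 118.60244475408228
rack alone cost 304.3074526569668
A [np.float64(263.9), np.float64(210.3), np.float64(158.4), np.float64(118.6), np.float64(105.3), np.float64(114.1)]
B [np.float64(257.5), np.float64(207.5), np.float64(157.9), np.float64(118.6), np.float64(103.9), np.float64(112.9)]
scan [500.083 416.898   5.358  -1.763] 27.655752664250187
t 53.4 pos [581.1  24.1 105.5] rot [-0.0011 -0.0026 -0.543 ] rows 14.0 | travel after turn [ 1.5271 -0.6065 -0.0181] rows 10.3 | before [-0.8066 -1.4315 -0.0095] F [ 0.9  0.6 -0.5] gap 0.999 grip 0.0
```

Both modules are home: the slide test puts them both flush. Back to the scanner.

>>> arm_command:
  increments:
    - {"rot":[0,0,-0.0388],"travel":[0,0,0],"claw":1}
    - {"rot":[0,0,-0.0388],"travel":[0,0,0],"claw":1}
    - {"rot":[0,0,-0.0388],"travel":[0,0,0],"claw":1}
    - {"rot":[0,0,-0.0388],"travel":[0,0,0],"claw":1}
    - {"rot":[0,0,-0.0388],"travel":[0,0,0],"claw":1}
    - {"rot":[0,0,-0.0388],"travel":[0,0,0],"claw":1}
    - {"rot":[0,0,-0.0388],"travel":[0,0,0],"claw":1}
    - {"rot":[0,0,-0.0388],"travel":[0,0,0],"claw":1}

```text
t: 54.1
tool_pos: [580.6, 11.7, 106.3]
tcp_rot: [0.001, 0.949, 0.315, 0.003]
wrist_force: [0.3, 1.0, 0.2]
finger_gap: 0.999
grip_force: 0.0
```

>>> arm_command:
  increments:
    - {"rot":[0,0,-0.0388],"travel":[0,0,0],"claw":1}
    - {"rot":[0,0,-0.0388],"travel":[0,0,0],"claw":1}
    - {"rot":[0,0,-0.0388],"travel":[0,0,0],"claw":1}
    - {"rot":[0,0,-0.0388],"travel":[0,0,0],"claw":1}
    - {"rot":[0,0,-0.0388],"travel":[0,0,0],"claw":1}
    - {"rot":[0,0,-0.0388],"travel":[0,0,0],"claw":1}
    - {"rot":[0,0,0],"travel":[0.1388,-0.055,0],"claw":1}
    - {"rot":[0,0,0],"travel":[0.1388,-0.055,0],"claw":1}

```text
t: 54.77
tool_pos: [568.6, 81.8, 106.7]
tcp_rot: [0.002, 0.778, 0.628, 0.003]
wrist_force: [0.5, 0.8, -0.4]
finger_gap: 0.995
grip_force: 0.0
```

>>> arm_command:
  increments:
    - {"rot":[0,0,0],"travel":[0.1388,-0.055,0],"claw":1}
    - {"rot":[0,0,0],"travel":[0.1388,-0.055,0],"claw":1}
    - {"rot":[0,0,0],"travel":[0.1388,-0.055,0],"claw":1}
    - {"rot":[0,0,0],"travel":[0.1388,-0.055,0],"claw":1}
    - {"rot":[0,0,0],"travel":[0.1388,-0.055,0],"claw":1}
    - {"rot":[0,0,0],"travel":[0.1388,-0.055,0],"claw":1}
    - {"rot":[0,0,0],"travel":[0.1388,-0.055,0],"claw":1}
    - {"rot":[0,0,0],"travel":[0.1388,-0.055,0],"claw":1}

```text
t: 55.43
tool_pos: [515.3, 382.5, 106.5]
tcp_rot: [0.0, 0.775, 0.631, 0.003]
wrist_force: [1.3, -0.5, -0.9]
finger_gap: 1.001
grip_force: 0.0
```

>>> arm_command:
  increments:
    - {"rot":[0,0,0],"travel":[0.1388,-0.055,0],"claw":1}
    - {"rot":[0,0,0],"travel":[0,0,0],"claw":1}
    - {"rot":[0,0,0],"travel":[0,0,0],"claw":1}
    - {"rot":[0,0,0],"travel":[0,0,0],"claw":1}
    - {"rot":[0,0,0],"travel":[0,0,0],"claw":1}
    - {"rot":[0,0,0],"travel":[0,0,0],"claw":1}
    - {"rot":[0,0,0],"travel":[0,0,0],"claw":1}

```text
t: 56.02
tool_pos: [508.1, 414.7, 104.5]
tcp_rot: [0.0, 0.776, 0.631, 0.0]
wrist_force: [-0.5, -0.2, -0.7]
finger_gap: 0.997
grip_force: 0.0
```

```bash
python3 p.py 503.4 428.9 11 -0.1888
```

```text
t 56.0 pos [508.1 414.7 104.5] rot [ 0.0003 -0.     -0.0055] rows 0.1 | travel after turn [ 0.0521 -0.0289  0.3739] rows 2.4 | before [ 0.0516 -0.0301  0.3738] F [-0.5 -0.2 -0.7] gap 0.997 grip 0.0
```

>>> arm_command:
  increments:
    - {"rot":[0,0,-0.0055],"travel":[0.052,-0.029,0],"claw":1}
    - {"rot":[0,0,0],"travel":[0,0,0],"claw":1}
    - {"rot":[0,0,0],"travel":[0,0,0],"claw":1}
    - {"rot":[0,0,0],"travel":[0,0,0],"claw":1}
    - {"rot":[0,0,0],"travel":[0,0,0],"claw":1}

```text
t: 56.43
tool_pos: [502.1, 430.8, 103.9]
tcp_rot: [0.0, 0.769, 0.639, -0.0]
wrist_force: [-0.7, -0.5, 0.5]
finger_gap: 1.001
grip_force: 0.0
```

```bash
python3 p.py 503.4 428.9 11 -0.1888
```

```text
t 56.4 pos [502.1 430.8 103.9] rot [-0.      0.0001  0.0011] rows 0.0 | travel after turn [-0.0066  0.0065  0.3715] rows 2.3 | before [-0.0065  0.0065  0.3715] F [-0.7 -0.5  0.5] gap 1.001 grip 0.0
```

>>> arm_command:
  increments:
    - {"rot":[0,0,0.0011],"travel":[-0.0066,0.0065,0.1],"claw":1}
    - {"rot":[0,0,0],"travel":[0,0,0.12],"claw":1}
    - {"rot":[0,0,0],"travel":[0,0,0.1],"claw":1}
    - {"rot":[0,0,0],"travel":[0,0,0.05],"claw":1}
    - {"rot":[0,0,0],"travel":[0,0,0],"claw":1}
    - {"rot":[0,0,0],"travel":[0,0,0],"claw":1}
    - {"rot":[0,0,0],"travel":[0,0,0],"claw":1}

```text
t: 57.02
tool_pos: [504.9, 429.9, 13.3]
tcp_rot: [0.0, 0.771, 0.637, 0.002]
wrist_force: [0.3, 0.7, 0.5]
finger_gap: 1.0
grip_force: 0.0
```

>>> arm_command:
  increments:
    - {"rot":[0,0,0],"travel":[0,0,0],"claw":-1}
    - {"rot":[0,0,0],"travel":[0,0,0],"claw":-1}
    - {"rot":[0,0,0],"travel":[0,0,0],"claw":-1}
    - {"rot":[0,0,0],"travel":[0,0,0],"claw":-1}
    - {"rot":[0,0,0],"travel":[0,0,0],"claw":-1}
    - {"rot":[0,0,0],"travel":[0,0,0],"claw":-1}
    - {"rot":[0,0,0],"travel":[0,0,0],"claw":-1}
  newtons: 45

```text
t: 57.6
tool_pos: [504.2, 429.5, 12.4]
tcp_rot: [-0.0, 0.771, 0.637, 0.001]
wrist_force: [-0.5, -0.1, 3.1]
finger_gap: 0.342
grip_force: 45.8
```

>>> arm_command:
  increments:
    - {"rot":[0,0,0],"travel":[0,0,-0.04],"claw":-1}
    - {"rot":[0,0,0],"travel":[0,0,-0.08],"claw":-1}
    - {"rot":[0,0,0],"travel":[0,0,-0.12],"claw":-1}
    - {"rot":[0,0,0],"travel":[0,0,-0.12],"claw":-1}
    - {"rot":[0,0,0],"travel":[0,0,-0.08],"claw":-1}
    - {"rot":[0,0,0],"travel":[0,0,0],"claw":-1}
    - {"rot":[0,0,0],"travel":[0,0,0],"claw":-1}
    - {"rot":[0,0,0],"travel":[0,0,0],"claw":-1}

```text
t: 58.27
tool_pos: [501.7, 427.8, 119.3]
tcp_rot: [0.0, 0.771, 0.637, -0.002]
wrist_force: [-0.2, -0.0, -3.3]
finger_gap: 0.343
grip_force: 45.6
```

>>> arm_command:
  increments:
    - {"rot":[0,0,0],"travel":[0,0,0],"claw":-1}
    - {"rot":[0,0,0],"travel":[0,0,0],"claw":-1}

```text
t: 58.43
tool_pos: [501.7, 427.7, 118.7]
tcp_rot: [0.0, 0.771, 0.637, -0.003]
wrist_force: [-0.1, -0.4, -3.1]
finger_gap: 0.345
grip_force: 45.6
```

```bash
python3 - <<'E'
from h import *
np.set_printoptions(precision=2,suppress=True)
cs=look();np.savez("held2.npz",t=cs[0]["frame"],s=cs[1]["frame"]);print(bot.read_state()["tool_pos"])
rk=(587.3,-310.5,8.5,-.34)
o=tf(np.array([[65,242.6,125.6]]),rk)[0];print("scanner origin target cam",o,"bias guesses rep",o+[6,12.5,-44.5],o+[2.5,11,-44.5],o+[5,2,-42])
E
python3 p.py 752 -67 120 -0.34
```

```text
[502.49 428.15 119.61]
scanner origin target cam [ 729.48 -103.46  134.1 ] bias guesses rep [735.48 -90.96  89.6 ] [731.98 -92.46  89.6 ] [ 734.48 -101.46   92.1 ]
t 58.5 pos [502.5 428.1 119.6] rot [-0.0005  0.0009  0.0481] rows 1.2 | travel after turn [-1.5344e+00  1.6014e+00 -1.6000e-03] rows 13.9 | before [-1.7579e+00  1.3522e+00  8.0000e-04] F [ 0.4  0.2 -3.2] gap 0.344 grip 45.6
```

```bash
python3 p.py 734 -94 119 -0.34
```

```text
t 58.5 pos [502.5 428.1 119.6] rot [-0.0005  0.0009  0.0481] rows 1.2 | travel after turn [-1.6602  1.5695  0.0024] rows 14.3 | before [-1.8775  1.3018  0.0052] F [ 0.4  0.2 -3.2] gap 0.344 grip 45.6
```

>>> arm_command:
  increments:
    - {"rot":[0,0,0.024],"travel":[0,0,0],"claw":-1}
    - {"rot":[0,0,0.0241],"travel":[0,0,0],"claw":-1}
    - {"rot":[0,0,0],"travel":[-0.104,0.0981,0],"claw":-1}
    - {"rot":[0,0,0],"travel":[-0.104,0.0981,0],"claw":-1}
    - {"rot":[0,0,0],"travel":[-0.104,0.0981,0],"claw":-1}
    - {"rot":[0,0,0],"travel":[-0.104,0.0981,0],"claw":-1}
    - {"rot":[0,0,0],"travel":[-0.104,0.0981,0],"claw":-1}
    - {"rot":[0,0,0],"travel":[-0.104,0.0981,0],"claw":-1}

```text
t: 59.2
tool_pos: [590.3, 231.1, 121.0]
tcp_rot: [-0.0, 0.816, 0.577, -0.0]
wrist_force: [0.7, -0.1, -2.0]
finger_gap: 0.346
grip_force: 45.6
```

>>> arm_command:
  increments:
    - {"rot":[0,0,0],"travel":[-0.104,0.0981,0],"claw":-1}
    - {"rot":[0,0,0],"travel":[-0.104,0.0981,0],"claw":-1}
    - {"rot":[0,0,0],"travel":[-0.104,0.0981,0],"claw":-1}
    - {"rot":[0,0,0],"travel":[-0.104,0.0981,0],"claw":-1}
    - {"rot":[0,0,0],"travel":[-0.104,0.0981,0],"claw":-1}
    - {"rot":[0,0,0],"travel":[-0.104,0.0981,0],"claw":-1}
    - {"rot":[0,0,0],"travel":[-0.104,0.0981,0],"claw":-1}
    - {"rot":[0,0,0],"travel":[-0.104,0.0981,0],"claw":-1}

```text
t: 59.87
tool_pos: [705.8, -30.1, 120.6]
tcp_rot: [-0.0, 0.816, 0.577, -0.0]
wrist_force: [1.0, -0.1, -2.5]
finger_gap: 0.342
grip_force: 45.6
```

>>> arm_command:
  increments:
    - {"rot":[0,0,0],"travel":[-0.1,0.0981,0],"claw":-1}
    - {"rot":[0,0,0],"travel":[-0.1,0.0981,0],"claw":-1}
    - {"rot":[0,0,0],"travel":[0,0,0],"claw":-1}
    - {"rot":[0,0,0],"travel":[0,0,0],"claw":-1}
    - {"rot":[0,0,0],"travel":[0,0,0],"claw":-1}
    - {"rot":[0,0,0],"travel":[0,0,0],"claw":-1}
    - {"rot":[0,0,0],"travel":[0,0,0],"claw":-1}
    - {"rot":[0,0,0],"travel":[0,0,0],"claw":-1}

```text
t: 60.53
tool_pos: [735.3, -89.4, 121.3]
tcp_rot: [-0.001, 0.816, 0.579, 0.0]
wrist_force: [0.9, 0.9, -2.3]
finger_gap: 0.346
grip_force: 45.7
```

```bash
python3 p.py 734 -94 93 -0.34; python3 - <<'E'
from hfit import *
np.set_printoptions(precision=2,suppress=True)
cs=look();s=bot.read_state();q=s["tcp_rot"];a=R.from_quat(np.r_[q[1:],q[0]]).as_matrix()[:,1];th=np.arctan2(a[1],a[0])
for b in((6,12.5,-44.5),(4,2,-42)):
    o=s["tool_pos"]-b;v,f=hfit([*o,th-np.pi/2],cs);print("pred",o,th-np.pi/2,"fit",v,f)
print("target",[729.48,-103.46,134.1])
E
```

```text
t 60.5 pos [735.3 -89.4 121.3] rot [-0.0003 -0.0004  0.001 ] rows 0.0 | travel after turn [-0.0189  0.0012  0.1133] rows 0.7 | before [-0.019   0.0013  0.1132] F [ 0.9  0.9 -2.3] gap 0.346 grip 45.7
pred [ 729.36 -103.04  166.11] -1.908865380238841 fit [731.02 -99.46 155.25  -1.87] 392.72987600922727
pred [731.36 -92.54 163.61] -1.908865380238841 fit [ 737.23 -101.68  157.28   -1.96] 402.87013456362934
target [729.48, -103.46, 134.1]
```

```bash
cat > hx.py <<'E'
from hfit import *
np.set_printoptions(precision=2,suppress=True)
b,w=rack();RKX=[(b+[w],(587.3,-310.5,8.5,-.34))]
def run(bs=((6,12.5,-44.5),(4,2,-42)),tray=None):
    cs=look();bg=[np.load("top0.npy"),np.load("side0.npy")]
    s=bot.read_state();q=s["tcp_rot"];a=R.from_quat(np.r_[q[1:],q[0]]).as_matrix()[:,1];yaw=np.arctan2(a[1],a[0])-np.pi/2;P=scanner()
    print(s["t"],s["tool_pos"],"yaw",yaw)
    for b_ in bs:
        v0=[*(s["tool_pos"]-b_),yaw];rs=[headmask(c,v0) for c in cs];ms=[];ws=[]
        for c,r,g0 in zip(cs,rs,bg):
            sl=(slice(r[1],r[3]),slice(r[0],r[2]));g=c["frame"][sl].astype(float).min(2);g0=g0[sl].astype(float).min(2)
            ms.append(np.clip((g-72)/60,0,1));wt=np.zeros(g.shape,np.uint8)
            fr=project(tf(np.array([[66,-45,20],[66,45,20],[135,45,-10],[135,-45,-10.]]),v0),c)-[r[0],r[1]];cv2.fillConvexPoly(wt,np.int32(np.round(fr)),1)
            wt[cv2.dilate((g0>95).astype(np.uint8),np.ones((3,3)))>0]=0   # background already bright (rack, tray)
            ws.append(wt)
        for nm,ii in(("both",(0,1)),):
            cost=lambda p:sum((ws[i]*(render(P,[*p,yaw],cs[i],rs[i])-ms[i])**2).sum() for i in ii)
            p=np.array(v0[:3])
            for k in(1,.4):
                o=minimize(cost,p,method='Nelder-Mead',options=dict(initial_simplex=np.vstack([p]+[p+k*e for e in np.diag([6,6,6])]),xatol=.02,fatol=.01,maxiter=400));p=o.x
            print(nm,"pred",np.array(v0[:3]),"fit",p,round(o.fun,1),"px used",[int(x.sum()) for x in ws])
            sp=tf(np.array([[154.4,0,-72.4]]),[*p,yaw])[0];k=RKX[0][1];print("   spot in rack",R.from_euler('z',-k[3]).apply(sp-np.array(k[:3])),"want 65 88.2 53.2")
if __name__=="__main__": run()
E
python3 hx.py
```

```text
60.7333 [735.35 -91.41 121.67] yaw -1.9098354288881092
both pred [ 729.35 -103.91  166.17] fit [ 733.76 -101.52  156.65] 46.1 px used [628, 721]
   spot in rack [68.53 91.46 75.75] want 65 88.2 53.2
both pred [731.35 -93.41 163.67] fit [ 733.23 -101.37  157.56] 70.3 px used [698, 674]
   spot in rack [67.98 91.42 76.66] want 65 88.2 53.2
```

>>> arm_command:
  increments:
    - {"rot":[0,0,0],"travel":[-0.013,-0.013,0.03],"claw":-1}
    - {"rot":[0,0,0],"travel":[0,0,0.04],"claw":-1}
    - {"rot":[0,0,0],"travel":[0,0,0.026],"claw":-1}
    - {"rot":[0,0,0],"travel":[0,0,0],"claw":-1}
    - {"rot":[0,0,0],"travel":[0,0,0],"claw":-1}
    - {"rot":[0,0,0],"travel":[0,0,0],"claw":-1}
    - {"rot":[0,0,0],"travel":[0,0,0],"claw":-1}
    - {"rot":[0,0,0],"travel":[0,0,0],"claw":-1}

```text
t: 61.4
tool_pos: [731.8, -94.2, 98.1]
tcp_rot: [0.0, 0.817, 0.577, 0.0]
wrist_force: [-0.5, 0.5, -2.8]
finger_gap: 0.34
grip_force: 45.7
```

```bash
python3 hx.py; python3 p.py 733 -94 98 -0.34
```

```text
61.5 [731.63 -94.22  98.08] yaw -1.9107482286504547
both pred [ 725.63 -106.72  142.58] fit [ 729.05 -104.82  133.35] 32.5 px used [605, 533]
   spot in rack [65.05 86.78 52.45] want 65 88.2 53.2
both pred [727.63 -96.22 140.08] fit [ 728.53 -104.37  135.44] 54.4 px used [678, 497]
   spot in rack [64.41 87.03 54.54] want 65 88.2 53.2
t 61.5 pos [731.6 -94.2  98.1] rot [ 0.0003 -0.0001  0.    ] rows 0.0 | travel after turn [0.0026 0.0049 0.0003] rows 0.0 | before [0.0026 0.0049 0.0003] F [ 0.3 -0.5 -2.9] gap 0.34 grip 45.7
```

The spot is within about 1.5 mm of the chassis label. Hold for the reading.

>>> arm_command:
  increments:
    - {"rot":[0,0,0],"travel":[0.004,0,0],"claw":-1}
    - {"rot":[0,0,0],"travel":[0,0,0],"claw":-1}
    - {"rot":[0,0,0],"travel":[0,0,0],"claw":-1}
    - {"rot":[0,0,0],"travel":[0,0,0],"claw":-1}
    - {"rot":[0,0,0],"travel":[0,0,0],"claw":-1}
    - {"rot":[0,0,0],"travel":[0,0,0],"claw":-1}
    - {"rot":[0,0,0],"travel":[0,0,0],"claw":-1}
    - {"rot":[0,0,0],"travel":[0,0,0],"claw":-1}

```text
t: 62.17
tool_pos: [731.5, -93.2, 97.5]
tcp_rot: [-0.0, 0.817, 0.577, -0.0]
wrist_force: [0.0, -0.5, -2.5]
finger_gap: 0.342
grip_force: 45.7
```

>>> arm_command:
  increments:
    - {"rot":[0,0,0],"travel":[0,0,0],"claw":-1}
    - {"rot":[0,0,0],"travel":[0,0,0],"claw":-1}
    - {"rot":[0,0,0],"travel":[0,0,0],"claw":-1}
    - {"rot":[0,0,0],"travel":[0,0,0],"claw":-1}
    - {"rot":[0,0,0],"travel":[0,0,0],"claw":-1}
    - {"rot":[0,0,0],"travel":[0,0,0],"claw":-1}
    - {"rot":[0,0,0],"travel":[0,0,0],"claw":-1}
    - {"rot":[0,0,0],"travel":[0,0,0],"claw":-1}

```text
t: 62.83
tool_pos: [731.5, -93.2, 97.5]
tcp_rot: [-0.0, 0.817, 0.577, 0.0]
wrist_force: [-0.0, -0.2, -3.3]
finger_gap: 0.343
grip_force: 45.7
```

>>> arm_command:
  increments:
    - {"rot":[0,0,0],"travel":[0,0,0],"claw":-1}
    - {"rot":[0,0,0],"travel":[0,0,0],"claw":-1}
    - {"rot":[0,0,0],"travel":[0,0,0],"claw":-1}
    - {"rot":[0,0,0],"travel":[0,0,0],"claw":-1}
    - {"rot":[0,0,0],"travel":[0,0,0],"claw":-1}
    - {"rot":[0,0,0],"travel":[0,0,0],"claw":-1}

```text
t: 63.33
tool_pos: [731.5, -93.2, 97.5]
tcp_rot: [-0.0, 0.817, 0.577, -0.0]
wrist_force: [-0.1, 0.2, -2.7]
finger_gap: 0.344
grip_force: 45.7
```

```bash
python3 hx.py; python3 p.py 502.2 428 119.3 -0.1888
```

```text
63.4333 [731.53 -93.26  97.53] yaw -1.9108728207093262
both pred [ 725.53 -105.76  142.03] fit [ 729.19 -103.55  132.4 ] 30.8 px used [598, 525]
   spot in rack [64.74 88.02 51.5 ] want 65 88.2 53.2
both pred [727.53 -95.26 139.53] fit [ 728.15 -103.48  134.93] 55.1 px used [686, 478]
   spot in rack [63.73 87.74 54.03] want 65 88.2 53.2
t 63.4 pos [731.5 -93.3  97.5] rot [ 0.      0.     -0.0482] rows 1.2 | travel after turn [ 1.8758 -1.2923 -0.0871] rows 14.2 | before [ 1.6596 -1.5603 -0.0872] F [-0.4  0.4 -2.2] gap 0.341 grip 45.7
```

>>> arm_command:
  increments:
    - {"rot":[0,0,0],"travel":[0,0,-0.0871],"claw":-1}
    - {"rot":[0,0,-0.0241],"travel":[0,0,0],"claw":-1}
    - {"rot":[0,0,-0.0241],"travel":[0,0,0],"claw":-1}
    - {"rot":[0,0,0],"travel":[0.12505,-0.08615,0],"claw":-1}
    - {"rot":[0,0,0],"travel":[0.12505,-0.08615,0],"claw":-1}
    - {"rot":[0,0,0],"travel":[0.12505,-0.08615,0],"claw":-1}
    - {"rot":[0,0,0],"travel":[0.12505,-0.08615,0],"claw":-1}
    - {"rot":[0,0,0],"travel":[0.12505,-0.08615,0],"claw":-1}

```text
t: 64.1
tool_pos: [654.3, 81.9, 119.5]
tcp_rot: [0.0, 0.771, 0.637, 0.0]
wrist_force: [0.8, -0.4, -3.0]
finger_gap: 0.345
grip_force: 45.8
```

>>> arm_command:
  increments:
    - {"rot":[0,0,0],"travel":[0.12505,-0.08615,0],"claw":-1}
    - {"rot":[0,0,0],"travel":[0.12505,-0.08615,0],"claw":-1}
    - {"rot":[0,0,0],"travel":[0.12505,-0.08615,0],"claw":-1}
    - {"rot":[0,0,0],"travel":[0.12505,-0.08615,0],"claw":-1}
    - {"rot":[0,0,0],"travel":[0.12505,-0.08615,0],"claw":-1}
    - {"rot":[0,0,0],"travel":[0.12505,-0.08615,0],"claw":-1}
    - {"rot":[0,0,0],"travel":[0.12505,-0.08615,0],"claw":-1}
    - {"rot":[0,0,0],"travel":[0.12505,-0.08615,0],"claw":-1}

```text
t: 64.77
tool_pos: [532.1, 360.0, 119.8]
tcp_rot: [0.0, 0.771, 0.637, 0.0]
wrist_force: [1.0, 0.2, -2.6]
finger_gap: 0.345
grip_force: 45.8
```

>>> arm_command:
  increments:
    - {"rot":[0,0,0],"travel":[0.12505,-0.08615,0],"claw":-1}
    - {"rot":[0,0,0],"travel":[0.12505,-0.08615,0],"claw":-1}
    - {"rot":[0,0,0],"travel":[0,0,0],"claw":-1}
    - {"rot":[0,0,0],"travel":[0,0,0],"claw":-1}
    - {"rot":[0,0,0],"travel":[0,0,0],"claw":-1}
    - {"rot":[0,0,0],"travel":[0,0,0],"claw":-1}
    - {"rot":[0,0,0],"travel":[0,0,0],"claw":-1}
    - {"rot":[0,0,0],"travel":[0,0,0],"claw":-1}

```text
t: 65.43
tool_pos: [503.6, 425.8, 119.4]
tcp_rot: [0.0, 0.772, 0.636, 0.0]
wrist_force: [-0.1, -0.3, -2.9]
finger_gap: 0.342
grip_force: 45.9
```

```bash
cat > cmp.py <<'E'
from h import *
np.set_printoptions(precision=2,suppress=True)
cs=look();print(bot.read_state()["tool_pos"])
o=np.load("held2.npz")
for c,k,(x,y,w,h) in zip(cs,"ts",((112,205,30,18),(170,135,25,20))):
    a=c["frame"].mean(2)[y:y+h,x:x+w].astype(np.float32);b=o[k].mean(2)[y:y+h,x:x+w].astype(np.float32)
    print(k,cv2.phaseCorrelate(b,a,cv2.createHanningWindow((w,h),cv2.CV_32F)),np.abs(a-b).mean())
E
python3 p.py 502.2 428 119.3 -0.1888; python3 cmp.py
```

```text
t 65.4 pos [503.6 425.8 119.4] rot [ 0.0002  0.0002 -0.001 ] rows 0.0 | travel after turn [ 0.0074 -0.007   0.0006] rows 0.1 | before [ 0.0074 -0.007   0.0006] F [-0.1 -0.3 -2.9] gap 0.342 grip 45.9
[503.   426.7  119.42]
t ((0.4278413247208981, -0.09239812611812681), 1.0456829689167164) 4.130806
s ((0.715626101093358, 0.15164184100479083), 0.9842302720546723) 1.1061445
```

>>> arm_command:
  increments:
    - {"rot":[0,0,-0.0005],"travel":[0.005,-0.003,0],"claw":-1}
    - {"rot":[0,0,0],"travel":[0,0,0],"claw":-1}
    - {"rot":[0,0,0],"travel":[0,0,0],"claw":-1}
    - {"rot":[0,0,0],"travel":[0,0,0],"claw":-1}
    - {"rot":[0,0,0],"travel":[0,0,0],"claw":-1}

```text
t: 65.95
tool_pos: [501.5, 429.5, 119.3]
tcp_rot: [-0.0, 0.77, 0.638, -0.0]
wrist_force: [-0.3, 0.5, -3.1]
finger_gap: 0.34
grip_force: 45.9
```

```bash
python3 p.py 502.2 428 119.3 -0.1888; python3 cmp.py
```

```text
t 66.0 pos [501.5 429.5 119.3] rot [-0.     -0.      0.0006] rows 0.0 | travel after turn [-0.0052  0.0037 -0.0001] rows 0.0 | before [-0.0052  0.0037 -0.0001] F [-0.3  0.5 -3.1] gap 0.34 grip 45.9
[501.55 429.39 119.27]
t ((-0.4764907807299874, -0.10801346165884951), 1.067991484536065) 2.5525653
s ((0.14166728909961535, 0.03866060635388635), 0.9647448472976684) 1.0542766
```

>>> arm_command:
  increments:
    - {"rot":[0,0,0.0006],"travel":[-0.003,0.003,0.06],"claw":-1}
    - {"rot":[0,0,0],"travel":[0,0,0.12],"claw":-1}
    - {"rot":[0,0,0],"travel":[0,0,0.1],"claw":-1}
    - {"rot":[0,0,0],"travel":[0,0,0.06],"claw":-1}
    - {"rot":[0,0,0],"travel":[0,0,0.03],"claw":-1}
    - {"rot":[0,0,0],"travel":[0,0,0.03],"claw":-1}
    - {"rot":[0,0,0],"travel":[0,0,0.02],"claw":-1}
    - {"rot":[0,0,0],"travel":[0,0,0],"claw":-1}

```text
t: 66.72
tool_pos: [503.9, 429.6, 16.5]
tcp_rot: [-0.0, 0.771, 0.637, 0.002]
wrist_force: [-0.6, -0.2, -3.3]
finger_gap: 0.343
grip_force: 46.2
```

>>> arm_command:
  increments:
    - {"rot":[0,0,0],"travel":[0,0,0.01],"claw":-1}
    - {"rot":[0,0,0],"travel":[0,0,0.01],"claw":-1}
    - {"rot":[0,0,0],"travel":[0,0,0],"claw":-1}
    - {"rot":[0,0,0],"travel":[0,0,0],"claw":-1}

```text
t: 67.05
tool_pos: [503.4, 429.7, 12.2]
tcp_rot: [-0.0, 0.77, 0.637, 0.001]
wrist_force: [-3.1, -2.2, 9.9]
finger_gap: 0.345
grip_force: 47.7
```

Seated at the same height (12.2, against 12.4 at the grip). Release, retreat, and check.

>>> arm_command:
  increments:
    - {"rot":[0,0,0],"travel":[0,0,-0.008],"claw":-1}
    - {"rot":[0,0,0],"travel":[0,0,0],"claw":1}
    - {"rot":[0,0,0],"travel":[0,0,0],"claw":1}
    - {"rot":[0,0,0],"travel":[0,0,0],"claw":1}
    - {"rot":[0,0,0],"travel":[0,0,0],"claw":1}
    - {"rot":[0,0,0],"travel":[0,0,-0.06],"claw":1}
    - {"rot":[0,0,0],"travel":[0,0,-0.12],"claw":1}
    - {"rot":[0,0,0],"travel":[0,0,-0.16],"claw":1}

```text
t: 67.72
tool_pos: [499.5, 426.2, 94.0]
tcp_rot: [0.0, 0.771, 0.637, -0.004]
wrist_force: [0.5, 0.2, -0.0]
finger_gap: 0.999
grip_force: 0.0
```

>>> arm_command:
  increments:
    - {"rot":[0,0,0],"travel":[0,0,-0.16],"claw":1}
    - {"rot":[0,0,0],"travel":[-0.15,0,-0.05],"claw":1}
    - {"rot":[0,0,0],"travel":[-0.15,0,0],"claw":1}
    - {"rot":[0,0,0],"travel":[-0.15,0,0],"claw":1}
    - {"rot":[0,0,0],"travel":[-0.15,0,0],"claw":1}
    - {"rot":[0,0,0],"travel":[-0.15,0,0],"claw":1}
    - {"rot":[0,0,0],"travel":[-0.15,0,0],"claw":1}
    - {"rot":[0,0,0],"travel":[-0.1,0,0],"claw":1}

```text
t: 68.38
tool_pos: [454.6, 178.5, 149.6]
tcp_rot: [0.0, 0.772, 0.636, -0.0]
wrist_force: [0.1, -0.6, -0.2]
finger_gap: 0.998
grip_force: 0.0
```

>>> arm_command:
  increments:
    - {"rot":[0,0,0],"travel":[0,0,0],"claw":1}
    - {"rot":[0,0,0],"travel":[0,0,0],"claw":1}
    - {"rot":[0,0,0],"travel":[0,0,0],"claw":1}
    - {"rot":[0,0,0],"travel":[0,0,0],"claw":1}

```text
t: 68.72
tool_pos: [455.7, 184.7, 149.5]
tcp_rot: [-0.0, 0.77, 0.638, 0.001]
wrist_force: [1.0, -0.2, 0.0]
finger_gap: 1.002
grip_force: 0.0
```

```bash
python3 home.py
```

```text
rack w/ both home: [ 588.111 -310.782    8.476   -0.344] 123.80716497094993
rack alone cost 305.8408599881267
A [np.float64(260.9), np.float64(215.7), np.float64(163.8), np.float64(123.8), np.float64(110.4), np.float64(119.0)]
B [np.float64(264.8), np.float64(214.4), np.float64(164.6), np.float64(123.8), np.float64(106.7), np.float64(114.5)]
scan [496.398 409.009  10.082  -1.779] 466.8223626257014
```

>>> arm_command:
  increments:
    - {"rot":[0,0,0],"travel":[-0.15,0,0],"claw":1}
    - {"rot":[0,0,0],"travel":[-0.15,0,0],"claw":1}
    - {"rot":[0,0,0],"travel":[-0.15,0,0],"claw":1}
    - {"rot":[0,0,0],"travel":[-0.15,0,0],"claw":1}
    - {"rot":[0,0,0],"travel":[0,0,0],"claw":1}
    - {"rot":[0,0,0],"travel":[0,0,0],"claw":1}

```text
t: 69.32
tool_pos: [427.0, 34.2, 148.9]
tcp_rot: [-0.0, 0.772, 0.636, 0.0]
wrist_force: [-0.0, 0.6, -0.3]
finger_gap: 1.003
grip_force: 0.0
```

```bash
python3 home.py | tail -1
```

```text
scan [499.632 418.259   4.863  -1.78 ] 64.43837299991877
```

>>> arm_command:
  increments:
    - {"rot":[0,0,0],"travel":[-0.1,0.12,0],"claw":1}
    - {"rot":[0,0,0],"travel":[-0.1,0.12,0],"claw":1}
    - {"rot":[0,0,0],"travel":[-0.1,0.12,0],"claw":1}
    - {"rot":[0,0,0],"travel":[-0.1,0.12,0],"claw":1}
    - {"rot":[0,0,0],"travel":[0,0,0],"claw":1}
    - {"rot":[0,0,0],"travel":[0,0,0],"claw":1}

```text
t: 69.92
tool_pos: [528.0, -85.6, 148.4]
tcp_rot: [0.001, 0.771, 0.637, -0.001]
wrist_force: [-0.5, 1.2, -0.2]
finger_gap: 0.997
grip_force: 0.0
```

```bash
python3 home.py | tail -1; python3 - <<'E'
from h import *
np.set_printoptions(precision=2,suppress=True)
cs=look();o=[np.load("top0.npy"),np.load("side0.npy")]
P=scanner(50)+cradle();v=[500.2,416.8,5.8,-1.761]
for c,b in zip(cs,o):
    x0,y0,x1,y1=roi(P,v,c,4);a_=c["frame"].mean(2)[y0:y1,x0:x1].astype(np.float32);b_=b.mean(2)[y0:y1,x0:x1].astype(np.float32)
    print(cv2.phaseCorrelate(b_,a_,cv2.createHanningWindow((x1-x0,y1-y0),cv2.CV_32F)),np.abs(a_-b_).mean())
for n,pp in(("scanner only cams",None),):
    print("top",fit(P,v,cs[:1],5.8),"side",fit(P,v,cs[1:],5.8))
    oc=[dict(c,frame=f) for c,f in zip(cs,o)];print("orig top",fit(P,v,oc[:1],5.8),"side",fit(P,v,oc[1:],5.8))
E
```

```text
scan [499.728 417.156   5.993  -1.761] 28.06952025507274
((0.6412259452503832, 0.27808434472935417), 0.9499084749221802) 4.633239
((-0.08301560494851046, 0.08270549681117956), 0.9611314868927002) 1.4301467
top (array([499.97, 416.74,   5.8 ,  -1.76]), np.float64(13.892547253382967)) side (array([499.56, 418.3 ,   5.8 ,  -1.76]), np.float64(12.759430533927075))
orig top (array([500.38, 416.25,   5.8 ,  -1.76]), np.float64(11.8101417367768)) side (array([500.39, 417.68,   5.8 ,  -1.76]), np.float64(16.075544296095487))
```

The scanner is back within about 1 mm of its original pose. The higher cost in the last fit came from the arm being in the way. Both modules are home and the arm touches nothing, so I'm handing the job in.

```bash
python3 -c "
from cell import bot
print(bot.close_job())"
```

```text
the job is handed in; nothing more can be done
None
```

Job handed in at about 70 s. I held the scanner on the medium, long and chassis labels in that order (the short module was absent), though nothing in the interface confirms a read. Both modules sit flush in the left and middle bays, and the scanner is back in its cradle within about 1 mm. One slip: I pushed the pink decoy about 15 mm.

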